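# Read a set of optical cells on the sample carousel

## Robot

A 6-joint arm with a two-finger parallel gripper is mounted at the origin on the work surface. World frame = base frame: x ahead of the robot, y to its left, z up, the work surface at z = 0. Lengths are in m, angles in degrees, forces in N, time in s.
With the tool pointing down it reaches from about 0.35 to 0.875 m from the base axis. Payload 4.2 kg.
Tool frame: the origin (TCP) lies on the centre line of the jaws, within the pads' length; the fingertips stand 19 mm ahead of it and the grasp point (between the pads) is the TCP; x points along the fingers, y is the direction in which the jaws open and shut, and the axes are right-handed (so a half turn about x gives the same grasp; the last joint's range is limited). The gripper opens to 87 mm and grips with 3 to 60 N. Pads are 19 mm wide; open, the fingers measure 117 mm over their backs; the gripper's body (75 mm by 190 mm) begins 51 mm behind the grasp point.
Start: joints at [-53.308, 22.042, 0.453, 0, -68.411, -14.817], TCP at [0.233, -0.58, 0.242] pointing down, gripper open.
Joint ranges: [-179.83, 179.83], [-69.29, 118.12], [-61.27, 80.66], [-181.25, 117.63], [-171.15, -9.14], [-177.46, 177.46]. Speed limits (degrees/s): [159.86, 159.86, 180, 180, 180, 180].

## Interface

Orientations are given as a 3x3 rotation matrix whose columns are the frame's x, y, z axes.
In Python, from station import r, viewer, job, spotter gives the robot as it stands.
- The arm moves only by the tool play_rows, never from a script. Its argument "commands" is a list of rows, each an object of numbers: "fingers": the gripper command: -1 is fully open, 1 is shut, values between are in proportion; "tx", "ty", "tz": the shift along the tool's x, y, z normalised to -1 to 1, where 1 is 750 mm; "ax", "ay", "az": the turn, a rotation vector about the tool's x, y, z normalised to -1 to 1, where 1 is pi rad. In form: [{"fingers": .., "tx": .., "ty": .., "tz": .., "ax": .., "ay": .., "az": ..}, ...]. A call has 1 to 5 rows; each row is the pose to reach, as a shift and turn from the pose commanded when the call began, along the tool's axes at that moment, turning the shorter way round; what a row does not reach only later rows make up. A row lasts 1/12 s, in which the tool goes at most 41.7 mm and 7.16 degrees, less where a joint would pass 70% of its speed; a pose out of reach is approached as far as the arm can. A call with a number of a shift or a turn outside -1 to 1 is refused whole. A call with a gripper value outside its range is refused whole. The fingers move at their own pace and stop on an object; the grip force is fixed at half the most. Time passes only in rows, so rows that repeat a pose let the fingers close. It gives the time, the measured TCP pose, the force and the opening at its end, in the units of the state.
- r.sense(): the state, without advancing time (a new reading comes with each control period).
- viewer.capture(name): name is "scene" or "side" or "wrist"; returns a dict with "image" (384x512x3 uint8, red, green, blue), "fx", "fy", "cx", "cy" (pixels), "R" (3x3) and "t" (3): a world point X has camera coordinates R X + t; the wrist camera has in their place "mount" (4x4, takes a point from camera to tool coordinates, whose origin is the TCP and whose axes are the tool frame's). Camera axes: x right, y down, z forward; pixel columns grow to the right and rows downward; lengths in m; the calibration is good to about 2 mm. A picture is of the moment at which its call begins: read the wrist's pose just before it. There is no depth.
- job.finish_job(): hands the job in, once; it reports no verdict.
Trained networks look in a picture, given as the dict that the camera call returned (one of the last four; its "shot" number tells which), for a name from the list of things; names that differ only in an ending like _2 or _b are one class to them, and where a whole thing is asked for, a point or a joint stands for the part that bears it (a point fixed in the world has none). Each returns a list of dicts, best first, with "score" (0 to 1); they miss things now and then, are a little off and sometimes report something else, mostly with a low value. They report only what shows in the picture. A call takes as long as a camera call. They do not tell look-alikes from the thing itself.
- spotter.find_in(name, picture): "uv" ([column, row] in pixels, amid what is visible of it).
- spotter.silhouettes(name, picture): "region" (384x512 bool, what is visible of it) and "uv" ([column, row] in pixels, amid what is visible of it).
The state is a dict: "time_s": time; "joints": joint angles; "joint_velocities": joint speeds; "effort": joint torques, N m; "tcp_pos": TCP position; "ee_rot": TCP orientation; "wrist_force": force on the tool from outside, world axes, zero at the start; "moment": the same for the moment, N m; "gripper_width": opening from 0.0 (shut) to 1.0 (fully open).
Only numpy, scipy, OpenCV 4.12 (cv2) and the standard library are available. Lean on these libraries where they do the work, as an engineer would, in place of code of your own. Each camera call takes 0.05 s, during which the arm holds its last target. There are 200 camera calls.

## Task

Stand every optical cell upright in a nest of its own on the sample carousel, clear faces looking towards the hub and outwards so that the light can pass. Push the carousel round to bring the cells one after another, from the shortest to the tallest, squarely into the light path between hub and lamp, stopping each there for about a second. Then park the carousel with its empty station in the light path, all cells still in their nests, and leave the other things on the bench alone.

Things in the scene. Friction and masses are not known exactly. Their poses are not given: they have to be found in the camera images.
- hub (a point): Carousel reader: a round grey base (radius 150 mm) with a free-turning aluminium disc (radius 140 mm, its top 18 mm above the bench) around a fixed white hub column (radius 26 mm, 92 mm tall). This point is on the turning axis at the height of the disc's top.
- gate (a point): Fixed light path and index mark (black line on the base): 80 mm from the axis, level with the disc's top, between hub and lamp housing (white, 60 x 50 x 102 mm tall, 165 to 215 mm from the axis). Its x axis points outward from hub to lamp, along the light; z up. A bar 18 mm wide (92 to 102 mm above the bench) joins hub and lamp above it, so cells ride in on the disc, not from above.
- carousel (a joint): Angle of the disc in rad, growing anticlockwise from above. It turns freely (more than two turns each way, no spring), stays where it is left and takes about 1 N at a pin. Five stations every 72 degrees, 80 mm from the axis: anticlockwise nest0, nest1, nest2, nest3, then the empty parking station.
- park (a point): The disc's empty parking station: a flat black spot (radius 16 mm) in place of a nest, 80 mm from the axis, on the disc's top; it turns with the disc.
- nest0 (a point): Nest on the disc: a square pocket inside four black lips 5 mm high that slope outwards, 30 x 30 mm at the floor and 36 x 36 mm at the mouth (40 mm over all); its floor is the disc's top. Origin at the centre of the floor, x axis radially outward from the turning axis, z up. Turns with the disc. All four nests are alike.
- nest1 (a point): Nest on the disc: a square pocket inside four black lips 5 mm high that slope outwards, 30 x 30 mm at the floor and 36 x 36 mm at the mouth (40 mm over all); its floor is the disc's top. Origin at the centre of the floor, x axis radially outward from the turning axis, z up. Turns with the disc. All four nests are alike.
- nest2 (a point): Nest on the disc: a square pocket inside four black lips 5 mm high that slope outwards, 30 x 30 mm at the floor and 36 x 36 mm at the mouth (40 mm over all); its floor is the disc's top. Origin at the centre of the floor, x axis radially outward from the turning axis, z up. Turns with the disc. All four nests are alike.
- nest3 (a point): Nest on the disc: a square pocket inside four black lips 5 mm high that slope outwards, 30 x 30 mm at the floor and 36 x 36 mm at the mouth (40 mm over all); its floor is the disc's top. Origin at the centre of the floor, x axis radially outward from the turning axis, z up. Turns with the disc. All four nests are alike.
- pin0 (a point): Upright steel pin for pushing the disc round (diameter 10 mm, standing 34 mm above the disc's top), 125 mm from the axis, midway between nest0 and nest1. This point is half-way up the pin.
- pin1 (a point): Upright steel pin for pushing the disc round (diameter 10 mm, standing 34 mm above the disc's top), 125 mm from the axis, midway between nest1 and nest2. This point is half-way up the pin.
- pin2 (a point): Upright steel pin for pushing the disc round (diameter 10 mm, standing 34 mm above the disc's top), 125 mm from the axis, midway between nest2 and nest3. This point is half-way up the pin.
- pin3 (a point): Upright steel pin for pushing the disc round (diameter 10 mm, standing 34 mm above the disc's top), 125 mm from the axis, midway between nest3 and the parking station. This point is half-way up the pin.
- pin4 (a point): Upright steel pin for pushing the disc round (diameter 10 mm, standing 34 mm above the disc's top), 125 mm from the axis, midway between the parking station and nest0. This point is half-way up the pin.
- cell_a_mid (a point): Optical cell, shortest (36 mm) of four (one may be absent): a square block 26 x 26 mm, 36 mm tall, about 60 g, heavy dark foot, white stopper. Two opposite faces are clear and look along its x axis; the two along y are frosted white. A black bar on the stopper runs along x, from clear face to clear face. This point is its centre, half-way up; z up.
- cell_b_mid (a point): Optical cell, second (46 mm) of four (one may be absent): a square block 26 x 26 mm, 46 mm tall, about 60 g, heavy dark foot, white stopper. Two opposite faces are clear and look along its x axis; the two along y are frosted white. A black bar on the stopper runs along x, from clear face to clear face. This point is its centre, half-way up; z up.
- cell_c_mid (a point): Optical cell, third (56 mm) of four (one may be absent): a square block 26 x 26 mm, 56 mm tall, about 60 g, heavy dark foot, white stopper. Two opposite faces are clear and look along its x axis; the two along y are frosted white. A black bar on the stopper runs along x, from clear face to clear face. This point is its centre, half-way up; z up.
- cell_d_mid (a point): Optical cell, tallest (66 mm) of four (one may be absent): a square block 26 x 26 mm, 66 mm tall, about 60 g, heavy dark foot, white stopper. Two opposite faces are clear and look along its x axis; the two along y are frosted white. A black bar on the stopper runs along x, from clear face to clear face. This point is its centre, half-way up; z up.
- wellplate: Bystander: clear six-well plate, 85 x 128 x 18 mm; origin at the centre of its underside. Leave alone.
- plate_lid: Bystander: clear plate lid lying on the bench, 87 x 130 x 8 mm; origin at the centre of its underside. Leave alone.
- vial: Bystander: small capped vial, 24 mm wide, 45 mm tall, among the cells; origin at the centre of its underside. Leave alone.
- media_bottle: Bystander: bottle, 68 mm wide, 160 mm tall; origin at the centre of its underside. Leave alone.
- dish: Bystander: small closed dish, 60 mm wide, 14 mm tall; origin at the centre of its underside. Leave alone.
- wash_jar: Bystander: white jar, 50 mm wide, 70 mm tall; origin at the centre of its underside. Leave alone.
Not all that is in view belongs to the job. Leave any green look-alike of the part that bears cell_a_mid alone.

How it is judged (in metres and radians):
On the way, in this order (a step that is already met when the one before it is completed fails the run):
1. the shortest (36 mm) cell stays in its nest in the light path, clear faces towards lamp and hub (height (world z) of cell_a_mid between 0.032 and 0.04 m and angle between cell_a_mid's own z axis and vertical below 0.1 rad and horizontal distance between cell_a_mid and gate below 0.009 m and angle between the x axis of cell_a_mid and the x axis of gate, either way round below 0.2 rad), for 0.8 s.
2. the second (46 mm) cell stays in its nest in the light path, clear faces towards lamp and hub (height (world z) of cell_b_mid between 0.037 and 0.045 m and angle between cell_b_mid's own z axis and vertical below 0.1 rad and horizontal distance between cell_b_mid and gate below 0.009 m and angle between the x axis of cell_b_mid and the x axis of gate, either way round below 0.2 rad), for 0.8 s.
3. the third (56 mm) cell stays in its nest in the light path, clear faces towards lamp and hub (height (world z) of cell_c_mid between 0.042 and 0.05 m and angle between cell_c_mid's own z axis and vertical below 0.1 rad and horizontal distance between cell_c_mid and gate below 0.009 m and angle between the x axis of cell_c_mid and the x axis of gate, either way round below 0.2 rad), for 0.8 s.
4. the tallest (66 mm) cell stays in its nest in the light path, clear faces towards lamp and hub (height (world z) of cell_d_mid between 0.047 and 0.055 m and angle between cell_d_mid's own z axis and vertical below 0.1 rad and horizontal distance between cell_d_mid and gate below 0.009 m and angle between the x axis of cell_d_mid and the x axis of gate, either way round below 0.2 rad), for 0.8 s.
At the end, for the whole second after the job is handed in: Every cell that is present stands upright in a nest (centre within 7 mm of the nest's, on the floor within 4 mm, clear faces radial within 10 degrees), the parking station is within 8 mm of the light path's centre, and all is at rest (height (world z) of cell_a_mid between 0.032 and 0.04 m and angle between each of cell_a_mid, cell_b_mid, cell_c_mid, cell_d_mid's own z axis and vertical below 0.1 rad and ((horizontal distance between cell_a_mid and nest0 below 0.007 m and angle between the x axis of cell_a_mid and the x axis of nest0, either way round below 0.18 rad) or (horizontal distance between cell_a_mid and nest1 below 0.007 m and angle between the x axis of cell_a_mid and the x axis of nest1, either way round below 0.18 rad) or (horizontal distance between cell_a_mid and nest2 below 0.007 m and angle between the x axis of cell_a_mid and the x axis of nest2, either way round below 0.18 rad) or (horizontal distance between cell_a_mid and nest3 below 0.007 m and angle between the x axis of cell_a_mid and the x axis of nest3, either way round below 0.18 rad)) and height (world z) of cell_b_mid between 0.037 and 0.045 m and ((horizontal distance between cell_b_mid and nest0 below 0.007 m and angle between the x axis of cell_b_mid and the x axis of nest0, either way round below 0.18 rad) or (horizontal distance between cell_b_mid and nest1 below 0.007 m and angle between the x axis of cell_b_mid and the x axis of nest1, either way round below 0.18 rad) or (horizontal distance between cell_b_mid and nest2 below 0.007 m and angle between the x axis of cell_b_mid and the x axis of nest2, either way round below 0.18 rad) or (horizontal distance between cell_b_mid and nest3 below 0.007 m and angle between the x axis of cell_b_mid and the x axis of nest3, either way round below 0.18 rad)) and height (world z) of cell_c_mid between 0.042 and 0.05 m and ((horizontal distance between cell_c_mid and nest0 below 0.007 m and angle between the x axis of cell_c_mid and the x axis of nest0, either way round below 0.18 rad) or (horizontal distance between cell_c_mid and nest1 below 0.007 m and angle between the x axis of cell_c_mid and the x axis of nest1, either way round below 0.18 rad) or (horizontal distance between cell_c_mid and nest2 below 0.007 m and angle between the x axis of cell_c_mid and the x axis of nest2, either way round below 0.18 rad) or (horizontal distance between cell_c_mid and nest3 below 0.007 m and angle between the x axis of cell_c_mid and the x axis of nest3, either way round below 0.18 rad)) and height (world z) of cell_d_mid between 0.047 and 0.055 m and ((horizontal distance between cell_d_mid and nest0 below 0.007 m and angle between the x axis of cell_d_mid and the x axis of nest0, either way round below 0.18 rad) or (horizontal distance between cell_d_mid and nest1 below 0.007 m and angle between the x axis of cell_d_mid and the x axis of nest1, either way round below 0.18 rad) or (horizontal distance between cell_d_mid and nest2 below 0.007 m and angle between the x axis of cell_d_mid and the x axis of nest2, either way round below 0.18 rad) or (horizontal distance between cell_d_mid and nest3 below 0.007 m and angle between the x axis of cell_d_mid and the x axis of nest3, either way round below 0.18 rad)) and velocity of joint carousel between -0.05 and 0.05 rad/s and horizontal distance between park and gate below 0.008 m); the robot touches nothing.
It fails at once if a bystander (plate, lid, vial, bottle, dish or jar) is shifted by more than 3 cm (distance of any of wellplate, plate_lid, vial, media_bottle, dish, wash_jar from where it was at the start of the episode above 0.03 m).
It fails at once if a bystander is tipped over (angle between any of wellplate, plate_lid, vial, media_bottle, dish, wash_jar's own z axis and vertical above 0.5 rad).
Of cell_a, cell_b, cell_c, cell_d only 3 to 4 are there at a start; the rules pass over those that are not, and their reading is None.
At some moment in a run one of cell_a, cell_b, cell_c, cell_d may be knocked a few centimetres aside while the robot is not near it.
It also fails if it takes over 210 s, if anything falls off the work surface, if the arm or the gripper's body presses on something with over 40 N, if the wrist force passes 120 N, or if a joint passes its speed limit or range.

## Working session

There is one attempt and no reset: what is moved stays moved. The work goes in short steps, Python scripts to look and compute and a tool call to move; the robot and the scene stay as the last step left them, time stands still between calls to the robot, and variables do not carry over. Pictures are saved under pics/ and viewed, about 12 in all and at most 16, crops included, and the job is handed in when it is done.

Besides the shell and the picture viewer there is one more tool, called after "Request:" as a command line: name --argument value ..., lists and objects as JSON in quotes. play_rows: Moves the arm, as the interface text tells. Its arguments: {"type":"object","properties":{"commands":{"type":"array"}},"required":["commands"]}

```bash
mkdir -p pics; ls; python3 - <<'E'
from station import r, viewer, job, spotter
import cv2, numpy as np
print(r.sense())
for n in ("scene","side"):
    p=viewer.capture(n); print(n,p["fx"],p["cx"],p["cy"],np.round(p["R"],3).tolist(),np.round(p["t"],3).tolist())
    im=p["image"][:,:,::-1].copy()
    cv2.imwrite(f"pics/{n}0.png",cv2.resize(im,(800,600),interpolation=cv2.INTER_CUBIC))
    for k in ("cell_a_mid","cell_b_mid","cell_c_mid","cell_d_mid","nest0","pin0","park","vial","carousel","hub","wash_jar","dish","media_bottle"):
        try: print(k,[(np.round(d["uv"]).tolist(),round(d["score"],2)) for d in spotter.find_in(k,p)])
        except Exception as e: print(k,e)
E
```

```text
pics
{'time_s': 0.0, 'joints': array([-5.33090763e+01,  2.20906577e+01,  3.81022526e-01, -2.99833628e-02,
       -6.84107267e+01, -1.48150010e+01]), 'joint_velocities': array([ 0.00834215,  0.05847828, -0.02044319,  0.02049422, -0.01247941,
        0.06247745]), 'effort': array([-3.40986926e-04, -3.90665209e+01,  1.87402242e+01,  4.22004998e+00,
        1.09232770e-02, -1.92311063e-04]), 'tcp_pos': array([ 0.23267745, -0.57947836,  0.24046656]), 'ee_rot': array([[-8.64955673e-04, -3.72417746e-01,  9.28064801e-01],
       [ 1.97519975e-03,  9.28062701e-01,  3.72418744e-01],
       [-9.99997675e-01,  2.15523906e-03, -6.71336612e-05]]), 'wrist_force': array([0.25749733, 1.04475127, 0.08449456]), 'moment': array([ 0.02182524,  0.03244849, -0.06546177]), 'gripper_width': 0.9953021722718348}
scene 388.7254675305208 259.0601414900051 188.9432569595164 [[0.1, 0.995, 0.008], [0.589, -0.052, -0.807], [-0.802, 0.085, -0.591]] [0.084, -0.3, 1.6]
cell_a_mid [([219.0, 229.0], 0.67), ([203.0, 198.0], 0.65)]
cell_b_mid [([246.0, 175.0], 0.69), ([335.0, 192.0], 0.66)]
cell_c_mid [([197.0, 174.0], 0.4
[... 429 characters left out ...]
, 0.003], [-0.509, 0.438, -0.741], [0.559, -0.487, -0.671]] [0.283, 0.377, 0.62]
cell_a_mid [([307.0, 172.0], 0.67), ([313.0, 250.0], 0.63), ([268.0, 157.0], 0.54), ([201.0, 261.0], 0.37)]
cell_b_mid [([305.0, 213.0], 0.69)]
cell_c_mid [([340.0, 189.0], 0.63)]
cell_d_mid [([281.0, 185.0], 0.66)]
nest0 [([203.0, 264.0], 0.97)]
pin0 [([199.0, 261.0], 0.63), ([220.0, 153.0], 0.5)]
park [([201.0, 262.0], 0.93), ([183.0, 272.0], 0.23)]
vial [([311.0, 191.0], 0.64)]
carousel [([205.0, 264.0], 0.68), ([334.0, 152.0], 0.46)]
hub [([184.0, 274.0], 0.87), ([207.0, 263.0], 0.22)]
wash_jar [([292.0, 140.0], 0.8)]
dish [([314.0, 252.0], 0.97)]
media_bottle [([220.0, 154.0], 0.78), ([310.0, 190.0], 0.59)]
```

View pics/scene0.png

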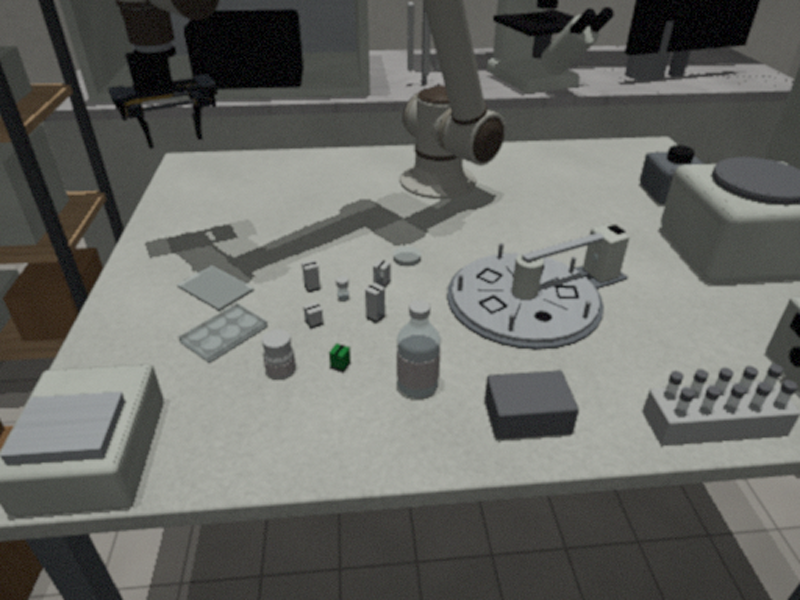

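View pics/side0.png

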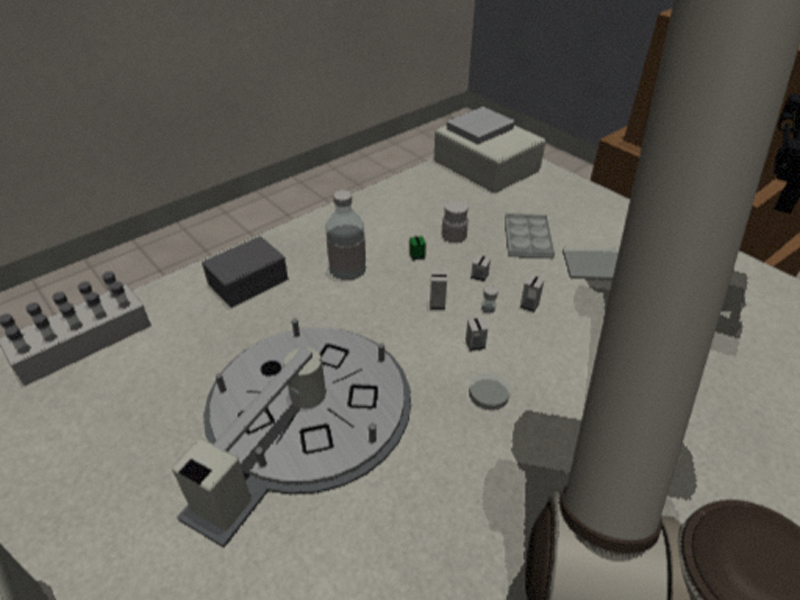

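All four cells are present. In the side view at 512 px: a (307,172), b (305,213), c (340,189), d (281,185). The green block at about (267,157) is the decoy. Next I'll triangulate.

```bash
cat > h.py <<'E'
import numpy as np, cv2
from station import r, viewer, job, spotter
from scipy.spatial.transform import Rotation as Ro
def cam(p,s=None):
    """camera centre and R (cam->world)"""
    if "mount" in p:
        M=np.array(p["mount"]); Rt=np.array(s["ee_rot"]); t=np.array(s["tcp_pos"])
        return Rt@M[:3,3]+t, Rt@M[:3,:3]
    R=np.array(p["R"]); return -R.T@np.array(p["t"]), R.T
def ray(p,uv,s=None):
    c,R=cam(p,s); d=R@np.array([(uv[0]-p["cx"])/p["fx"],(uv[1]-p["cy"])/p["fy"],1.]); return c,d
def onz(p,uv,z,s=None):
    c,d=ray(p,uv,s); return c+d*(z-c[2])/d[2]
def proj(p,X,s=None):
    c,R=cam(p,s); q=(np.atleast_2d(X)-c)@R
    return np.c_[q[:,0]/q[:,2]*p["fx"]+p["cx"],q[:,1]/q[:,2]*p["fy"]+p["cy"]]
def tri(rays):
    A=np.zeros((3,3));b=np.zeros(3)
    for c,d in rays:
        d=d/np.linalg.norm(d);P=np.eye(3)-np.outer(d,d);A+=P;b+=P@c
    return np.linalg.solve(A,b)
E
python3 - <<'E'
from h import *
S=viewer.capture("scene");D=viewer.capture("side");s=r.sense();W=viewer.capture("wrist")
print("mount",np.round(W["mount"],4).tolist(),W["fx"],W["cx"],W["cy"])
for n,u,v in [("a",(202,199),(307,172)),("b",(246,175),(305,213)),("c",(198,175),(340,189)),("d",(239,191),(281,185)),("green",(218,228),(267,157)),("vial",(219,184),(313,191)),("parkspot",(347,202),(173,235)),("hubtop",(338,166),(193,226))]:
    print(n,np.round(tri([ray(S,u),ray(D,v)]),3))
E
```

```text
mount [[-0.0006, -0.2779, 0.9606, -0.1432], [1.0, -0.0002, 0.0006, 0.002], [0.0001, 0.9606, 0.2779, -0.0763], [0.0, 0.0, 0.0, 1.0]] 296.27801891159004 254.05100221689477 188.08901719826656
a [ 0.563 -0.305  0.022]
b [ 0.452 -0.174  0.025]
c [ 0.452 -0.316  0.028]
d [ 0.557 -0.198  0.039]
green [ 0.688 -0.263  0.022]
vial [ 0.495 -0.256  0.024]
parkspot [0.609 0.106 0.019]
hubtop [0.537 0.088 0.096]
```

Request:
play_rows --commands '[{"fingers": -1, "tx": 0, "ty": 0.137, "tz": 0.25, "ax": 0.1214, "ay": 0, "az": 0}, {"fingers": -1, "tx": 0, "ty": 0.137, "tz": 0.25, "ax": 0.1214, "ay": 0, "az": 0}, {"fingers": -1, "tx": 0, "ty": 0.137, "tz": 0.25, "ax": 0.1214, "ay": 0, "az": 0}, {"fingers": -1, "tx": 0, "ty": 0.137, "tz": 0.25, "ax": 0.1214, "ay": 0, "az": 0}, {"fingers": -1, "tx": 0, "ty": 0.137, "tz": 0.25, "ax": 0.1214, "ay": 0, "az": 0}]'

```text
time_s: 1.97
tcp_pos: [0.3607, -0.424, 0.2417]
ee_rot: [[0.0, 0.002, 1.0], [-0.0, 1.0, -0.002], [-1.0, -0.0, 0.0]]
wrist_force: [0.9, -0.4, 0.2]
gripper_width: 1.0
```

Request:
play_rows --commands '[{"fingers": -1, "tx": 0, "ty": 0.22, "tz": 0.17, "ax": 0, "ay": 0, "az": 0}, {"fingers": -1, "tx": 0, "ty": 0.22, "tz": 0.17, "ax": 0, "ay": 0, "az": 0}, {"fingers": -1, "tx": 0, "ty": 0.22, "tz": 0.17, "ax": 0, "ay": 0, "az": 0}, {"fingers": -1, "tx": 0, "ty": 0.22, "tz": 0.17, "ax": 0, "ay": 0, "az": 0}, {"fingers": -1, "tx": 0, "ty": 0.22, "tz": 0.17, "ax": 0, "ay": 0, "az": 0}]'

```text
time_s: 2.38
tcp_pos: [0.4882, -0.2586, 0.242]
ee_rot: [[0.001, -0.001, 1.0], [-0.0, 1.0, 0.001], [-1.0, -0.0, 0.001]]
wrist_force: [0.1, -0.4, 0.0]
gripper_width: 0.998
```

```bash
python3 - <<'E'
from h import *
s=r.sense();W=viewer.capture("wrist");print(s["tcp_pos"])
cv2.imwrite("pics/w1.png",cv2.resize(W["image"][:,:,::-1],(800,600),interpolation=cv2.INTER_CUBIC))
np.savez("w1.npz",s=s["tcp_pos"],R=s["ee_rot"],im=W["image"])
print(np.round(proj(W,np.array([[.563,-.305,.036],[.452,-.174,.046],[.452,-.316,.056],[.557,-.198,.066]]),s)*1.5625))
for k in "abcd":
    print(k,[(np.round(d["uv"]).tolist(),round(d["score"],2)) for d in spotter.find_in(f"cell_{k}_mid",W)])
E
```

```text
[ 0.48821691 -0.25858892  0.24198703]
[[338. 354.]
 [510. 218.]
 [313. 220.]
 [475. 362.]]
a [([216.0, 223.0], 0.86), ([250.0, 301.0], 0.77), ([333.0, 306.0], 0.62), ([256.0, 176.0], 0.27)]
b [([324.0, 136.0], 0.62), ([51.0, 128.0], 0.61)]
c [([207.0, 143.0], 0.87)]
d [([305.0, 228.0], 0.72), ([469.0, 174.0], 0.38), ([258.0, 173.0], 0.33)]
```

View pics/w1.png

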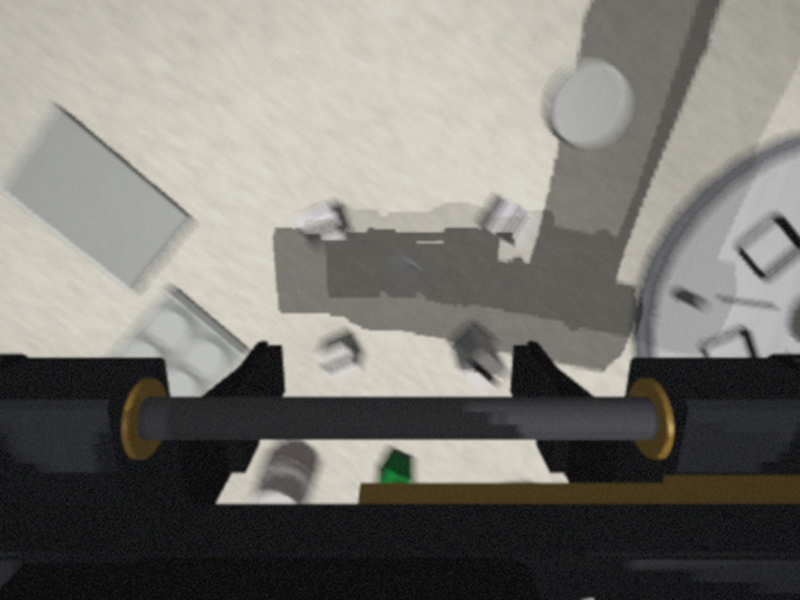

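Request:
play_rows --commands '[{"fingers": -1, "tx": 0.02, "ty": 0, "tz": 0.15, "ax": 0, "ay": 0, "az": 0}, {"fingers": -1, "tx": 0.02, "ty": 0, "tz": 0.15, "ax": 0, "ay": 0, "az": 0}, {"fingers": -1, "tx": 0.02, "ty": 0, "tz": 0.15, "ax": 0, "ay": 0, "az": 0}, {"fingers": -1, "tx": 0.02, "ty": 0, "tz": 0.15, "ax": 0, "ay": 0, "az": 0}, {"fingers": -1, "tx": 0.02, "ty": 0, "tz": 0.15, "ax": 0, "ay": 0, "az": 0}]'

```text
time_s: 3.05
tcp_pos: [0.5996, -0.2616, 0.2248]
ee_rot: [[-0.003, 0.001, 1.0], [0.001, 1.0, -0.001], [-1.0, 0.001, -0.003]]
wrist_force: [-0.0, -0.2, -0.3]
gripper_width: 1.001
```

Request:
play_rows --commands '[{"fingers": -1, "tx": 0, "ty": 0, "tz": 0, "ax": 0, "ay": 0, "az": 0}, {"fingers": -1, "tx": 0, "ty": 0, "tz": 0, "ax": 0, "ay": 0, "az": 0}, {"fingers": -1, "tx": 0, "ty": 0, "tz": 0, "ax": 0, "ay": 0, "az": 0}]'

```text
time_s: 3.3
tcp_pos: [0.5987, -0.2611, 0.2276]
ee_rot: [[0.001, 0.001, 1.0], [-0.0, 1.0, -0.001], [-1.0, -0.0, 0.001]]
wrist_force: [0.3, 0.9, -0.9]
gripper_width: 0.998
```

```bash
python3 - <<'E'
from h import *
s=r.sense();W=viewer.capture("wrist");print(s["tcp_pos"])
np.savez("w2.npz",s=s["tcp_pos"],R=s["ee_rot"],im=W["image"])
uv=proj(W,np.array([[.563,-.305,.036],[.452,-.174,.046],[.452,-.316,.056],[.557,-.198,.066],[.495,-.256,.045]]),s);print(np.round(uv))
x0,y0=(uv.min(0)-35).astype(int);x1,y1=(uv.max(0)+35).astype(int);x0=max(x0,0);y0=max(y0,0)
c=W["image"][y0:y1,x0:x1,::-1];k=min(800/c.shape[1],600/c.shape[0]);print(x0,y0,x1,y1,k)
cv2.imwrite("pics/w2.png",cv2.resize(c,None,fx=k,fy=k,interpolation=cv2.INTER_CUBIC))
for k in ["cell_a_mid","cell_b_mid","cell_c_mid","cell_d_mid","vial"]:
    print(k,[(np.round(d["uv"]).tolist(),round(d["score"],2)) for d in spotter.find_in(k,W)])
E
```

```text
[ 0.59869488 -0.26109532  0.22755089]
[[213. 141.]
 [340.  29.]
 [194.  26.]
 [314. 138.]
 [257.  75.]]
159 0 375 175 3.4285714285714284
cell_a_mid [([214.0, 142.0], 0.56), ([254.0, 238.0], 0.56)]
cell_b_mid [([480.0, 119.0], 0.63), ([334.0, 31.0], 0.6)]
cell_c_mid [([480.0, 120.0], 0.73), ([201.0, 36.0], 0.67)]
cell_d_mid [([314.0, 139.0], 0.76)]
vial []
```

View pics/w2.png

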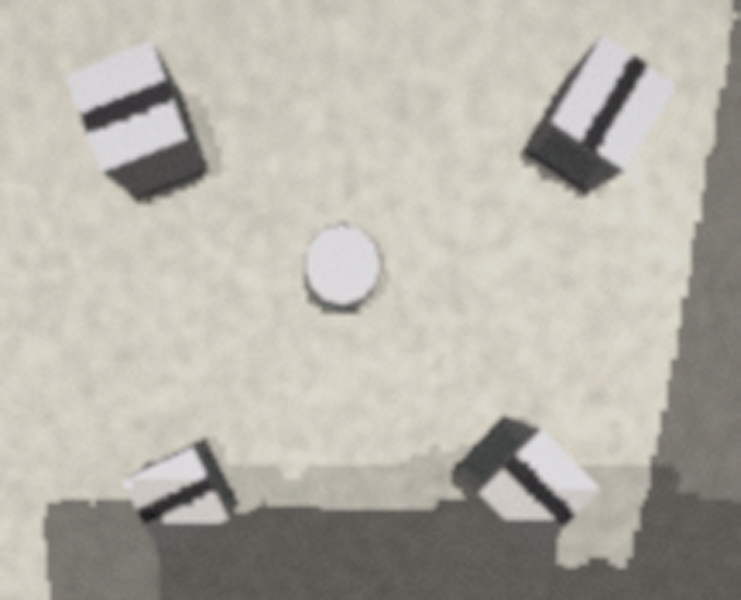

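Wrist crop: four cells around the white vial (343,265). The black bars are a (143,517)-(210,487), b (640,62)-(590,147), c (85,122)-(172,90), d (508,462)-(570,520). Bar length at each cell's height will check which cell is which.

```bash
python3 - <<'E'
from h import *
W=viewer.capture("wrist");z=np.load("w2.npz");s={"tcp_pos":z["s"],"ee_rot":z["R"]}
K=3.4285714
f=lambda p:np.array(p)/K+[159,0]
for n,h,p,q in [("a",.036,(143,517),(210,487)),("b",.046,(640,62),(590,147)),("c",.056,(85,122),(172,90)),("d",.066,(508,462),(570,520))]:
    P,Q=onz(W,f(p),h,s),onz(W,f(q),h,s);d=Q-P
    print(n,"ctr",np.round((P+Q)/2,4),"len",np.linalg.norm(d).round(4),"bar yaw deg",np.degrees(np.arctan2(d[1],d[0])).round(1)%180)
print("vial",onz(W,f((343,265)),.045,s).round(4))
E
```

```text
a ctr [ 0.5696 -0.3084  0.036 ] len 0.0246 bar yaw deg 113.7
b ctr [ 0.4537 -0.1757  0.046 ] len 0.0255 bar yaw deg 150.1
c ctr [ 0.456  -0.3142  0.056 ] len 0.026 bar yaw deg 108.0
d ctr [ 0.5621 -0.1953  0.066 ] len 0.0261 bar yaw deg 48.4
vial [ 0.4969 -0.2539  0.045 ]
```

Request:
play_rows --commands '[{"fingers": -1, "tx": -0.1, "ty": 0.22, "tz": 0.05, "ax": 0, "ay": 0, "az": 0}, {"fingers": -1, "tx": -0.1, "ty": 0.22, "tz": 0.05, "ax": 0, "ay": 0, "az": 0}, {"fingers": -1, "tx": -0.1, "ty": 0.22, "tz": 0.05, "ax": 0, "ay": 0, "az": 0}, {"fingers": -1, "tx": -0.1, "ty": 0.22, "tz": 0.05, "ax": 0, "ay": 0, "az": 0}, {"fingers": -1, "tx": -0.1, "ty": 0.22, "tz": 0.05, "ax": 0, "ay": 0, "az": 0}]'

```text
time_s: 4.07
tcp_pos: [0.6387, -0.0917, 0.3044]
ee_rot: [[0.005, -0.004, 1.0], [0.0, 1.0, 0.004], [-1.0, 0.0, 0.005]]
wrist_force: [1.5, -1.0, 0.1]
gripper_width: 0.997
```

Request:
play_rows --commands '[{"fingers": -1, "tx": 0, "ty": 0.247, "tz": 0.06, "ax": 0, "ay": 0, "az": 0}, {"fingers": -1, "tx": 0, "ty": 0.247, "tz": 0.06, "ax": 0, "ay": 0, "az": 0}, {"fingers": -1, "tx": 0, "ty": 0.247, "tz": 0.06, "ax": 0, "ay": 0, "az": 0}, {"fingers": -1, "tx": 0, "ty": 0.247, "tz": 0.06, "ax": 0, "ay": 0, "az": 0}, {"fingers": -1, "tx": 0, "ty": 0.247, "tz": 0.06, "ax": 0, "ay": 0, "az": 0}]'

```text
time_s: 4.48
tcp_pos: [0.6825, 0.0941, 0.3011]
ee_rot: [[0.0, -0.003, 1.0], [0.001, 1.0, 0.003], [-1.0, 0.001, 0.0]]
wrist_force: [1.3, 0.3, -0.2]
gripper_width: 1.003
```

Request:
play_rows --commands '[{"fingers": -1, "tx": 0, "ty": 0, "tz": 0, "ax": 0, "ay": 0, "az": 0}, {"fingers": -1, "tx": 0, "ty": 0, "tz": 0, "ax": 0, "ay": 0, "az": 0}, {"fingers": -1, "tx": 0, "ty": 0, "tz": 0, "ax": 0, "ay": 0, "az": 0}]'

```text
time_s: 4.73
tcp_pos: [0.6819, 0.0896, 0.3014]
ee_rot: [[-0.0, -0.001, 1.0], [-0.0, 1.0, 0.001], [-1.0, -0.0, -0.0]]
wrist_force: [-0.2, 0.0, -0.3]
gripper_width: 1.0
```

```bash
python3 - <<'E'
from h import *
s=r.sense();W=viewer.capture("wrist");print(s["tcp_pos"])
np.savez("w3.npz",s=s["tcp_pos"],R=s["ee_rot"],im=W["image"])
uv=proj(W,np.array([.537,.088,.018]),s)[0];print(uv)
c=W["image"][:300,90:490,::-1]
cv2.imwrite("pics/w3.png",cv2.resize(c,(800,600),interpolation=cv2.INTER_CUBIC))
E
```

```text
[0.68193483 0.08963469 0.30143726]
[251.39264292  48.99146829]
```

View pics/w3.png

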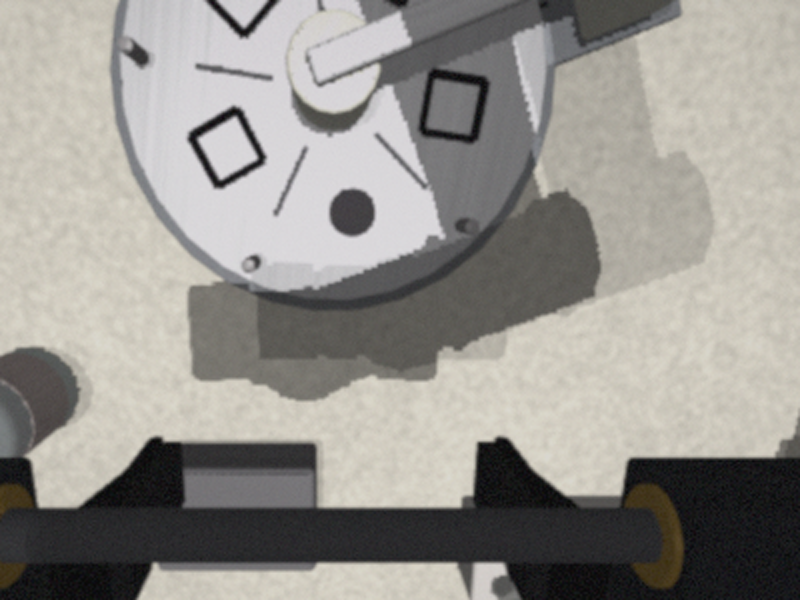

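Crop (scale 2, offset (90,0)): park spot (352,212), nests (454,105) and (227,147), pins (466,226), (252,263) and (135,48). The bar runs up and to the right. I need a view that takes in the whole carousel to get the gate direction.

Request:
play_rows --commands '[{"fingers": -1, "tx": -0.07, "ty": 0.1, "tz": 0.12, "ax": 0, "ay": 0, "az": 0}, {"fingers": -1, "tx": -0.07, "ty": 0.1, "tz": 0.12, "ax": 0, "ay": 0, "az": 0}, {"fingers": -1, "tx": -0.07, "ty": 0.1, "tz": 0.12, "ax": 0, "ay": 0, "az": 0}, {"fingers": -1, "tx": -0.07, "ty": 0.1, "tz": 0.12, "ax": 0, "ay": 0, "az": 0}, {"fingers": -1, "tx": -0.07, "ty": 0.1, "tz": 0.12, "ax": 0, "ay": 0, "az": 0}]'

```text
time_s: 5.2
tcp_pos: [0.774, 0.1651, 0.352]
ee_rot: [[-0.001, 0.0, 1.0], [-0.0, 1.0, -0.0], [-1.0, -0.0, -0.001]]
wrist_force: [-0.1, -0.1, -0.6]
gripper_width: 1.001
```

Request:
play_rows --commands '[{"fingers": -1, "tx": 0, "ty": 0, "tz": 0, "ax": 0, "ay": 0, "az": 0}, {"fingers": -1, "tx": 0, "ty": 0, "tz": 0, "ax": 0, "ay": 0, "az": 0}, {"fingers": -1, "tx": 0, "ty": 0, "tz": 0, "ax": 0, "ay": 0, "az": 0}]'

```text
time_s: 5.45
tcp_pos: [0.7711, 0.1632, 0.3552]
ee_rot: [[0.0, 0.001, 1.0], [-0.0, 1.0, -0.001], [-1.0, -0.0, 0.0]]
wrist_force: [-1.5, 0.2, 0.8]
gripper_width: 1.001
```

```bash
python3 - <<'E'
from h import *
s=r.sense();W=viewer.capture("wrist");print(s["tcp_pos"],s["ee_rot"].round(3).tolist())
np.savez("w4.npz",s=s["tcp_pos"],R=s["ee_rot"],im=W["image"])
c=W["image"][:270,60:420,::-1]
cv2.imwrite("pics/w4.png",cv2.resize(c,(800,600),interpolation=cv2.INTER_CUBIC))
E
```

```text
[0.77111446 0.16320112 0.35522267] [[0.0, 0.001, 1.0], [-0.0, 1.0, -0.001], [-1.0, -0.0, 0.0]]
```

View pics/w4.png

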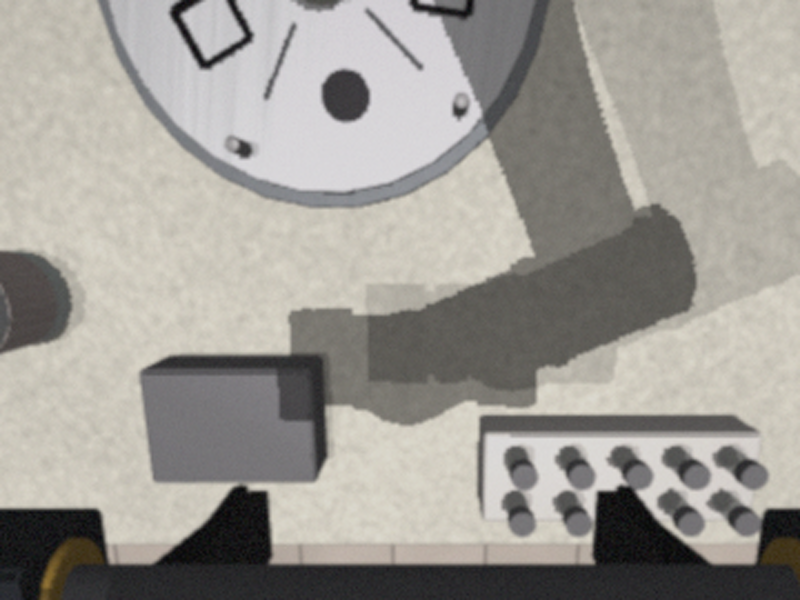

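This moved the view the wrong way: the hub is now off the top of the picture. I'll back off in x.

Request:
play_rows --commands '[{"fingers": -1, "tx": 0.04, "ty": -0.05, "tz": -0.23, "ax": 0, "ay": 0, "az": 0}, {"fingers": -1, "tx": 0.04, "ty": -0.05, "tz": -0.23, "ax": 0, "ay": 0, "az": 0}, {"fingers": -1, "tx": 0.04, "ty": -0.05, "tz": -0.23, "ax": 0, "ay": 0, "az": 0}, {"fingers": -1, "tx": 0.04, "ty": -0.05, "tz": -0.23, "ax": 0, "ay": 0, "az": 0}, {"fingers": -1, "tx": 0.04, "ty": -0.05, "tz": -0.23, "ax": 0, "ay": 0, "az": 0}]'

```text
time_s: 5.92
tcp_pos: [0.5926, 0.1245, 0.3239]
ee_rot: [[-0.004, -0.0, 1.0], [-0.001, 1.0, 0.0], [-1.0, -0.001, -0.004]]
wrist_force: [-0.5, -0.3, -0.1]
gripper_width: 0.999
```

Request:
play_rows --commands '[{"fingers": -1, "tx": 0, "ty": 0, "tz": 0, "ax": 0, "ay": 0, "az": 0}, {"fingers": -1, "tx": 0, "ty": 0, "tz": 0, "ax": 0, "ay": 0, "az": 0}, {"fingers": -1, "tx": 0, "ty": 0, "tz": 0, "ax": 0, "ay": 0, "az": 0}]'

```text
time_s: 6.17
tcp_pos: [0.6001, 0.1272, 0.3252]
ee_rot: [[0.002, -0.0, 1.0], [0.001, 1.0, 0.0], [-1.0, 0.001, 0.002]]
wrist_force: [1.0, 0.5, 0.4]
gripper_width: 0.999
```

```bash
python3 - <<'E'
from h import *
s=r.sense();W=viewer.capture("wrist");print(s["tcp_pos"],s["ee_rot"].round(3).tolist())
np.savez("w4.npz",s=s["tcp_pos"],R=s["ee_rot"],im=W["image"])
c=W["image"][:255,80:420,::-1]
cv2.imwrite("pics/w5.png",cv2.resize(c,(800,600),interpolation=cv2.INTER_CUBIC))
E
```

```text
[0.60006938 0.12723301 0.32517353] [[0.002, -0.0, 1.0], [0.001, 1.0, 0.0], [-1.0, 0.001, 0.002]]
```

View pics/w5.png

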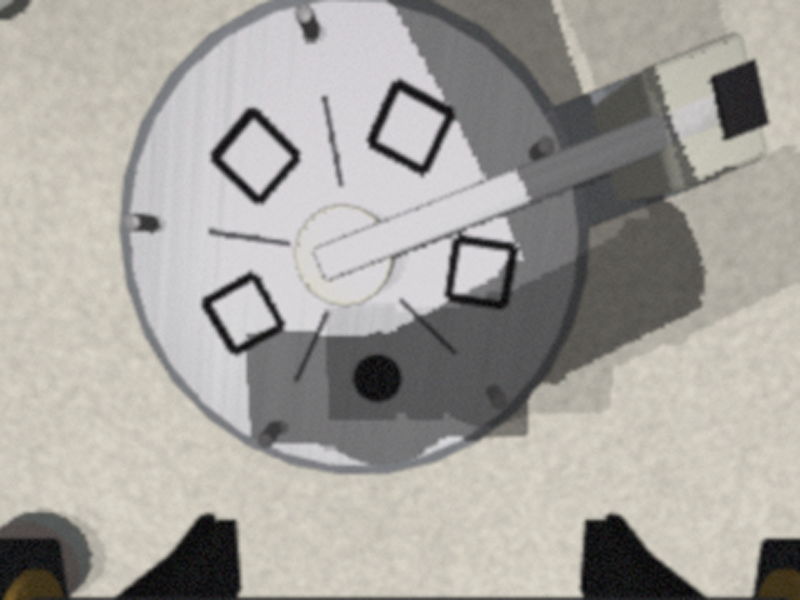

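The full carousel is in view. Crop (scale 2.353, offset (80,0)): nests (256,155), (411,126), (482,272) and (243,313), park (377,378), bar centre line from (320,265) to (666,131).

```bash
python3 - <<'E'
from h import *
from scipy.optimize import least_squares
W=viewer.capture("wrist");z=np.load("w4.npz");s={"tcp_pos":z["s"],"ee_rot":z["R"]}
K=800/340
f=lambda p:np.array(p)/K+[80,0]
# order: park, nest0,1,2,3 anticlockwise
px=[(377,378),(482,272),(411,126),(256,155),(243,313)]
P=np.array([onz(W,f(p),h,s)[:2] for p,h in zip(px,[.018]+[.022]*4)])
mod=lambda v:np.array([[v[0]+.08*np.cos(v[2]+i*1.256637),v[1]+.08*np.sin(v[2]+i*1.256637)] for i in range(5)])
q=least_squares(lambda v:(mod(v)-P).ravel(),[.54,.09,.1]);v=q.x
print("hub",v[:2].round(4),"park ang",np.degrees(v[2]),"res mm",(q.fun.reshape(5,2)*1000).round(1).tolist())
a,b=onz(W,f((320,265)),.102,s),onz(W,f((666,131)),.102,s);d=b-a
print("bar",a.round(4),b.round(4),"dir",np.degrees(np.arctan2(d[1],d[0])))
c,e=onz(W,f((320,265)),.102,s),0
e=b[:2]-v[:2];print("hub->bar end dir",np.degrees(np.arctan2(e[1],e[0])))
print("hubtop",onz(W,f((344,254)),.092,s))
g=np.mean([onz(W,f(p),.102,s) for p in ((655,67),(738,35),(766,155),(690,190))],0)[:2]-v[:2];print("lamp dir",np.degrees(np.arctan2(g[1],g[0])),np.hypot(*g))
E
```

```text
hub [0.5306 0.0952] park ang 9.575188985067438 res mm [[-0.5, 0.2], [0.0, -0.4], [0.3, 0.3], [0.0, -0.2], [0.1, -0.0]]
bar [0.5353 0.0839 0.102 ] [0.4723 0.2537 0.102 ] dir 110.33710509566819
hub->bar end dir 110.1695419728828
hubtop [0.53005993 0.0953252  0.092     ]
lamp dir 110.16822457646198 0.19176794205466496
```

Request:
play_rows --commands '[{"fingers": -1, "tx": 0.08, "ty": 0, "tz": 0, "ax": -0.1667, "ay": 0, "az": 0}, {"fingers": -1, "tx": 0.08, "ty": 0, "tz": 0, "ax": -0.1667, "ay": 0, "az": 0}, {"fingers": -1, "tx": 0.08, "ty": 0, "tz": 0, "ax": -0.1667, "ay": 0, "az": 0}, {"fingers": -1, "tx": 0.08, "ty": 0, "tz": 0, "ax": -0.1667, "ay": 0, "az": 0}, {"fingers": -1, "tx": 0.08, "ty": 0, "tz": 0, "ax": -0.1667, "ay": 0, "az": 0}]'

```text
time_s: 6.68
tcp_pos: [0.6005, 0.1275, 0.2628]
ee_rot: [[-0.001, -0.503, 0.864], [-0.001, 0.864, 0.503], [-1.0, -0.0, -0.002]]
wrist_force: [-0.5, -0.9, 0.9]
gripper_width: 1.001
```

Request:
play_rows --commands '[{"fingers": -0.2, "tx": 0.1, "ty": 0, "tz": 0, "ax": -0.1667, "ay": 0, "az": 0}, {"fingers": -0.2, "tx": 0.1, "ty": 0, "tz": 0, "ax": -0.1667, "ay": 0, "az": 0}, {"fingers": -0.2, "tx": 0.1, "ty": 0, "tz": 0, "ax": -0.1667, "ay": 0, "az": 0}, {"fingers": -0.2, "tx": 0.1, "ty": 0, "tz": 0, "ax": -0.1667, "ay": 0, "az": 0}, {"fingers": -0.2, "tx": 0.1, "ty": 0, "tz": 0, "ax": -0.1667, "ay": 0, "az": 0}]'

```text
time_s: 7.1
tcp_pos: [0.6003, 0.1275, 0.1881]
ee_rot: [[-0.001, -0.867, 0.499], [-0.001, 0.499, 0.867], [-1.0, 0.0, -0.001]]
wrist_force: [-0.1, 0.6, 0.5]
gripper_width: 0.703
```

```bash
cat >> h.py <<'E'
HUB=np.array([.5306,.0952]); GATE=110.2
def polar(a,rad): a=np.radians(a); return HUB+rad*np.array([np.cos(a),np.sin(a)])
def to(x,y,z=None,R=None,p=None):
    """normalised tx,ty,tz from pose to a world point"""
    s=r.sense(); R=s["ee_rot"] if R is None else R; p=s["tcp_pos"] if p is None else p
    return np.round(R.T@(np.array([x,y,p[2] if z is None else z])-p)/.75,4)
def Rdown(yaw):
    """tool down, y axis at yaw deg"""
    a=np.radians(yaw); X=np.array([0,0,-1.]);Y=np.array([np.cos(a),np.sin(a),0]); return np.c_[X,Y,np.cross(X,Y)]
E
python3 - <<'E'
from h import *
s=r.sense();print(s["tcp_pos"],s["joints"].round(1)); y=s["ee_rot"][:,1];print("yaw",np.degrees(np.arctan2(y[1],y[0])))
a=polar(189.6,.125);print(a,to(*a))
S=viewer.capture("scene");D=viewer.capture("side");print("bottle",tri([ray(S,(267,235)),ray(D,(222,160))]).round(3))
E
```

```text
[0.60031532 0.12746138 0.18809512] [ 27.1  23.3  -5.6   0.  -61.2 -57. ]
yaw 150.0833100991255
[0.4073505  0.07435391] [ 0.0003  0.1877 -0.1897]
bottle [ 0.745 -0.142  0.039]
```

Request:
play_rows --commands '[{"fingers": -0.2, "tx": 0, "ty": 0.188, "tz": -0.19, "ax": 0, "ay": 0, "az": 0}, {"fingers": -0.2, "tx": 0, "ty": 0.188, "tz": -0.19, "ax": 0, "ay": 0, "az": 0}, {"fingers": -0.2, "tx": 0, "ty": 0.188, "tz": -0.19, "ax": 0, "ay": 0, "az": 0}, {"fingers": -0.2, "tx": 0, "ty": 0.188, "tz": -0.19, "ax": 0, "ay": 0, "az": 0}, {"fingers": -0.2, "tx": 0, "ty": 0.188, "tz": -0.19, "ax": 0, "ay": 0, "az": 0}]'

```text
time_s: 7.62
tcp_pos: [0.404, 0.0734, 0.1892]
ee_rot: [[0.0, -0.864, 0.503], [0.001, 0.503, 0.864], [-1.0, 0.0, 0.0]]
wrist_force: [0.8, 1.1, 0.5]
gripper_width: 0.6
```

Request:
play_rows --commands '[{"fingers": -0.2, "tx": 0.09, "ty": 0, "tz": 0, "ax": 0, "ay": 0, "az": 0}, {"fingers": -0.2, "tx": 0.09, "ty": 0, "tz": 0, "ax": 0, "ay": 0, "az": 0}, {"fingers": -0.2, "tx": 0.09, "ty": 0, "tz": 0, "ax": 0, "ay": 0, "az": 0}, {"fingers": -0.2, "tx": 0.09, "ty": 0, "tz": 0, "ax": 0, "ay": 0, "az": 0}]'

```text
time_s: 7.95
tcp_pos: [0.4066, 0.0744, 0.1219]
ee_rot: [[-0.001, -0.865, 0.501], [-0.001, 0.501, 0.865], [-1.0, 0.0, -0.001]]
wrist_force: [0.1, 0.9, 1.1]
gripper_width: 0.602
```

```bash
python3 - <<'E'
from h import *
s=r.sense();print(s["tcp_pos"]); a=polar(189.6,.125);print(to(*a,.052))
E
```

```text
[0.40657355 0.07435509 0.12187188]
[ 0.0932 -0.0009  0.0006]
```

Descending and caging the pin.

Request:
play_rows --commands '[{"fingers": -0.2, "tx": 0.093, "ty": 0, "tz": 0, "ax": 0, "ay": 0, "az": 0}, {"fingers": -0.2, "tx": 0.093, "ty": 0, "tz": 0, "ax": 0, "ay": 0, "az": 0}, {"fingers": -0.2, "tx": 0.093, "ty": 0, "tz": 0, "ax": 0, "ay": 0, "az": 0}, {"fingers": 0.7, "tx": 0.093, "ty": 0, "tz": 0, "ax": 0, "ay": 0, "az": 0}, {"fingers": 0.7, "tx": 0.093, "ty": 0, "tz": 0, "ax": 0, "ay": 0, "az": 0}]'

```text
time_s: 8.37
tcp_pos: [0.4083, 0.0754, 0.0535]
ee_rot: [[0.003, -0.866, 0.499], [0.001, 0.499, 0.866], [-1.0, -0.002, 0.003]]
wrist_force: [0.5, 0.3, -0.4]
gripper_width: 0.519
```

Request:
play_rows --commands '[{"fingers": 0.7, "tx": 0, "ty": 0, "tz": 0, "ax": 0, "ay": 0, "az": 0}, {"fingers": 0.7, "tx": 0, "ty": 0, "tz": 0, "ax": 0, "ay": 0, "az": 0}, {"fingers": 0.7, "tx": 0, "ty": 0, "tz": 0, "ax": 0, "ay": 0, "az": 0}, {"fingers": 0.7, "tx": 0, "ty": 0, "tz": 0, "ax": 0, "ay": 0, "az": 0}, {"fingers": 0.7, "tx": 0, "ty": 0, "tz": 0, "ax": 0, "ay": 0, "az": 0}]'

```text
time_s: 8.78
tcp_pos: [0.4066, 0.0745, 0.0523]
ee_rot: [[0.001, -0.866, 0.499], [0.001, 0.499, 0.866], [-1.0, -0.001, 0.001]]
wrist_force: [2.4, -0.8, 0.5]
gripper_width: 0.187
```

```bash
python3 - <<'E'
from h import *
s=r.sense();print(s["tcp_pos"],s["gripper_width"]*87); R=Rdown(150)
A=np.linspace(189.6,290.2,21)
for i in range(0,20,5):
    p0=polar(A[i],.125)
    for j in range(i+1,i+6):
        d=np.r_[polar(A[j],.125)-p0,0]; print((R.T@d/.75).round(3)[1:],end=" ")
    print()
E
```

```text
[0.40657956 0.07447971 0.05234335] 16.299986819333714
[-0.01  -0.011] [-0.021 -0.021] [-0.032 -0.03 ] [-0.044 -0.038] [-0.057 -0.045] 
[-0.013 -0.006] [-0.027 -0.01 ] [-0.042 -0.013] [-0.056 -0.015] [-0.071 -0.016] 
[-0.015  0.001] [-0.029  0.003] [-0.043  0.006] [-0.057  0.01 ] [-0.071  0.016] 
[-0.013  0.007] [-0.025  0.015] [-0.037  0.024] [-0.048  0.033] [-0.057  0.044]
```

Request:
play_rows --commands '[{"fingers": 0.72, "tx": 0, "ty": -0.01, "tz": -0.011, "ax": 0, "ay": 0, "az": 0}, {"fingers": 0.72, "tx": 0, "ty": -0.021, "tz": -0.021, "ax": 0, "ay": 0, "az": 0}, {"fingers": 0.72, "tx": 0, "ty": -0.032, "tz": -0.03, "ax": 0, "ay": 0, "az": 0}, {"fingers": 0.72, "tx": 0, "ty": -0.044, "tz": -0.038, "ax": 0, "ay": 0, "az": 0}, {"fingers": 0.72, "tx": 0, "ty": -0.057, "tz": -0.045, "ax": 0, "ay": 0, "az": 0}]'

```text
time_s: 9.2
tcp_pos: [0.4246, 0.0225, 0.0515]
ee_rot: [[-0.004, -0.866, 0.5], [-0.001, 0.5, 0.866], [-1.0, 0.003, -0.003]]
wrist_force: [-2.1, -0.7, 0.7]
gripper_width: 0.141
```

Request:
play_rows --commands '[{"fingers": 0.72, "tx": 0, "ty": -0.013, "tz": -0.006, "ax": 0, "ay": 0, "az": 0}, {"fingers": 0.72, "tx": 0, "ty": -0.027, "tz": -0.01, "ax": 0, "ay": 0, "az": 0}, {"fingers": 0.72, "tx": 0, "ty": -0.042, "tz": -0.013, "ax": 0, "ay": 0, "az": 0}, {"fingers": 0.72, "tx": 0, "ty": -0.056, "tz": -0.015, "ax": 0, "ay": 0, "az": 0}, {"fingers": 0.72, "tx": 0, "ty": -0.071, "tz": -0.016, "ax": 0, "ay": 0, "az": 0}]'

```text
time_s: 9.62
tcp_pos: [0.4669, -0.0139, 0.0517]
ee_rot: [[-0.001, -0.866, 0.5], [-0.0, 0.5, 0.866], [-1.0, 0.001, -0.001]]
wrist_force: [-2.3, -0.9, -0.4]
gripper_width: 0.146
```

Request:
play_rows --commands '[{"fingers": 0.72, "tx": 0, "ty": -0.015, "tz": 0.001, "ax": 0, "ay": 0, "az": 0}, {"fingers": 0.72, "tx": 0, "ty": -0.029, "tz": 0.003, "ax": 0, "ay": 0, "az": 0}, {"fingers": 0.72, "tx": 0, "ty": -0.043, "tz": 0.006, "ax": 0, "ay": 0, "az": 0}, {"fingers": 0.72, "tx": 0, "ty": -0.057, "tz": 0.01, "ax": 0, "ay": 0, "az": 0}, {"fingers": 0.72, "tx": 0, "ty": -0.071, "tz": 0.016, "ax": 0, "ay": 0, "az": 0}]'

```text
time_s: 10.03
tcp_pos: [0.5199, -0.0299, 0.0518]
ee_rot: [[0.0, -0.866, 0.5], [0.0, 0.5, 0.866], [-1.0, -0.0, 0.0]]
wrist_force: [-0.7, -0.8, -0.2]
gripper_width: 0.139
```

Request:
play_rows --commands '[{"fingers": 0.72, "tx": 0, "ty": -0.013, "tz": 0.007, "ax": 0, "ay": 0, "az": 0}, {"fingers": 0.72, "tx": 0, "ty": -0.025, "tz": 0.015, "ax": 0, "ay": 0, "az": 0}, {"fingers": 0.72, "tx": 0, "ty": -0.037, "tz": 0.024, "ax": 0, "ay": 0, "az": 0}, {"fingers": 0.72, "tx": 0, "ty": -0.048, "tz": 0.033, "ax": 0, "ay": 0, "az": 0}, {"fingers": 0.72, "tx": 0, "ty": -0.057, "tz": 0.044, "ax": 0, "ay": 0, "az": 0}]'

```text
time_s: 10.45
tcp_pos: [0.5737, -0.0224, 0.0517]
ee_rot: [[0.001, -0.866, 0.5], [0.0, 0.5, 0.866], [-1.0, -0.0, 0.0]]
wrist_force: [-0.9, -0.2, -0.5]
gripper_width: 0.139
```

```bash
python3 - <<'E'
from h import *
s=r.sense();print(s["tcp_pos"],s["gripper_width"]*87,polar(290.2,.125),to(*polar(290.2,.125)))
E
```

```text
[ 0.57370788 -0.02235752  0.05173617] 12.083586730459835 [ 0.57376227 -0.02211163] [0.     0.0001 0.0003]
```

Request:
play_rows --commands '[{"fingers": -0.2, "tx": 0, "ty": 0, "tz": 0, "ax": 0, "ay": 0, "az": 0}, {"fingers": -0.2, "tx": 0, "ty": 0, "tz": 0, "ax": 0, "ay": 0, "az": 0}, {"fingers": -0.2, "tx": 0, "ty": 0, "tz": 0, "ax": 0, "ay": 0, "az": 0}]'

```text
time_s: 10.7
tcp_pos: [0.5721, -0.0222, 0.0517]
ee_rot: [[-0.0, -0.866, 0.499], [0.0, 0.499, 0.866], [-1.0, 0.0, 0.0]]
wrist_force: [-0.4, -0.6, 0.3]
gripper_width: 0.287
```

Request:
play_rows --commands '[{"fingers": -0.2, "tx": -0.16, "ty": 0, "tz": 0, "ax": 0.0644, "ay": 0, "az": 0}, {"fingers": -0.2, "tx": -0.16, "ty": 0, "tz": 0, "ax": 0.0644, "ay": 0, "az": 0}, {"fingers": -0.2, "tx": -0.16, "ty": 0, "tz": 0, "ax": 0.0644, "ay": 0, "az": 0}, {"fingers": -0.2, "tx": -0.16, "ty": 0, "tz": 0, "ax": 0.0644, "ay": 0, "az": 0}, {"fingers": -0.2, "tx": -0.16, "ty": 0, "tz": 0, "ax": 0.0644, "ay": 0, "az": 0}]'

```text
time_s: 11.12
tcp_pos: [0.5731, -0.022, 0.1748]
ee_rot: [[0.006, -0.748, 0.663], [0.002, 0.663, 0.748], [-1.0, -0.004, 0.005]]
wrist_force: [0.2, -0.4, -1.1]
gripper_width: 0.582
```

```bash
cat >> h.py <<'E'
H=dict(a=.036,b=.046,c=.056,d=.066)
CELL=dict(a=(.5696,-.3084,113.7),b=(.4537,-.1757,150.1),c=(.456,-.3142,108.),d=(.5621,-.1953,48.4))
def st():
    s=r.sense();y=s["ee_rot"][:,1];print("tcp",s["tcp_pos"].round(4),"yaw",np.degrees(np.arctan2(y[1],y[0])).round(1),"w",round(s["gripper_width"]*87,1));return s
def check(ks):
    for c in ("scene","side"):
        P=viewer.capture(c)
        for k in ks:
            e=proj(P,[*CELL[k][:2],H[k]/2])[0]
            l=[(np.round(np.array(d["uv"])-e).tolist(),round(d["score"],2)) for d in spotter.find_in(f"cell_{k}_mid",P)]
            print(c,k,"uv-expected",sorted(l,key=lambda q:abs(q[0][0])+abs(q[0][1]))[:1])
E
python3 - <<'E'
from h import *
st();print(to(*CELL["d"][:2],.16));check("abcd")
E
```

```text
tcp [ 0.5731 -0.022   0.1748] yaw 138.5 w 50.6
[ 0.0192 -0.1422 -0.1828]
scene a uv-expected [([1.0, -3.0], 0.49)]
scene b uv-expected [([-3.0, -0.0], 0.75)]
scene c uv-expected [([-1.0, -1.0], 0.52)]
scene d uv-expected [([-3.0, 2.0], 0.67)]
side a uv-expected [([0.0, -2.0], 0.46)]
side b uv-expected [([2.0, 6.0], 0.7)]
side c uv-expected [([-1.0, 3.0], 0.5)]
side d uv-expected [([-0.0, 0.0], 0.73)]
```

Request:
play_rows --commands '[{"fingers": -0.2, "tx": 0.019, "ty": -0.142, "tz": -0.183, "ax": 0, "ay": 0, "az": 0}, {"fingers": -0.2, "tx": 0.019, "ty": -0.142, "tz": -0.183, "ax": 0, "ay": 0, "az": 0}, {"fingers": -0.2, "tx": 0.019, "ty": -0.142, "tz": -0.183, "ax": 0, "ay": 0, "az": 0}, {"fingers": -0.2, "tx": 0.019, "ty": -0.142, "tz": -0.183, "ax": 0, "ay": 0, "az": 0}, {"fingers": -0.2, "tx": 0.019, "ty": -0.142, "tz": -0.183, "ax": 0, "ay": 0, "az": 0}]'

```text
time_s: 12.03
tcp_pos: [0.5597, -0.2003, 0.1565]
ee_rot: [[-0.002, -0.745, 0.667], [-0.001, 0.667, 0.745], [-1.0, 0.001, -0.002]]
wrist_force: [-0.3, 0.8, 0.4]
gripper_width: 0.602
```

Request:
play_rows --commands '[{"fingers": -0.2, "tx": 0, "ty": 0, "tz": 0, "ax": 0, "ay": 0, "az": 0}, {"fingers": -0.2, "tx": 0, "ty": 0, "tz": 0, "ax": 0, "ay": 0, "az": 0}]'

```text
time_s: 12.2
tcp_pos: [0.5607, -0.196, 0.1572]
ee_rot: [[-0.001, -0.747, 0.664], [0.0, 0.664, 0.747], [-1.0, 0.001, -0.0]]
wrist_force: [0.6, -0.7, 0.1]
gripper_width: 0.602
```

```bash
python3 - <<'E'
from h import *
s=st();print(to(*CELL["d"][:2],.047));W=viewer.capture("wrist");cv2.imwrite("pics/w6.png",W["image"][:,:,::-1])
E
```

```text
tcp [ 0.5607 -0.196   0.1572] yaw 138.4 w 52.4
[ 0.1469 -0.0009  0.002 ]
```

View pics/w6.png

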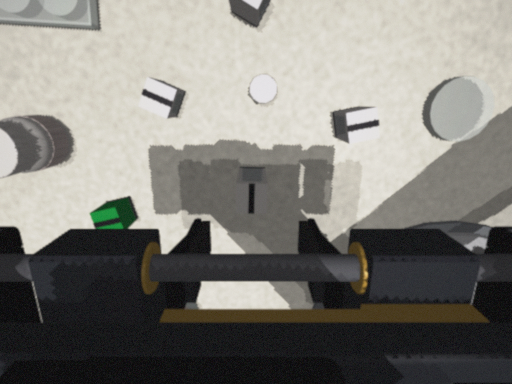

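d's bar is at (251,197), upright and centred between the jaws; the green decoy at (112,215) is clear. I'll descend, grip and lift.

Request:
play_rows --commands '[{"fingers": -0.2, "tx": 0.147, "ty": 0, "tz": 0.002, "ax": 0, "ay": 0, "az": 0}, {"fingers": -0.2, "tx": 0.147, "ty": 0, "tz": 0.002, "ax": 0, "ay": 0, "az": 0}, {"fingers": -0.2, "tx": 0.147, "ty": 0, "tz": 0.002, "ax": 0, "ay": 0, "az": 0}, {"fingers": -0.2, "tx": 0.147, "ty": 0, "tz": 0.002, "ax": 0, "ay": 0, "az": 0}, {"fingers": 1, "tx": 0.147, "ty": 0, "tz": 0.002, "ax": 0, "ay": 0, "az": 0}]'

```text
time_s: 12.67
tcp_pos: [0.5618, -0.1932, 0.0467]
ee_rot: [[-0.003, -0.75, 0.661], [-0.0, 0.661, 0.75], [-1.0, 0.002, -0.002]]
wrist_force: [0.5, -0.4, 1.2]
gripper_width: 0.575
```

Request:
play_rows --commands '[{"fingers": 1, "tx": 0, "ty": 0, "tz": 0, "ax": 0, "ay": 0, "az": 0}, {"fingers": 1, "tx": 0, "ty": 0, "tz": 0, "ax": 0, "ay": 0, "az": 0}, {"fingers": 1, "tx": 0, "ty": 0, "tz": 0, "ax": 0, "ay": 0, "az": 0}, {"fingers": 1, "tx": 0, "ty": 0, "tz": 0, "ax": 0, "ay": 0, "az": 0}, {"fingers": 1, "tx": 0, "ty": 0, "tz": 0, "ax": 0, "ay": 0, "az": 0}]'

```text
time_s: 13.08
tcp_pos: [0.5629, -0.1945, 0.0491]
ee_rot: [[0.003, -0.748, 0.663], [-0.0, 0.663, 0.748], [-1.0, -0.003, 0.002]]
wrist_force: [-0.0, 1.7, 5.5]
gripper_width: 0.294
```

```bash
python3 - <<'E'
from h import *
s=st()
for n,a in (("nest3",38.2),("nest2",326.2),("nest1",254.2),("nest0",182.2)): print(n,polar(a,.08).round(4))
p=np.array(s["tcp_pos"]);R=Rdown(128.2);print("lift then, yaw128.2:",to(*polar(38.2,.08),.18,R,p+[0,0,.13]))
E
```

```text
tcp [ 0.5629 -0.1945  0.0491] yaw 138.5 w 25.6
nest3 [0.5935 0.1447]
nest2 [0.5971 0.0507]
nest1 [0.5088 0.0182]
nest0 [0.4507 0.0921]
lift then, yaw128.2: [-0.0012  0.3302  0.3117]
```

Request:
play_rows --commands '[{"fingers": 1, "tx": -0.18, "ty": 0, "tz": 0, "ax": 0.0567, "ay": 0, "az": 0}, {"fingers": 1, "tx": -0.18, "ty": 0, "tz": 0, "ax": 0.0567, "ay": 0, "az": 0}, {"fingers": 1, "tx": -0.18, "ty": 0, "tz": 0, "ax": 0.0567, "ay": 0, "az": 0}, {"fingers": 1, "tx": -0.18, "ty": 0, "tz": 0, "ax": 0.0567, "ay": 0, "az": 0}, {"fingers": 1, "tx": -0.18, "ty": 0, "tz": 0, "ax": 0.0567, "ay": 0, "az": 0}]'

```text
time_s: 13.5
tcp_pos: [0.5641, -0.195, 0.1876]
ee_rot: [[0.01, -0.619, 0.785], [-0.001, 0.785, 0.619], [-1.0, -0.007, 0.007]]
wrist_force: [0.1, -0.5, -0.6]
gripper_width: 0.294
```

Request:
play_rows --commands '[{"fingers": 1, "tx": 0, "ty": 0.165, "tz": 0.156, "ax": 0, "ay": 0, "az": 0}, {"fingers": 1, "tx": 0, "ty": 0.165, "tz": 0.156, "ax": 0, "ay": 0, "az": 0}, {"fingers": 1, "tx": 0, "ty": 0.165, "tz": 0.156, "ax": 0, "ay": 0, "az": 0}, {"fingers": 1, "tx": 0, "ty": 0.165, "tz": 0.156, "ax": 0, "ay": 0, "az": 0}, {"fingers": 1, "tx": 0, "ty": 0.165, "tz": 0.156, "ax": 0, "ay": 0, "az": 0}]'

```text
time_s: 13.92
tcp_pos: [0.577, -0.0197, 0.181]
ee_rot: [[-0.001, -0.623, 0.782], [0.001, 0.782, 0.623], [-1.0, 0.002, -0.0]]
wrist_force: [-0.6, -0.4, -0.6]
gripper_width: 0.295
```

Request:
play_rows --commands '[{"fingers": 1, "tx": 0, "ty": 0.165, "tz": 0.156, "ax": 0, "ay": 0, "az": 0}, {"fingers": 1, "tx": 0, "ty": 0.165, "tz": 0.156, "ax": 0, "ay": 0, "az": 0}, {"fingers": 1, "tx": 0, "ty": 0.165, "tz": 0.156, "ax": 0, "ay": 0, "az": 0}, {"fingers": 1, "tx": 0, "ty": 0.165, "tz": 0.156, "ax": 0, "ay": 0, "az": 0}, {"fingers": 1, "tx": 0, "ty": 0.165, "tz": 0.156, "ax": 0, "ay": 0, "az": 0}]'

```text
time_s: 14.33
tcp_pos: [0.5926, 0.1502, 0.1807]
ee_rot: [[-0.0, -0.623, 0.782], [0.001, 0.782, 0.623], [-1.0, 0.001, 0.0]]
wrist_force: [1.0, -1.4, -0.4]
gripper_width: 0.299
```

Request:
play_rows --commands '[{"fingers": 1, "tx": 0, "ty": 0, "tz": 0, "ax": 0, "ay": 0, "az": 0}, {"fingers": 1, "tx": 0, "ty": 0, "tz": 0, "ax": 0, "ay": 0, "az": 0}]'

```text
time_s: 14.5
tcp_pos: [0.5916, 0.1445, 0.1809]
ee_rot: [[-0.003, -0.619, 0.785], [-0.001, 0.785, 0.619], [-1.0, 0.001, -0.003]]
wrist_force: [0.7, -0.3, -0.2]
gripper_width: 0.296
```

```bash
python3 - <<'E'
from h import *
s=st();print(to(*polar(38.2,.08),.068));W=viewer.capture("wrist")
im=W["image"][:,:,::-1].copy()
for a in (38.2,326.2,254.2,182.2):
    c=polar(a,.08);t=np.radians(a);ex=np.array([np.cos(t),np.sin(t)]);ey=np.array([-ex[1],ex[0]])
    q=np.array([[*(c+.018*(i*ex+j*ey)),.023] for i,j in ((1,1),(1,-1),(-1,-1),(-1,1))])
    cv2.polylines(im,[proj(W,q,s).astype(int)],True,(0,0,255),1)
cv2.imwrite("pics/w7.png",cv2.resize(im,(800,600)))
E
```

```text
tcp [0.5916 0.1445 0.1809] yaw 128.3 w 25.7
[ 0.1505 -0.0015  0.0025]
```

View pics/w7.png

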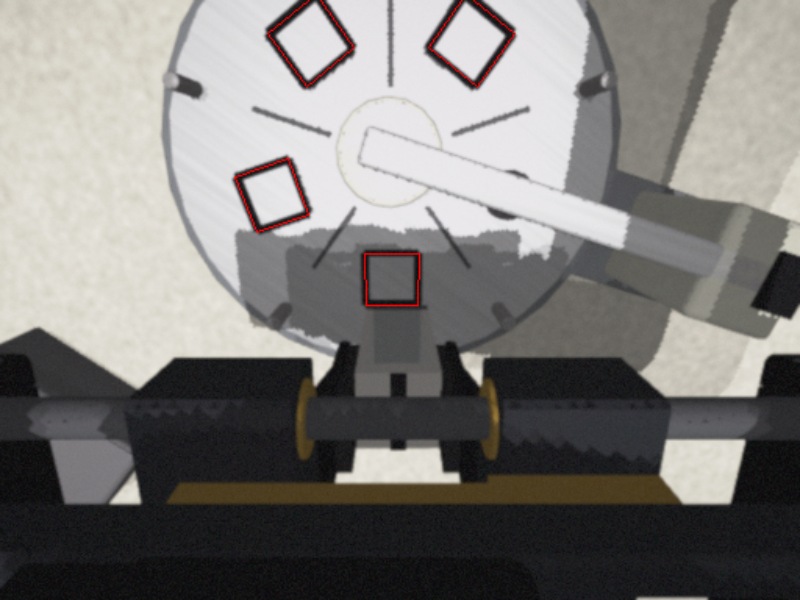

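The overlay matches all four nests and the park spot sits under the bar; d hangs square above nest3 (392,278). Lowering it now.

Request:
play_rows --commands '[{"fingers": 1, "tx": 0.12, "ty": -0.0015, "tz": 0.002, "ax": 0, "ay": 0, "az": 0}, {"fingers": 1, "tx": 0.12, "ty": -0.0015, "tz": 0.002, "ax": 0, "ay": 0, "az": 0}, {"fingers": 1, "tx": 0.12, "ty": -0.0015, "tz": 0.002, "ax": 0, "ay": 0, "az": 0}, {"fingers": 1, "tx": 0.135, "ty": -0.0015, "tz": 0.002, "ax": 0, "ay": 0, "az": 0}, {"fingers": 1, "tx": 0.145, "ty": -0.0015, "tz": 0.002, "ax": 0, "ay": 0, "az": 0}]'

```text
time_s: 14.97
tcp_pos: [0.5951, 0.1439, 0.0737]
ee_rot: [[0.001, -0.618, 0.786], [-0.0, 0.786, 0.618], [-1.0, -0.001, 0.001]]
wrist_force: [-0.3, -0.1, -0.3]
gripper_width: 0.298
```

Request:
play_rows --commands '[{"fingers": 1, "tx": 0.005, "ty": 0, "tz": 0, "ax": 0, "ay": 0, "az": 0}, {"fingers": 1, "tx": 0.005, "ty": 0, "tz": 0, "ax": 0, "ay": 0, "az": 0}]'

```text
time_s: 15.13
tcp_pos: [0.5949, 0.1447, 0.0705]
ee_rot: [[0.001, -0.619, 0.786], [0.0, 0.786, 0.619], [-1.0, -0.0, 0.001]]
wrist_force: [0.2, -1.3, -0.3]
gripper_width: 0.295
```

```bash
python3 - <<'E'
from h import *
s=st();print(to(*polar(38.2,.08),.067),s["wrist_force"])
E
```

```text
tcp [0.5949 0.1447 0.0705] yaw 128.2 w 25.6
[ 0.0047  0.0012 -0.0016] [ 0.17979843 -1.28795622 -0.31294409]
```

Request:
play_rows --commands '[{"fingers": 1, "tx": 0.004, "ty": 0.001, "tz": -0.0015, "ax": 0, "ay": 0, "az": 0}, {"fingers": 1, "tx": 0.004, "ty": 0.001, "tz": -0.0015, "ax": 0, "ay": 0, "az": 0}, {"fingers": 1, "tx": 0.004, "ty": 0.001, "tz": -0.0015, "ax": 0, "ay": 0, "az": 0}]'

```text
time_s: 15.38
tcp_pos: [0.5936, 0.145, 0.0679]
ee_rot: [[0.002, -0.619, 0.785], [0.001, 0.785, 0.619], [-1.0, -0.001, 0.002]]
wrist_force: [0.4, -0.9, -0.2]
gripper_width: 0.295
```

Request:
play_rows --commands '[{"fingers": 0.2, "tx": 0.002, "ty": 0, "tz": 0, "ax": 0, "ay": 0, "az": 0}, {"fingers": 0.2, "tx": 0.002, "ty": 0, "tz": 0, "ax": 0, "ay": 0, "az": 0}, {"fingers": 0.2, "tx": 0.002, "ty": 0, "tz": 0, "ax": 0, "ay": 0, "az": 0}]'

```text
time_s: 15.63
tcp_pos: [0.593, 0.1448, 0.0655]
ee_rot: [[0.0, -0.619, 0.785], [0.0, 0.785, 0.619], [-1.0, 0.0, 0.0]]
wrist_force: [0.8, -1.0, -0.3]
gripper_width: 0.386
```

Request:
play_rows --commands '[{"fingers": 0.2, "tx": -0.05, "ty": 0, "tz": 0, "ax": 0, "ay": 0, "az": 0}, {"fingers": 0.2, "tx": -0.1, "ty": 0, "tz": 0, "ax": 0, "ay": 0, "az": 0}, {"fingers": 0.2, "tx": -0.15, "ty": 0, "tz": 0, "ax": 0, "ay": 0, "az": 0}, {"fingers": -0.2, "tx": -0.16, "ty": 0, "tz": 0, "ax": 0, "ay": 0, "az": 0}, {"fingers": -0.2, "tx": -0.16, "ty": 0, "tz": 0, "ax": 0, "ay": 0, "az": 0}]'

```text
time_s: 16.05
tcp_pos: [0.5949, 0.1456, 0.1897]
ee_rot: [[0.008, -0.619, 0.785], [0.004, 0.785, 0.619], [-1.0, -0.002, 0.008]]
wrist_force: [-1.1, 0.3, -0.3]
gripper_width: 0.482
```

```bash
python3 - <<'E'
from h import *
s=st();check("abc");x,y,b=CELL["c"]
print("c, yaw 198 R:",to(x,y,.18,Rdown(198)))
W=viewer.capture("wrist")
cv2.imwrite("pics/w8.png",W["image"][:,:,::-1])
E
```

```text
tcp [0.5949 0.1456 0.1897] yaw 128.3 w 41.9
scene a uv-expected [([-3.0, -2.0], 0.75)]
scene b uv-expected [([0.0, 1.0], 0.52)]
scene c uv-expected [([1.0, -4.0], 0.58)]
side a uv-expected [([1.0, 1.0], 0.68)]
side b uv-expected [([0.0, 0.0], 0.6)]
side c uv-expected [([-2.0, 5.0], 0.42)]
c, yaw 198 R: [ 0.0053  0.3622 -0.5254]
```

Request:
play_rows --commands '[{"fingers": -0.2, "tx": 0, "ty": -0.122, "tz": -0.175, "ax": -0.1936, "ay": 0, "az": 0}, {"fingers": -0.2, "tx": 0, "ty": -0.122, "tz": -0.175, "ax": -0.1936, "ay": 0, "az": 0}, {"fingers": -0.2, "tx": 0, "ty": -0.122, "tz": -0.175, "ax": -0.1936, "ay": 0, "az": 0}, {"fingers": -0.2, "tx": 0, "ty": -0.122, "tz": -0.175, "ax": -0.1936, "ay": 0, "az": 0}, {"fingers": -0.2, "tx": 0, "ty": -0.122, "tz": -0.175, "ax": -0.1936, "ay": 0, "az": 0}]'

```text
time_s: 16.92
tcp_pos: [0.5438, -0.0129, 0.185]
ee_rot: [[-0.003, -0.957, 0.29], [-0.001, 0.29, 0.957], [-1.0, 0.003, -0.002]]
wrist_force: [-0.5, 0.7, -0.0]
gripper_width: 0.6
```

Request:
play_rows --commands '[{"fingers": -0.2, "tx": 0, "ty": 0, "tz": -0.213, "ax": -0.1936, "ay": 0, "az": 0}, {"fingers": -0.2, "tx": 0, "ty": 0, "tz": -0.213, "ax": -0.1936, "ay": 0, "az": 0}, {"fingers": -0.2, "tx": 0, "ty": 0, "tz": -0.213, "ax": -0.1936, "ay": 0, "az": 0}, {"fingers": -0.2, "tx": 0, "ty": 0, "tz": -0.213, "ax": -0.1936, "ay": 0, "az": 0}, {"fingers": -0.2, "tx": 0, "ty": 0, "tz": -0.213, "ax": -0.1936, "ay": 0, "az": 0}]'

```text
time_s: 17.33
tcp_pos: [0.4979, -0.165, 0.185]
ee_rot: [[-0.002, -0.958, -0.287], [-0.0, -0.287, 0.958], [-1.0, 0.002, 0.0]]
wrist_force: [0.6, 1.3, -0.4]
gripper_width: 0.601
```

Request:
play_rows --commands '[{"fingers": -0.2, "tx": 0, "ty": 0.122, "tz": -0.175, "ax": 0, "ay": 0, "az": 0}, {"fingers": -0.2, "tx": 0, "ty": 0.122, "tz": -0.175, "ax": 0, "ay": 0, "az": 0}, {"fingers": -0.2, "tx": 0, "ty": 0.122, "tz": -0.175, "ax": 0, "ay": 0, "az": 0}, {"fingers": -0.2, "tx": 0, "ty": 0.122, "tz": -0.175, "ax": 0, "ay": 0, "az": 0}, {"fingers": -0.2, "tx": 0, "ty": 0.122, "tz": -0.175, "ax": 0, "ay": 0, "az": 0}]'

```text
time_s: 17.75
tcp_pos: [0.4479, -0.3176, 0.1848]
ee_rot: [[-0.001, -0.96, -0.28], [-0.001, -0.28, 0.96], [-1.0, 0.001, -0.0]]
wrist_force: [0.4, 0.4, 0.3]
gripper_width: 0.598
```

Request:
play_rows --commands '[{"fingers": -0.2, "tx": 0, "ty": 0, "tz": 0, "ax": 0, "ay": 0, "az": 0}, {"fingers": -0.2, "tx": 0, "ty": 0, "tz": 0, "ax": 0, "ay": 0, "az": 0}, {"fingers": -0.2, "tx": 0, "ty": 0, "tz": 0, "ax": 0, "ay": 0, "az": 0}]'

```text
time_s: 18.0
tcp_pos: [0.4503, -0.3124, 0.1851]
ee_rot: [[-0.0, -0.958, -0.287], [0.0, -0.287, 0.958], [-1.0, 0.0, 0.0]]
wrist_force: [0.5, -0.0, 0.1]
gripper_width: 0.604
```

```bash
cat >> h.py <<'E'
def square(im,W,s,c,ang,h,z):
    t=np.radians(ang);ex=np.array([np.cos(t),np.sin(t)]);ey=np.array([-ex[1],ex[0]])
    q=np.array([[*(np.array(c)+h*(i*ex+j*ey)),z] for i,j in ((1,1),(1,-1),(-1,-1),(-1,1))])
    cv2.polylines(im,[proj(W,q,s).astype(int)],True,(0,0,255),1)
E
python3 - <<'E'
from h import *
s=st();x,y,b=CELL["c"];print(to(x,y,.040))
W=viewer.capture("wrist");im=W["image"][:,:,::-1].copy()
for k in "abc": square(im,W,s,CELL[k][:2],CELL[k][2],.013,H[k])
w8=cv2.imread("pics/w8.png"); out=np.hstack([im,w8])
cv2.imwrite("pics/w9.png",cv2.resize(out,(800,300),interpolation=cv2.INTER_AREA))
E
```

```text
tcp [ 0.4503 -0.3124  0.1851] yaw -163.3 w 52.5
[ 0.1935 -0.0067 -0.0045]
```

View pics/w9.png

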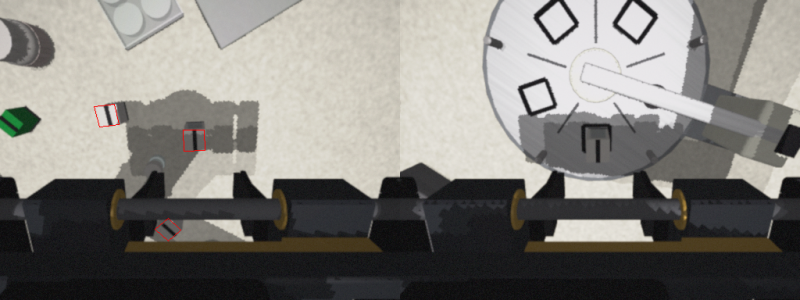

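Left half: c's bar is at (196,140), matching the overlay, and a and b haven't moved. Right half: d stands in nest3. Grasping c.

Request:
play_rows --commands '[{"fingers": -0.2, "tx": 0.1, "ty": -0.0067, "tz": -0.0045, "ax": -0.0072, "ay": 0, "az": 0}, {"fingers": -0.2, "tx": 0.1, "ty": -0.0067, "tz": -0.0045, "ax": -0.0072, "ay": 0, "az": 0}, {"fingers": -0.2, "tx": 0.1935, "ty": -0.0067, "tz": -0.0045, "ax": -0.0072, "ay": 0, "az": 0}, {"fingers": -0.2, "tx": 0.1935, "ty": -0.0067, "tz": -0.0045, "ax": -0.0072, "ay": 0, "az": 0}, {"fingers": -0.2, "tx": 0.1935, "ty": -0.0067, "tz": -0.0045, "ax": -0.0072, "ay": 0, "az": 0}]'

```text
time_s: 18.47
tcp_pos: [0.452, -0.3121, 0.0344]
ee_rot: [[-0.012, -0.951, -0.308], [0.005, -0.309, 0.951], [-1.0, 0.01, 0.009]]
wrist_force: [-2.0, 0.0, -0.5]
gripper_width: 0.597
```

Request:
play_rows --commands '[{"fingers": 1, "tx": 0, "ty": 0, "tz": 0, "ax": 0, "ay": 0, "az": 0}, {"fingers": 1, "tx": 0, "ty": 0, "tz": 0, "ax": 0, "ay": 0, "az": 0}, {"fingers": 1, "tx": 0, "ty": 0, "tz": 0, "ax": 0, "ay": 0, "az": 0}, {"fingers": 1, "tx": 0, "ty": 0, "tz": 0, "ax": 0, "ay": 0, "az": 0}, {"fingers": 1, "tx": 0, "ty": 0, "tz": 0, "ax": 0, "ay": 0, "az": 0}]'

```text
time_s: 18.88
tcp_pos: [0.4567, -0.3153, 0.042]
ee_rot: [[0.003, -0.951, -0.308], [-0.001, -0.308, 0.951], [-1.0, -0.003, -0.002]]
wrist_force: [-0.8, 0.1, 0.1]
gripper_width: 0.309
```

```bash
python3 - <<'E'
from h import *
s=st();p=s["tcp_pos"]
d=np.r_[polar(326.2,.08),.18]-p; d[2]=0
for f,yaw in ((.1,198),(.45,217),(.45,236.2)): print(yaw,(Rdown(yaw).T@(d*f)/.75).round(4))
E
```

```text
tcp [ 0.4567 -0.3153  0.042 ] yaw -162.1 w 26.9
198 [ 0.     -0.0329  0.0406]
217 [ 0.     -0.1994  0.1247]
236.2 [ 0.     -0.2293  0.0522]
```

Request:
play_rows --commands '[{"fingers": 1, "tx": -0.19, "ty": 0, "tz": 0, "ax": 0, "ay": 0, "az": 0}, {"fingers": 1, "tx": -0.19, "ty": 0, "tz": 0, "ax": 0, "ay": 0, "az": 0}, {"fingers": 1, "tx": -0.19, "ty": 0, "tz": 0, "ax": -0.106, "ay": 0, "az": 0}, {"fingers": 1, "tx": -0.19, "ty": 0, "tz": 0, "ax": -0.106, "ay": 0, "az": 0}, {"fingers": 1, "tx": -0.19, "ty": 0, "tz": 0, "ax": -0.106, "ay": 0, "az": 0}]'

```text
time_s: 19.3
tcp_pos: [0.4587, -0.3164, 0.1898]
ee_rot: [[0.013, -0.795, -0.607], [-0.006, -0.607, 0.795], [-1.0, -0.007, -0.012]]
wrist_force: [-0.2, 0.8, -0.1]
gripper_width: 0.297
```

Request:
play_rows --commands '[{"fingers": 1, "tx": 0, "ty": -0.2216, "tz": 0.1386, "ax": -0.106, "ay": 0, "az": 0}, {"fingers": 1, "tx": 0, "ty": -0.2216, "tz": 0.1386, "ax": -0.106, "ay": 0, "az": 0}, {"fingers": 1, "tx": 0, "ty": -0.2216, "tz": 0.1386, "ax": -0.106, "ay": 0, "az": 0}, {"fingers": 1, "tx": 0, "ty": -0.2216, "tz": 0.1386, "ax": -0.106, "ay": 0, "az": 0}, {"fingers": 1, "tx": 0, "ty": -0.2216, "tz": 0.1386, "ax": -0.106, "ay": 0, "az": 0}]'

```text
time_s: 19.72
tcp_pos: [0.5267, -0.1293, 0.1838]
ee_rot: [[0.002, -0.557, -0.831], [0.0, -0.831, 0.557], [-1.0, -0.002, -0.002]]
wrist_force: [0.6, -0.4, -0.4]
gripper_width: 0.301
```

Request:
play_rows --commands '[{"fingers": 1, "tx": 0, "ty": -0.2548, "tz": 0.058, "ax": 0, "ay": 0, "az": 0}, {"fingers": 1, "tx": 0, "ty": -0.2548, "tz": 0.058, "ax": 0, "ay": 0, "az": 0}, {"fingers": 1, "tx": 0, "ty": -0.2548, "tz": 0.058, "ax": 0, "ay": 0, "az": 0}, {"fingers": 1, "tx": 0, "ty": -0.2548, "tz": 0.058, "ax": 0, "ay": 0, "az": 0}, {"fingers": 1, "tx": 0, "ty": -0.2548, "tz": 0.058, "ax": 0, "ay": 0, "az": 0}]'

```text
time_s: 20.13
tcp_pos: [0.5974, 0.0541, 0.1837]
ee_rot: [[0.002, -0.556, -0.831], [0.001, -0.831, 0.556], [-1.0, -0.002, -0.001]]
wrist_force: [0.2, -0.5, -0.3]
gripper_width: 0.297
```

Request:
play_rows --commands '[{"fingers": 1, "tx": 0, "ty": 0, "tz": 0, "ax": 0, "ay": 0, "az": 0}, {"fingers": 1, "tx": 0, "ty": 0, "tz": 0, "ax": 0, "ay": 0, "az": 0}, {"fingers": 1, "tx": 0, "ty": 0, "tz": 0, "ax": 0, "ay": 0, "az": 0}]'

```text
time_s: 20.38
tcp_pos: [0.5959, 0.0507, 0.183]
ee_rot: [[-0.0, -0.558, -0.83], [0.0, -0.83, 0.558], [-1.0, 0.0, 0.0]]
wrist_force: [0.0, -0.1, -2.0]
gripper_width: 0.293
```

```bash
python3 - <<'E'
from h import *
s=st();print(to(*polar(326.2,.08),.066),s["ee_rot"].round(4)[2])
E
```

```text
tcp [0.5959 0.0507 0.183 ] yaw -123.9 w 25.5
[ 0.1559 -0.0008 -0.0013] [-1.e+00  0.e+00  2.e-04]
```

Request:
play_rows --commands '[{"fingers": 1, "tx": 0.12, "ty": -0.001, "tz": -0.0013, "ax": 0, "ay": 0, "az": 0}, {"fingers": 1, "tx": 0.12, "ty": -0.001, "tz": -0.0013, "ax": 0, "ay": 0, "az": 0}, {"fingers": 1, "tx": 0.12, "ty": -0.001, "tz": -0.0013, "ax": 0, "ay": 0, "az": 0}, {"fingers": 1, "tx": 0.14, "ty": -0.001, "tz": -0.0013, "ax": 0, "ay": 0, "az": 0}, {"fingers": 1, "tx": 0.152, "ty": -0.001, "tz": -0.0013, "ax": 0, "ay": 0, "az": 0}]'

```text
time_s: 20.8
tcp_pos: [0.5973, 0.0497, 0.0685]
ee_rot: [[-0.001, -0.559, -0.829], [-0.001, -0.829, 0.559], [-1.0, 0.001, 0.0]]
wrist_force: [0.4, 0.5, -0.2]
gripper_width: 0.295
```

Request:
play_rows --commands '[{"fingers": 1, "tx": 0.004, "ty": 0, "tz": 0, "ax": 0, "ay": 0, "az": 0}, {"fingers": 1, "tx": 0.008, "ty": 0, "tz": 0, "ax": 0, "ay": 0, "az": 0}, {"fingers": 1, "tx": 0.01, "ty": 0, "tz": 0, "ax": 0, "ay": 0, "az": 0}, {"fingers": 1, "tx": 0.011, "ty": 0, "tz": 0, "ax": 0, "ay": 0, "az": 0}, {"fingers": 1, "tx": 0.011, "ty": 0, "tz": 0, "ax": 0, "ay": 0, "az": 0}]'

```text
time_s: 21.22
tcp_pos: [0.598, 0.0511, 0.0613]
ee_rot: [[0.001, -0.558, -0.83], [0.0, -0.83, 0.558], [-1.0, -0.001, -0.001]]
wrist_force: [0.3, 0.4, -0.0]
gripper_width: 0.295
```

```bash
python3 - <<'E'
from h import *
s=st();print(to(*polar(326.2,.08),.059),s["wrist_force"])
E
```

```text
tcp [0.598  0.0511 0.0613] yaw -123.9 w 25.6
[0.003  0.0011 0.0008] [ 0.34143601  0.44389136 -0.01850887]
```

Down about 1.5 mm more, release and lift.

Request:
play_rows --commands '[{"fingers": 1, "tx": 0.002, "ty": 0.0008, "tz": 0.0008, "ax": 0, "ay": 0, "az": 0}, {"fingers": 1, "tx": 0.002, "ty": 0.0008, "tz": 0.0008, "ax": 0, "ay": 0, "az": 0}, {"fingers": 0.2, "tx": 0.002, "ty": 0.0008, "tz": 0.0008, "ax": 0, "ay": 0, "az": 0}, {"fingers": 0.2, "tx": 0.002, "ty": 0.0008, "tz": 0.0008, "ax": 0, "ay": 0, "az": 0}, {"fingers": 0.2, "tx": 0.002, "ty": 0.0008, "tz": 0.0008, "ax": 0, "ay": 0, "az": 0}]'

```text
time_s: 21.63
tcp_pos: [0.5966, 0.0509, 0.0588]
ee_rot: [[-0.0, -0.558, -0.83], [0.0, -0.83, 0.558], [-1.0, 0.0, 0.0]]
wrist_force: [0.1, -1.5, -0.3]
gripper_width: 0.384
```

Request:
play_rows --commands '[{"fingers": 0.2, "tx": -0.05, "ty": 0, "tz": 0, "ax": 0, "ay": 0, "az": 0}, {"fingers": 0.2, "tx": -0.1, "ty": 0, "tz": 0, "ax": 0, "ay": 0, "az": 0}, {"fingers": 0.2, "tx": -0.15, "ty": 0, "tz": 0, "ax": 0, "ay": 0, "az": 0}, {"fingers": -0.2, "tx": -0.17, "ty": 0, "tz": 0, "ax": 0, "ay": 0, "az": 0}, {"fingers": -0.2, "tx": -0.17, "ty": 0, "tz": 0, "ax": 0, "ay": 0, "az": 0}]'

```text
time_s: 22.05
tcp_pos: [0.5993, 0.0515, 0.1917]
ee_rot: [[0.01, -0.557, -0.83], [0.002, -0.83, 0.557], [-1.0, -0.008, -0.007]]
wrist_force: [0.8, 0.2, 1.3]
gripper_width: 0.48
```

```bash
python3 - <<'E'
from h import *
s=st();check("ab");p=s["tcp_pos"]
W=viewer.capture("wrist");cv2.imwrite("pics/w10.png",W["image"][:,:,::-1])
x,y,b=CELL["b"];d=np.r_[x,y,.18]-p; d[2]=0
for f,yaw in ((.5,236.1),(.5,240.1)): print(yaw,(Rdown(yaw).T@(d*f)/.75).round(4))
E
```

```text
tcp [0.5993 0.0515 0.1917] yaw -123.9 w 41.7
scene a uv-expected [([-2.0, -3.0], 0.51)]
scene b uv-expected [([-2.0, 0.0], 0.58)]
side a uv-expected [([2.0, 1.0], 0.67)]
side b uv-expected [([2.0, 0.0], 0.53)]
236.1 [ 0.      0.1799 -0.0039]
240.1 [0.     0.1797 0.0087]
```

Request:
play_rows --commands '[{"fingers": -0.2, "tx": 0, "ty": 0.18, "tz": -0.004, "ax": -0.0222, "ay": 0, "az": 0}, {"fingers": -0.2, "tx": 0, "ty": 0.18, "tz": -0.004, "ax": -0.0222, "ay": 0, "az": 0}, {"fingers": -0.2, "tx": 0, "ty": 0.18, "tz": -0.004, "ax": -0.0222, "ay": 0, "az": 0}, {"fingers": -0.2, "tx": 0, "ty": 0.18, "tz": -0.004, "ax": -0.0222, "ay": 0, "az": 0}, {"fingers": -0.2, "tx": 0, "ty": 0.18, "tz": -0.004, "ax": -0.0222, "ay": 0, "az": 0}]'

```text
time_s: 22.82
tcp_pos: [0.5218, -0.065, 0.1859]
ee_rot: [[-0.002, -0.502, -0.865], [-0.0, -0.865, 0.502], [-1.0, 0.001, 0.002]]
wrist_force: [1.0, -0.0, 0.1]
gripper_width: 0.599
```

Request:
play_rows --commands '[{"fingers": -0.2, "tx": 0, "ty": 0.18, "tz": 0.009, "ax": 0, "ay": 0, "az": 0}, {"fingers": -0.2, "tx": 0, "ty": 0.18, "tz": 0.009, "ax": 0, "ay": 0, "az": 0}, {"fingers": -0.2, "tx": 0, "ty": 0.18, "tz": 0.009, "ax": 0, "ay": 0, "az": 0}, {"fingers": -0.2, "tx": 0, "ty": 0.18, "tz": 0.009, "ax": 0, "ay": 0, "az": 0}, {"fingers": -0.2, "tx": 0, "ty": 0.18, "tz": 0.009, "ax": 0, "ay": 0, "az": 0}]'

```text
time_s: 23.23
tcp_pos: [0.4499, -0.1778, 0.1861]
ee_rot: [[-0.001, -0.501, -0.865], [0.0, -0.865, 0.501], [-1.0, 0.0, 0.001]]
wrist_force: [0.3, -0.3, 0.1]
gripper_width: 0.6
```

Request:
play_rows --commands '[{"fingers": -0.2, "tx": 0, "ty": 0, "tz": 0, "ax": 0, "ay": 0, "az": 0}, {"fingers": -0.2, "tx": 0, "ty": 0, "tz": 0, "ax": 0, "ay": 0, "az": 0}, {"fingers": -0.2, "tx": 0, "ty": 0, "tz": 0, "ax": 0, "ay": 0, "az": 0}]'

```text
time_s: 23.48
tcp_pos: [0.4519, -0.1755, 0.1863]
ee_rot: [[0.0, -0.497, -0.868], [-0.0, -0.868, 0.497], [-1.0, -0.0, -0.0]]
wrist_force: [-0.3, -0.4, -0.8]
gripper_width: 0.6
```

```bash
python3 - <<'E'
from h import *
s=st();x,y,b=CELL["b"];print(to(x,y,.037))
W=viewer.capture("wrist");im=W["image"][:,:,::-1].copy()
for k in "ab": square(im,W,s,CELL[k][:2],CELL[k][2],.013,H[k])
out=np.hstack([im,cv2.imread("pics/w10.png")])
cv2.imwrite("pics/w11.png",cv2.resize(out,(800,300),interpolation=cv2.INTER_AREA))
E
```

```text
tcp [ 0.4519 -0.1755  0.1863] yaw -119.8 w 52.2
[ 0.199  -0.0009 -0.0021]
```

View pics/w11.png

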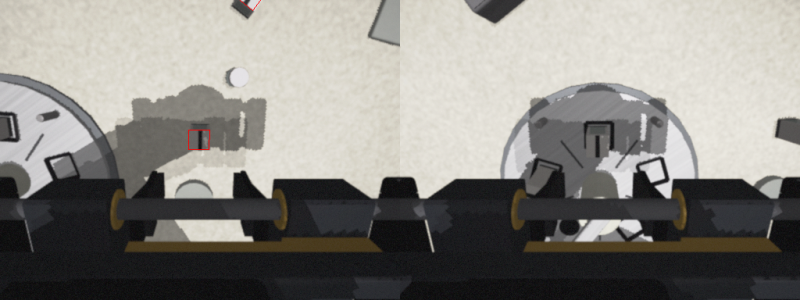

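b's bar is at (199,140), in line with the overlay; c stands in nest2 (right half, 598,137). Grasping b.

Request:
play_rows --commands '[{"fingers": -0.2, "tx": 0.1, "ty": -0.001, "tz": -0.002, "ax": 0, "ay": 0, "az": 0}, {"fingers": -0.2, "tx": 0.1, "ty": -0.001, "tz": -0.002, "ax": 0, "ay": 0, "az": 0}, {"fingers": -0.2, "tx": 0.17, "ty": -0.001, "tz": -0.002, "ax": 0, "ay": 0, "az": 0}, {"fingers": -0.2, "tx": 0.199, "ty": -0.001, "tz": -0.002, "ax": 0, "ay": 0, "az": 0}, {"fingers": -0.2, "tx": 0.199, "ty": -0.001, "tz": -0.002, "ax": 0, "ay": 0, "az": 0}]'

```text
time_s: 23.95
tcp_pos: [0.4483, -0.1754, 0.0314]
ee_rot: [[-0.014, -0.499, -0.867], [0.001, -0.867, 0.499], [-1.0, 0.006, 0.013]]
wrist_force: [-1.3, -0.3, 0.2]
gripper_width: 0.6
```

Request:
play_rows --commands '[{"fingers": 1, "tx": 0, "ty": 0, "tz": 0, "ax": 0, "ay": 0, "az": 0}, {"fingers": 1, "tx": 0, "ty": 0, "tz": 0, "ax": 0, "ay": 0, "az": 0}, {"fingers": 1, "tx": 0, "ty": 0, "tz": 0, "ax": 0, "ay": 0, "az": 0}, {"fingers": 1, "tx": 0, "ty": 0, "tz": 0, "ax": 0, "ay": 0, "az": 0}, {"fingers": 1, "tx": 0, "ty": 0, "tz": 0, "ax": 0, "ay": 0, "az": 0}]'

```text
time_s: 24.37
tcp_pos: [0.4536, -0.1767, 0.039]
ee_rot: [[0.004, -0.498, -0.867], [-0.0, -0.867, 0.498], [-1.0, -0.002, -0.004]]
wrist_force: [-0.5, -0.4, 0.8]
gripper_width: 0.306
```

Request:
play_rows --commands '[{"fingers": 1, "tx": -0.19, "ty": 0, "tz": 0, "ax": 0, "ay": 0, "az": 0}, {"fingers": 1, "tx": -0.19, "ty": 0, "tz": 0, "ax": 0, "ay": 0, "az": 0}, {"fingers": 1, "tx": -0.19, "ty": 0, "tz": 0, "ax": 0, "ay": 0, "az": 0}, {"fingers": 1, "tx": -0.19, "ty": 0, "tz": 0, "ax": 0, "ay": 0, "az": 0}]'

```text
time_s: 24.7
tcp_pos: [0.4551, -0.1772, 0.1863]
ee_rot: [[0.011, -0.498, -0.867], [-0.002, -0.867, 0.498], [-1.0, -0.004, -0.011]]
wrist_force: [0.1, 0.6, -0.8]
gripper_width: 0.294
```

Request:
play_rows --commands '[{"fingers": 1, "tx": 0, "ty": -0.0869, "tz": 0.0217, "ax": 0.1406, "ay": 0, "az": 0}, {"fingers": 1, "tx": 0, "ty": -0.0869, "tz": 0.0217, "ax": 0.1406, "ay": 0, "az": 0}, {"fingers": 1, "tx": 0, "ty": -0.0869, "tz": 0.0217, "ax": 0.1406, "ay": 0, "az": 0}, {"fingers": 1, "tx": 0, "ty": -0.0869, "tz": 0.0217, "ax": 0.1406, "ay": 0, "az": 0}, {"fingers": 1, "tx": 0, "ty": -0.0869, "tz": 0.0217, "ax": 0.1406, "ay": 0, "az": 0}]'

```text
time_s: 25.12
tcp_pos: [0.4708, -0.1114, 0.1806]
ee_rot: [[0.002, -0.822, -0.57], [0.0, -0.57, 0.822], [-1.0, -0.002, -0.001]]
wrist_force: [0.2, -0.7, -0.5]
gripper_width: 0.299
```

Request:
play_rows --commands '[{"fingers": 1, "tx": 0, "ty": -0.0693, "tz": 0.0568, "ax": 0.1406, "ay": 0, "az": 0}, {"fingers": 1, "tx": 0, "ty": -0.0693, "tz": 0.0568, "ax": 0.1406, "ay": 0, "az": 0}, {"fingers": 1, "tx": 0, "ty": -0.0693, "tz": 0.0568, "ax": 0.1406, "ay": 0, "az": 0}, {"fingers": 1, "tx": 0, "ty": -0.0693, "tz": 0.0568, "ax": 0.1406, "ay": 0, "az": 0}, {"fingers": 1, "tx": 0, "ty": -0.0693, "tz": 0.0568, "ax": 0.1406, "ay": 0, "az": 0}]'

```text
time_s: 25.53
tcp_pos: [0.4892, -0.0471, 0.1801]
ee_rot: [[0.001, -0.986, -0.166], [0.0, -0.166, 0.986], [-1.0, -0.001, 0.0]]
wrist_force: [-0.0, -0.3, -0.7]
gripper_width: 0.295
```

Request:
play_rows --commands '[{"fingers": 1, "tx": 0, "ty": -0.0384, "tz": 0.081, "ax": 0.1406, "ay": 0, "az": 0}, {"fingers": 1, "tx": 0, "ty": -0.0384, "tz": 0.081, "ax": 0.1406, "ay": 0, "az": 0}, {"fingers": 1, "tx": 0, "ty": -0.0384, "tz": 0.081, "ax": 0.1406, "ay": 0, "az": 0}, {"fingers": 1, "tx": 0, "ty": -0.0384, "tz": 0.081, "ax": 0.1406, "ay": 0, "az": 0}, {"fingers": 1, "tx": 0, "ty": -0.0384, "tz": 0.081, "ax": 0.1406, "ay": 0, "az": 0}]'

```text
time_s: 25.95
tcp_pos: [0.5076, 0.0173, 0.1799]
ee_rot: [[0.0, -0.963, 0.271], [0.0, 0.271, 0.963], [-1.0, -0.0, 0.0]]
wrist_force: [-0.2, 0.4, -0.0]
gripper_width: 0.297
```

Request:
play_rows --commands '[{"fingers": 1, "tx": 0, "ty": 0, "tz": 0, "ax": 0, "ay": 0, "az": 0}, {"fingers": 1, "tx": 0, "ty": 0, "tz": 0, "ax": 0, "ay": 0, "az": 0}, {"fingers": 1, "tx": 0, "ty": 0, "tz": 0, "ax": 0, "ay": 0, "az": 0}]'

```text
time_s: 26.2
tcp_pos: [0.5076, 0.0168, 0.1798]
ee_rot: [[0.0, -0.962, 0.272], [0.0, 0.272, 0.962], [-1.0, -0.0, 0.0]]
wrist_force: [-0.8, -0.2, -0.6]
gripper_width: 0.29
```

```bash
python3 - <<'E'
from h import *
s=st();print(to(*polar(254.2,.08),.063),s["ee_rot"].round(4)[2])
E
```

```text
tcp [0.5076 0.0168 0.1798] yaw 164.2 w 25.2
[ 0.1558 -0.001   0.0022] [-1.e+00 -2.e-04  2.e-04]
```

Request:
play_rows --commands '[{"fingers": 1, "tx": 0.12, "ty": -0.001, "tz": 0.002, "ax": 0, "ay": 0, "az": 0}, {"fingers": 1, "tx": 0.12, "ty": -0.001, "tz": 0.002, "ax": 0, "ay": 0, "az": 0}, {"fingers": 1, "tx": 0.12, "ty": -0.001, "tz": 0.002, "ax": 0, "ay": 0, "az": 0}, {"fingers": 1, "tx": 0.14, "ty": -0.001, "tz": 0.002, "ax": 0, "ay": 0, "az": 0}, {"fingers": 1, "tx": 0.15, "ty": -0.001, "tz": 0.002, "ax": 0, "ay": 0, "az": 0}]'

```text
time_s: 26.62
tcp_pos: [0.5086, 0.0181, 0.0665]
ee_rot: [[-0.002, -0.962, 0.272], [-0.001, 0.272, 0.962], [-1.0, 0.001, -0.001]]
wrist_force: [-0.7, 0.3, -1.7]
gripper_width: 0.298
```

Request:
play_rows --commands '[{"fingers": 1, "tx": 0.004, "ty": 0, "tz": 0, "ax": 0, "ay": 0, "az": 0}, {"fingers": 1, "tx": 0.008, "ty": 0, "tz": 0, "ax": 0, "ay": 0, "az": 0}, {"fingers": 1, "tx": 0.012, "ty": 0, "tz": 0, "ax": 0, "ay": 0, "az": 0}, {"fingers": 1, "tx": 0.013, "ty": 0, "tz": 0, "ax": 0, "ay": 0, "az": 0}, {"fingers": 1, "tx": 0.013, "ty": 0, "tz": 0, "ax": 0, "ay": 0, "az": 0}]'

```text
time_s: 27.03
tcp_pos: [0.5091, 0.0186, 0.058]
ee_rot: [[0.001, -0.962, 0.273], [0.0, 0.273, 0.962], [-1.0, -0.001, 0.001]]
wrist_force: [0.5, 1.1, 0.2]
gripper_width: 0.296
```

```bash
python3 - <<'E'
from h import *
s=st();print(to(*polar(254.2,.08),.0562),s["wrist_force"])
E
```

```text
tcp [0.5091 0.0186 0.058 ] yaw 164.2 w 25.8
[ 0.0024  0.0002 -0.0006] [0.50934916 1.0512442  0.22144013]
```

Request:
play_rows --commands '[{"fingers": 1, "tx": 0.002, "ty": 0, "tz": 0, "ax": 0, "ay": 0, "az": 0}, {"fingers": 1, "tx": 0.002, "ty": 0, "tz": 0, "ax": 0, "ay": 0, "az": 0}, {"fingers": 0.2, "tx": 0.002, "ty": 0, "tz": 0, "ax": 0, "ay": 0, "az": 0}, {"fingers": 0.2, "tx": 0.002, "ty": 0, "tz": 0, "ax": 0, "ay": 0, "az": 0}, {"fingers": 0.2, "tx": 0.002, "ty": 0, "tz": 0, "ax": 0, "ay": 0, "az": 0}]'

```text
time_s: 27.45
tcp_pos: [0.5087, 0.0186, 0.0559]
ee_rot: [[-0.0, -0.962, 0.273], [0.0, 0.273, 0.962], [-1.0, 0.0, 0.0]]
wrist_force: [-0.5, 0.7, -0.2]
gripper_width: 0.384
```

Request:
play_rows --commands '[{"fingers": 0.2, "tx": -0.05, "ty": 0, "tz": 0, "ax": 0, "ay": 0, "az": 0}, {"fingers": 0.2, "tx": -0.1, "ty": 0, "tz": 0, "ax": 0, "ay": 0, "az": 0}, {"fingers": 0.2, "tx": -0.15, "ty": 0, "tz": 0, "ax": 0, "ay": 0, "az": 0}, {"fingers": -0.2, "tx": -0.17, "ty": 0, "tz": 0, "ax": 0, "ay": 0, "az": 0}, {"fingers": -0.2, "tx": -0.17, "ty": 0, "tz": 0, "ax": 0, "ay": 0, "az": 0}]'

```text
time_s: 27.87
tcp_pos: [0.5113, 0.0192, 0.188]
ee_rot: [[0.01, -0.962, 0.272], [0.002, 0.272, 0.962], [-1.0, -0.009, 0.005]]
wrist_force: [0.1, 0.9, -0.4]
gripper_width: 0.481
```

```bash
python3 - <<'E'
from h import *
s=st();check("a");p=s["tcp_pos"]
W=viewer.capture("wrist");cv2.imwrite("pics/w12.png",W["image"][:,:,::-1])
x,y,b=CELL["a"];d=np.r_[x,y,.18]-p; d[2]=0
for f,yaw in ((.5,164.2),(.5,184)): print(yaw,(Rdown(yaw).T@(d*f)/.75).round(4))
E
```

```text
tcp [0.5113 0.0192 0.188 ] yaw 164.2 w 41.8
scene a uv-expected [([1.0, -1.0], 0.44)]
side a uv-expected [([1.0, 3.0], 0.55)]
164.2 [ 0.     -0.0969 -0.1996]
184 [ 0.     -0.0235 -0.2206]
```

Request:
play_rows --commands '[{"fingers": -0.2, "tx": 0, "ty": -0.097, "tz": -0.2, "ax": -0.11, "ay": 0, "az": 0}, {"fingers": -0.2, "tx": 0, "ty": -0.097, "tz": -0.2, "ax": -0.11, "ay": 0, "az": 0}, {"fingers": -0.2, "tx": 0, "ty": -0.097, "tz": -0.2, "ax": -0.11, "ay": 0, "az": 0}, {"fingers": -0.2, "tx": 0, "ty": -0.097, "tz": -0.2, "ax": -0.11, "ay": 0, "az": 0}, {"fingers": -0.2, "tx": 0, "ty": -0.097, "tz": -0.2, "ax": -0.11, "ay": 0, "az": 0}]'

```text
time_s: 28.53
tcp_pos: [0.5376, -0.1492, 0.1815]
ee_rot: [[-0.003, -0.998, -0.067], [-0.001, -0.067, 0.998], [-1.0, 0.003, -0.0]]
wrist_force: [0.1, 0.3, -0.5]
gripper_width: 0.599
```

Request:
play_rows --commands '[{"fingers": -0.2, "tx": 0, "ty": -0.0235, "tz": -0.2206, "ax": -0.11, "ay": 0, "az": 0}, {"fingers": -0.2, "tx": 0, "ty": -0.0235, "tz": -0.2206, "ax": -0.11, "ay": 0, "az": 0}, {"fingers": -0.2, "tx": 0, "ty": -0.0235, "tz": -0.2206, "ax": -0.11, "ay": 0, "az": 0}, {"fingers": -0.2, "tx": 0, "ty": -0.0235, "tz": -0.2206, "ax": -0.11, "ay": 0, "az": 0}, {"fingers": -0.2, "tx": 0, "ty": -0.0235, "tz": -0.2206, "ax": -0.11, "ay": 0, "az": 0}]'

```text
time_s: 28.95
tcp_pos: [0.5666, -0.3148, 0.1806]
ee_rot: [[-0.003, -0.917, -0.398], [-0.001, -0.398, 0.917], [-1.0, 0.003, 0.001]]
wrist_force: [-0.0, 0.1, 0.2]
gripper_width: 0.598
```

Request:
play_rows --commands '[{"fingers": -0.2, "tx": 0, "ty": 0, "tz": 0, "ax": 0, "ay": 0, "az": 0}, {"fingers": -0.2, "tx": 0, "ty": 0, "tz": 0, "ax": 0, "ay": 0, "az": 0}, {"fingers": -0.2, "tx": 0, "ty": 0, "tz": 0, "ax": 0, "ay": 0, "az": 0}]'

```text
time_s: 29.2
tcp_pos: [0.5664, -0.3082, 0.1825]
ee_rot: [[-0.002, -0.915, -0.404], [0.001, -0.404, 0.915], [-1.0, 0.001, 0.002]]
wrist_force: [-0.9, 0.5, -0.1]
gripper_width: 0.6
```

```bash
python3 - <<'E'
from h import *
s=st();x,y,b=CELL["a"];print(to(x,y,.027))
W=viewer.capture("wrist");im=W["image"][:,:,::-1].copy()
square(im,W,s,CELL["a"][:2],CELL["a"][2],.013,H["a"])
out=np.hstack([im,cv2.imread("pics/w12.png")])
cv2.imwrite("pics/w13.png",cv2.resize(out,(800,300),interpolation=cv2.INTER_AREA))
E
```

```text
tcp [ 0.5664 -0.3082  0.1825] yaw -156.2 w 52.2
[ 0.2073 -0.0041 -0.0023]
```

View pics/w13.png

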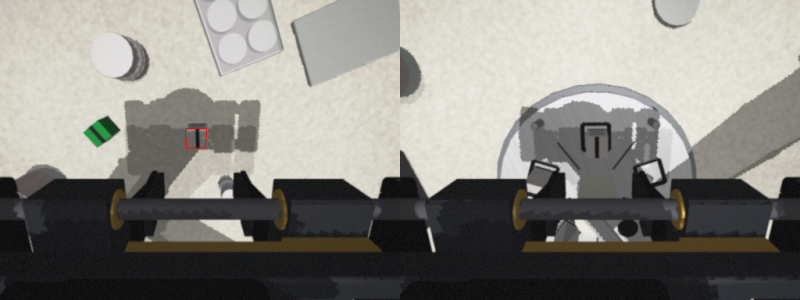

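a's bar is at (197,139), matching the overlay; the green decoy at (101,131) is clear, and b stands in nest1. Grasping a.

Request:
play_rows --commands '[{"fingers": -0.2, "tx": 0.1, "ty": -0.004, "tz": -0.002, "ax": 0, "ay": 0, "az": 0}, {"fingers": -0.2, "tx": 0.1, "ty": -0.004, "tz": -0.002, "ax": 0, "ay": 0, "az": 0}, {"fingers": -0.2, "tx": 0.15, "ty": -0.004, "tz": -0.002, "ax": 0, "ay": 0, "az": 0}, {"fingers": -0.2, "tx": 0.18, "ty": -0.004, "tz": -0.002, "ax": 0, "ay": 0, "az": 0}, {"fingers": -0.2, "tx": 0.198, "ty": -0.004, "tz": -0.002, "ax": 0, "ay": 0, "az": 0}]'

```text
time_s: 29.67
tcp_pos: [0.5683, -0.3071, 0.0316]
ee_rot: [[-0.006, -0.915, -0.405], [0.002, -0.405, 0.915], [-1.0, 0.004, 0.004]]
wrist_force: [0.1, 0.4, -0.6]
gripper_width: 0.599
```

Request:
play_rows --commands '[{"fingers": -0.2, "tx": 0.009, "ty": 0, "tz": 0, "ax": 0, "ay": 0, "az": 0}, {"fingers": -0.2, "tx": 0.009, "ty": 0, "tz": 0, "ax": 0, "ay": 0, "az": 0}, {"fingers": 1, "tx": 0.009, "ty": 0, "tz": 0, "ax": 0, "ay": 0, "az": 0}, {"fingers": 1, "tx": 0.009, "ty": 0, "tz": 0, "ax": 0, "ay": 0, "az": 0}, {"fingers": 1, "tx": 0.009, "ty": 0, "tz": 0, "ax": 0, "ay": 0, "az": 0}]'

```text
time_s: 30.08
tcp_pos: [0.5713, -0.3097, 0.03]
ee_rot: [[0.003, -0.915, -0.403], [-0.001, -0.403, 0.915], [-1.0, -0.002, -0.002]]
wrist_force: [-0.3, -0.5, 0.7]
gripper_width: 0.454
```

Request:
play_rows --commands '[{"fingers": 1, "tx": 0, "ty": 0, "tz": 0, "ax": 0, "ay": 0, "az": 0}, {"fingers": 1, "tx": 0, "ty": 0, "tz": 0, "ax": 0, "ay": 0, "az": 0}, {"fingers": 1, "tx": 0, "ty": 0, "tz": 0, "ax": 0, "ay": 0, "az": 0}]'

```text
time_s: 30.33
tcp_pos: [0.5704, -0.3098, 0.0291]
ee_rot: [[0.001, -0.915, -0.403], [-0.0, -0.403, 0.915], [-1.0, -0.001, -0.001]]
wrist_force: [-0.8, -0.0, 3.1]
gripper_width: 0.297
```

Request:
play_rows --commands '[{"fingers": 1, "tx": -0.2, "ty": 0, "tz": 0, "ax": 0, "ay": 0, "az": 0}, {"fingers": 1, "tx": -0.2, "ty": 0, "tz": 0, "ax": 0, "ay": 0, "az": 0}, {"fingers": 1, "tx": -0.2, "ty": 0, "tz": 0, "ax": 0, "ay": 0, "az": 0}, {"fingers": 1, "tx": -0.2, "ty": 0, "tz": 0, "ax": 0, "ay": 0, "az": 0}, {"fingers": 1, "tx": -0.2, "ty": 0, "tz": 0, "ax": 0, "ay": 0, "az": 0}]'

```text
time_s: 30.75
tcp_pos: [0.5736, -0.3112, 0.1863]
ee_rot: [[0.014, -0.915, -0.404], [-0.006, -0.404, 0.915], [-1.0, -0.01, -0.011]]
wrist_force: [1.0, -0.3, 0.3]
gripper_width: 0.298
```

Request:
play_rows --commands '[{"fingers": 1, "tx": 0, "ty": -0.0235, "tz": 0.1842, "ax": -0.1903, "ay": 0, "az": 0}, {"fingers": 1, "tx": 0, "ty": -0.0235, "tz": 0.1842, "ax": -0.1903, "ay": 0, "az": 0}, {"fingers": 1, "tx": 0, "ty": -0.0235, "tz": 0.1842, "ax": -0.1903, "ay": 0, "az": 0}, {"fingers": 1, "tx": 0, "ty": -0.0235, "tz": 0.1842, "ax": -0.1903, "ay": 0, "az": 0}, {"fingers": 1, "tx": 0, "ty": -0.0235, "tz": 0.1842, "ax": -0.1903, "ay": 0, "az": 0}]'

```text
time_s: 31.17
tcp_pos: [0.5291, -0.1731, 0.178]
ee_rot: [[-0.001, -0.522, -0.853], [0.001, -0.853, 0.522], [-1.0, -0.0, 0.001]]
wrist_force: [0.5, -0.6, -0.7]
gripper_width: 0.299
```

Request:
play_rows --commands '[{"fingers": 1, "tx": 0, "ty": -0.1231, "tz": 0.139, "ax": -0.1903, "ay": 0, "az": 0}, {"fingers": 1, "tx": 0, "ty": -0.1231, "tz": 0.139, "ax": -0.1903, "ay": 0, "az": 0}, {"fingers": 1, "tx": 0, "ty": -0.1231, "tz": 0.139, "ax": -0.1903, "ay": 0, "az": 0}, {"fingers": 1, "tx": 0, "ty": -0.1231, "tz": 0.139, "ax": -0.1903, "ay": 0, "az": 0}, {"fingers": 1, "tx": 0, "ty": -0.1231, "tz": 0.139, "ax": -0.1903, "ay": 0, "az": 0}]'

```text
time_s: 31.58
tcp_pos: [0.4898, -0.0399, 0.178]
ee_rot: [[-0.001, 0.049, -0.999], [0.001, -0.999, -0.049], [-1.0, -0.001, 0.001]]
wrist_force: [-0.2, 0.2, 0.3]
gripper_width: 0.297
```

Request:
play_rows --commands '[{"fingers": 1, "tx": 0, "ty": -0.18, "tz": 0.0456, "ax": 0, "ay": 0, "az": 0}, {"fingers": 1, "tx": 0, "ty": -0.18, "tz": 0.0456, "ax": 0, "ay": 0, "az": 0}, {"fingers": 1, "tx": 0, "ty": -0.18, "tz": 0.0456, "ax": 0, "ay": 0, "az": 0}, {"fingers": 1, "tx": 0, "ty": -0.18, "tz": 0.0456, "ax": 0, "ay": 0, "az": 0}, {"fingers": 1, "tx": 0, "ty": -0.18, "tz": 0.0456, "ax": 0, "ay": 0, "az": 0}]'

```text
time_s: 32.0
tcp_pos: [0.4507, 0.0935, 0.178]
ee_rot: [[0.0, 0.044, -0.999], [0.001, -0.999, -0.044], [-1.0, -0.001, -0.0]]
wrist_force: [0.5, -0.9, -1.1]
gripper_width: 0.296
```

Request:
play_rows --commands '[{"fingers": 1, "tx": 0, "ty": 0, "tz": 0, "ax": 0, "ay": 0, "az": 0}, {"fingers": 1, "tx": 0, "ty": 0, "tz": 0, "ax": 0, "ay": 0, "az": 0}, {"fingers": 1, "tx": 0, "ty": 0, "tz": 0, "ax": 0, "ay": 0, "az": 0}]'

```text
time_s: 32.25
tcp_pos: [0.4517, 0.0901, 0.1779]
ee_rot: [[-0.001, 0.038, -0.999], [-0.0, -0.999, -0.038], [-1.0, 0.0, 0.001]]
wrist_force: [0.1, 0.3, -0.6]
gripper_width: 0.296
```

```bash
python3 - <<'E'
from h import *
s=st();print(to(*polar(182.2,.08),.053),s["ee_rot"].round(4)[2])
E
```

```text
tcp [0.4517 0.0901 0.1779] yaw -87.8 w 25.8
[ 0.1666 -0.0028  0.0012] [-1.e+00  2.e-04  5.e-04]
```

Request:
play_rows --commands '[{"fingers": 1, "tx": 0.12, "ty": -0.002, "tz": 0.001, "ax": 0, "ay": 0, "az": 0}, {"fingers": 1, "tx": 0.12, "ty": -0.002, "tz": 0.001, "ax": 0, "ay": 0, "az": 0}, {"fingers": 1, "tx": 0.12, "ty": -0.002, "tz": 0.001, "ax": 0, "ay": 0, "az": 0}, {"fingers": 1, "tx": 0.14, "ty": -0.002, "tz": 0.001, "ax": 0, "ay": 0, "az": 0}, {"fingers": 1, "tx": 0.158, "ty": -0.002, "tz": 0.001, "ax": 0, "ay": 0, "az": 0}]'

```text
time_s: 32.67
tcp_pos: [0.4516, 0.0918, 0.0597]
ee_rot: [[0.0, 0.039, -0.999], [-0.0, -0.999, -0.039], [-1.0, 0.0, -0.0]]
wrist_force: [1.1, -0.3, 0.5]
gripper_width: 0.297
```

Request:
play_rows --commands '[{"fingers": 1, "tx": 0.004, "ty": 0, "tz": 0, "ax": 0, "ay": 0, "az": 0}, {"fingers": 1, "tx": 0.008, "ty": 0, "tz": 0, "ax": 0, "ay": 0, "az": 0}, {"fingers": 1, "tx": 0.012, "ty": 0, "tz": 0, "ax": 0, "ay": 0, "az": 0}, {"fingers": 1, "tx": 0.0145, "ty": 0, "tz": 0, "ax": 0, "ay": 0, "az": 0}, {"fingers": 1, "tx": 0.0145, "ty": 0, "tz": 0, "ax": 0, "ay": 0, "az": 0}]'

```text
time_s: 33.08
tcp_pos: [0.4514, 0.0925, 0.0494]
ee_rot: [[0.001, 0.04, -0.999], [0.001, -0.999, -0.04], [-1.0, -0.001, -0.001]]
wrist_force: [0.2, -1.0, -0.0]
gripper_width: 0.296
```

```bash
python3 - <<'E'
from h import *
s=st();print(to(*polar(182.2,.08),.0465),s["wrist_force"])
E
```

```text
tcp [0.4514 0.0925 0.0494] yaw -87.7 w 25.7
[0.0039 0.0005 0.001 ] [ 2.35799637e-01 -1.03073373e+00 -9.48977557e-04]
```

Request:
play_rows --commands '[{"fingers": 1, "tx": 0.003, "ty": 0, "tz": 0.001, "ax": 0, "ay": 0, "az": 0}, {"fingers": 1, "tx": 0.003, "ty": 0, "tz": 0.001, "ax": 0, "ay": 0, "az": 0}, {"fingers": 0.2, "tx": 0.003, "ty": 0, "tz": 0.001, "ax": 0, "ay": 0, "az": 0}, {"fingers": 0.2, "tx": 0.003, "ty": 0, "tz": 0.001, "ax": 0, "ay": 0, "az": 0}, {"fingers": 0.2, "tx": 0.003, "ty": 0, "tz": 0.001, "ax": 0, "ay": 0, "az": 0}]'

```text
time_s: 33.5
tcp_pos: [0.4499, 0.0925, 0.0466]
ee_rot: [[-0.0, 0.04, -0.999], [0.0, -0.999, -0.04], [-1.0, -0.0, 0.0]]
wrist_force: [0.7, 0.2, -0.6]
gripper_width: 0.382
```

Request:
play_rows --commands '[{"fingers": 0.2, "tx": -0.05, "ty": 0, "tz": 0, "ax": 0, "ay": 0, "az": 0}, {"fingers": 0.2, "tx": -0.1, "ty": 0, "tz": 0, "ax": 0, "ay": 0, "az": 0}, {"fingers": 0.2, "tx": -0.15, "ty": 0, "tz": 0, "ax": 0, "ay": 0, "az": 0}, {"fingers": 0.2, "tx": -0.2, "ty": 0, "tz": 0, "ax": 0, "ay": 0, "az": 0}, {"fingers": 0.2, "tx": -0.2, "ty": 0, "tz": 0, "ax": 0, "ay": 0, "az": 0}]'

```text
time_s: 33.92
tcp_pos: [0.4542, 0.0942, 0.2041]
ee_rot: [[0.015, 0.042, -0.999], [0.006, -0.999, -0.041], [-1.0, -0.006, -0.015]]
wrist_force: [0.7, 0.3, 0.6]
gripper_width: 0.399
```

```bash
python3 - <<'E'
from h import *
s=st()
p=s["tcp_pos"];a=polar(290.2,.125);d=np.r_[a,0]-np.r_[p[:2],0]
for f,yaw in ((1/3,272.3),(1/3,236.3),(1/3,200.3)): print(yaw,(Rdown(yaw).T@(d*f)/.75).round(4))
out=[]
for n in ("scene","side"):
    P=viewer.capture(n);im=P["image"][:,:,::-1];u=proj(P,[*HUB,.03])[0].astype(int)
    out.append(cv2.resize(im[u[1]-60:u[1]+70,u[0]-85:u[0]+85],(800,612)[::1],interpolation=cv2.INTER_CUBIC)[:, :])
cv2.imwrite("pics/s2.png",cv2.resize(np.hstack(out),(800,306)))
E
```

```text
tcp [0.4542 0.0942 0.2041] yaw -87.6 w 34.7
272.3 [ 0.      0.0538 -0.051 ]
236.3 [ 0.      0.0135 -0.0729]
200.3 [ 0.     -0.0319 -0.0669]
```

View pics/s2.png

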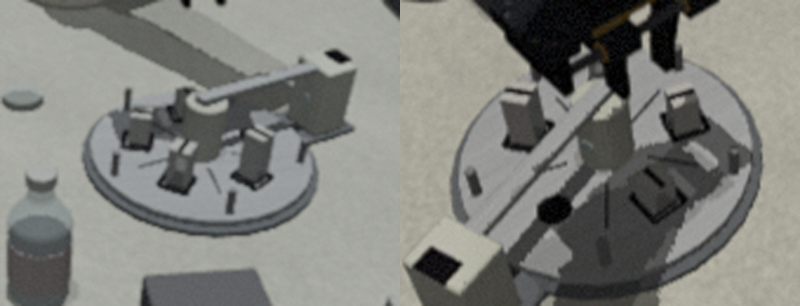

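All four cells stand in their nests: a (side crop 660,190), b (685,115), c (525,110), d (scene crop 255,160). The park spot is under the bar. Moving to the pin at 290°.

Request:
play_rows --commands '[{"fingers": -0.2, "tx": 0, "ty": 0.0538, "tz": -0.051, "ax": 0.198, "ay": 0, "az": 0}, {"fingers": -0.2, "tx": 0, "ty": 0.0538, "tz": -0.051, "ax": 0.198, "ay": 0, "az": 0}, {"fingers": -0.2, "tx": 0, "ty": 0.0538, "tz": -0.051, "ax": 0.198, "ay": 0, "az": 0}, {"fingers": -0.2, "tx": 0, "ty": 0.0538, "tz": -0.051, "ax": 0.198, "ay": 0, "az": 0}, {"fingers": -0.2, "tx": 0, "ty": 0.0538, "tz": -0.051, "ax": 0.198, "ay": 0, "az": 0}]'

```text
time_s: 34.43
tcp_pos: [0.4889, 0.053, 0.1943]
ee_rot: [[-0.005, -0.556, -0.831], [-0.001, -0.831, 0.556], [-1.0, 0.004, 0.003]]
wrist_force: [-0.7, -0.3, 0.0]
gripper_width: 0.589
```

Request:
play_rows --commands '[{"fingers": -0.2, "tx": 0, "ty": 0.0135, "tz": -0.073, "ax": 0.198, "ay": 0, "az": 0}, {"fingers": -0.2, "tx": 0, "ty": 0.0135, "tz": -0.073, "ax": 0.198, "ay": 0, "az": 0}, {"fingers": -0.2, "tx": 0, "ty": 0.0135, "tz": -0.073, "ax": 0.198, "ay": 0, "az": 0}, {"fingers": -0.2, "tx": 0, "ty": 0.0135, "tz": -0.073, "ax": 0.198, "ay": 0, "az": 0}, {"fingers": -0.2, "tx": 0, "ty": 0.0135, "tz": -0.073, "ax": 0.198, "ay": 0, "az": 0}]'

```text
time_s: 34.85
tcp_pos: [0.5291, 0.0145, 0.194]
ee_rot: [[-0.005, -0.936, -0.351], [-0.001, -0.351, 0.936], [-1.0, 0.005, 0.001]]
wrist_force: [0.1, -0.2, -0.0]
gripper_width: 0.598
```

Request:
play_rows --commands '[{"fingers": -0.2, "tx": 0, "ty": -0.032, "tz": -0.067, "ax": 0.198, "ay": 0, "az": 0}, {"fingers": -0.2, "tx": 0, "ty": -0.032, "tz": -0.067, "ax": 0.198, "ay": 0, "az": 0}, {"fingers": -0.2, "tx": 0, "ty": -0.032, "tz": -0.067, "ax": 0.198, "ay": 0, "az": 0}, {"fingers": -0.2, "tx": 0, "ty": -0.032, "tz": -0.067, "ax": 0.198, "ay": 0, "az": 0}, {"fingers": -0.2, "tx": 0, "ty": -0.032, "tz": -0.067, "ax": 0.198, "ay": 0, "az": 0}]'

```text
time_s: 35.27
tcp_pos: [0.5694, -0.0237, 0.1938]
ee_rot: [[-0.005, -0.966, 0.26], [-0.001, 0.26, 0.966], [-1.0, 0.005, -0.002]]
wrist_force: [-0.2, 0.5, 0.6]
gripper_width: 0.601
```

Request:
play_rows --commands '[{"fingers": -0.2, "tx": 0.1, "ty": 0, "tz": 0, "ax": 0, "ay": 0, "az": 0}, {"fingers": -0.2, "tx": 0.1, "ty": 0, "tz": 0, "ax": 0, "ay": 0, "az": 0}, {"fingers": -0.2, "tx": 0.1, "ty": 0, "tz": 0, "ax": 0, "ay": 0, "az": 0}, {"fingers": -0.2, "tx": 0.1, "ty": 0, "tz": 0, "ax": 0, "ay": 0, "az": 0}, {"fingers": -0.2, "tx": 0.1, "ty": 0, "tz": 0, "ax": 0, "ay": 0, "az": 0}]'

```text
time_s: 35.68
tcp_pos: [0.5713, -0.0233, 0.1222]
ee_rot: [[0.001, -0.968, 0.252], [-0.001, 0.252, 0.968], [-1.0, -0.001, -0.001]]
wrist_force: [0.5, 0.1, 0.8]
gripper_width: 0.599
```

```bash
python3 - <<'E'
from h import *
s=st();print(to(*polar(290.2,.125),.052))
y=s["ee_rot"][:,1];R=Rdown(np.degrees(np.arctan2(y[1],y[0])))
A=290.2-np.array([0,2,6,10.5,15,19.5,24,28.5,33,37.5,42,46.5,51,55.5,60,64.5,68,70.5,71.6,72,72])
for i in range(0,20,5):
    print([(R.T@np.r_[polar(A[j],.125)-polar(A[i],.125),0]/.75).round(4)[1:].tolist() for j in range(i+1,i+6)])
print("back",(R.T@np.r_[polar(290.2,.125)-polar(218.2,.125),0]/.75).round(4))
E
```

```text
tcp [ 0.5713 -0.0233  0.1222] yaw 165.4 w 52.1
[ 0.0935 -0.0028  0.0024]
[[0.0048, -0.0032], [0.0148, -0.0092], [0.0265, -0.015], [0.0387, -0.02], [0.0511, -0.0239]]
[[0.0127, -0.003], [0.0257, -0.0049], [0.0387, -0.0058], [0.0518, -0.0057], [0.0649, -0.0046]]
[[0.0129, 0.0021], [0.0256, 0.0053], [0.038, 0.0094], [0.0501, 0.0146], [0.0617, 0.0206]]
[[0.0087, 0.0053], [0.0147, 0.0094], [0.0173, 0.0113], [0.0182, 0.012], [0.0182, 0.012]]
back [ 0.     -0.1959 -0.0041]
```

Request:
play_rows --commands '[{"fingers": -0.2, "tx": 0.05, "ty": -0.003, "tz": 0.0024, "ax": 0, "ay": 0, "az": 0}, {"fingers": -0.2, "tx": 0.0935, "ty": -0.003, "tz": 0.0024, "ax": 0, "ay": 0, "az": 0}, {"fingers": -0.2, "tx": 0.0935, "ty": -0.003, "tz": 0.0024, "ax": 0, "ay": 0, "az": 0}, {"fingers": 0.72, "tx": 0.0935, "ty": -0.003, "tz": 0.0024, "ax": 0, "ay": 0, "az": 0}, {"fingers": 0.72, "tx": 0.0935, "ty": -0.003, "tz": 0.0024, "ax": 0, "ay": 0, "az": 0}]'

```text
time_s: 36.1
tcp_pos: [0.5752, -0.0218, 0.0541]
ee_rot: [[0.005, -0.968, 0.252], [0.0, 0.252, 0.968], [-1.0, -0.004, 0.001]]
wrist_force: [-0.1, 0.2, 0.3]
gripper_width: 0.513
```

Request:
play_rows --commands '[{"fingers": 0.72, "tx": 0, "ty": 0, "tz": 0, "ax": 0, "ay": 0, "az": 0}, {"fingers": 0.72, "tx": 0, "ty": 0, "tz": 0, "ax": 0, "ay": 0, "az": 0}, {"fingers": 0.72, "tx": 0, "ty": 0, "tz": 0, "ax": 0, "ay": 0, "az": 0}, {"fingers": 0.72, "tx": 0, "ty": 0, "tz": 0, "ax": 0, "ay": 0, "az": 0}, {"fingers": 0.72, "tx": 0, "ty": 0, "tz": 0, "ax": 0, "ay": 0, "az": 0}]'

```text
time_s: 36.52
tcp_pos: [0.5733, -0.0221, 0.0521]
ee_rot: [[0.001, -0.968, 0.253], [0.0, 0.253, 0.968], [-1.0, -0.001, 0.0]]
wrist_force: [0.7, 0.2, 0.3]
gripper_width: 0.181
```

```bash
python3 - <<'E'
from h import *
s=st();print(to(*polar(290.2,.125),.052),s["wrist_force"])
E
```

```text
tcp [ 0.5733 -0.0221  0.0521] yaw 165.4 w 15.8
[ 0.0001 -0.0006  0.0001] [0.67008463 0.24447782 0.28244035]
```

Request:
play_rows --commands '[{"fingers": 0.72, "tx": 0, "ty": 0.0048, "tz": -0.0032, "ax": 0, "ay": 0, "az": 0}, {"fingers": 0.72, "tx": 0, "ty": 0.0148, "tz": -0.0092, "ax": 0, "ay": 0, "az": 0}, {"fingers": 0.72, "tx": 0, "ty": 0.0265, "tz": -0.015, "ax": 0, "ay": 0, "az": 0}, {"fingers": 0.72, "tx": 0, "ty": 0.0387, "tz": -0.02, "ax": 0, "ay": 0, "az": 0}, {"fingers": 0.72, "tx": 0, "ty": 0.0511, "tz": -0.0239, "ax": 0, "ay": 0, "az": 0}]'

```text
time_s: 36.93
tcp_pos: [0.5298, -0.0302, 0.0513]
ee_rot: [[-0.001, -0.967, 0.253], [-0.0, 0.253, 0.967], [-1.0, 0.001, -0.0]]
wrist_force: [0.8, -1.8, -0.3]
gripper_width: 0.142
```

Request:
play_rows --commands '[{"fingers": 0.72, "tx": 0, "ty": 0.0127, "tz": -0.003, "ax": 0, "ay": 0, "az": 0}, {"fingers": 0.72, "tx": 0, "ty": 0.0257, "tz": -0.0049, "ax": 0, "ay": 0, "az": 0}, {"fingers": 0.72, "tx": 0, "ty": 0.0387, "tz": -0.0058, "ax": 0, "ay": 0, "az": 0}, {"fingers": 0.72, "tx": 0, "ty": 0.0518, "tz": -0.0057, "ax": 0, "ay": 0, "az": 0}, {"fingers": 0.72, "tx": 0, "ty": 0.0649, "tz": -0.0046, "ax": 0, "ay": 0, "az": 0}]'

```text
time_s: 37.35
tcp_pos: [0.4824, -0.0205, 0.0514]
ee_rot: [[-0.0, -0.967, 0.253], [0.0, 0.253, 0.967], [-1.0, 0.0, -0.0]]
wrist_force: [0.7, -1.0, -0.8]
gripper_width: 0.136
```

Request:
play_rows --commands '[{"fingers": 0.72, "tx": 0, "ty": 0.0129, "tz": 0.0021, "ax": 0, "ay": 0, "az": 0}, {"fingers": 0.72, "tx": 0, "ty": 0.0256, "tz": 0.0053, "ax": 0, "ay": 0, "az": 0}, {"fingers": 0.72, "tx": 0, "ty": 0.038, "tz": 0.0094, "ax": 0, "ay": 0, "az": 0}, {"fingers": 0.72, "tx": 0, "ty": 0.0501, "tz": 0.0146, "ax": 0, "ay": 0, "az": 0}, {"fingers": 0.72, "tx": 0, "ty": 0.0617, "tz": 0.0206, "ax": 0, "ay": 0, "az": 0}]'

```text
time_s: 37.77
tcp_pos: [0.4418, 0.0065, 0.0514]
ee_rot: [[-0.0, -0.968, 0.253], [-0.0, 0.253, 0.968], [-1.0, 0.0, -0.0]]
wrist_force: [-0.3, -1.4, -0.7]
gripper_width: 0.141
```

Request:
play_rows --commands '[{"fingers": 0.72, "tx": 0, "ty": 0.0087, "tz": 0.0053, "ax": 0, "ay": 0, "az": 0}, {"fingers": 0.72, "tx": 0, "ty": 0.0147, "tz": 0.0094, "ax": 0, "ay": 0, "az": 0}, {"fingers": 0.72, "tx": 0, "ty": 0.0173, "tz": 0.0113, "ax": 0, "ay": 0, "az": 0}, {"fingers": 0.72, "tx": 0, "ty": 0.0182, "tz": 0.012, "ax": 0, "ay": 0, "az": 0}, {"fingers": 0.72, "tx": 0, "ty": 0.0182, "tz": 0.012, "ax": 0, "ay": 0, "az": 0}]'

```text
time_s: 38.18
tcp_pos: [0.4318, 0.0183, 0.0514]
ee_rot: [[0.0, -0.968, 0.253], [0.0, 0.253, 0.968], [-1.0, -0.0, 0.0]]
wrist_force: [-0.6, -1.2, 0.8]
gripper_width: 0.14
```

```bash
python3 - <<'E'
from h import *
s=st();print(to(*polar(218.2,.125),.052),s["wrist_force"])
out=[]
for n in ("scene","side"):
    P=viewer.capture(n);im=P["image"][:,:,::-1];u=proj(P,[*HUB,.03])[0].astype(int)
    out.append(cv2.resize(im[u[1]-60:u[1]+70,u[0]-85:u[0]+85],(400,306),interpolation=cv2.INTER_CUBIC))
cv2.imwrite("pics/s3.png",np.hstack(out))
E
```

```text
tcp [0.4318 0.0183 0.0514] yaw 165.4 w 12.2
[-0.0007 -0.0008 -0.0004] [-0.55415421 -1.16155088  0.752898  ]
```

View pics/s3.png

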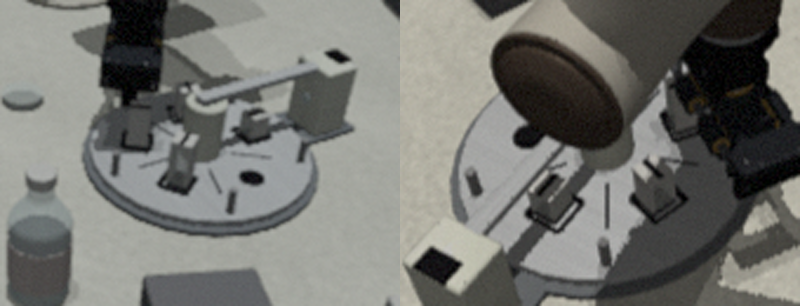

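a is in its nest under the bar (side crop 550,190). I'll hold, then go back for the next pin.

Request:
play_rows --commands '[{"fingers": 0.72, "tx": 0, "ty": 0, "tz": 0, "ax": 0, "ay": 0, "az": 0}, {"fingers": 0.72, "tx": 0, "ty": 0, "tz": 0, "ax": 0, "ay": 0, "az": 0}, {"fingers": 0.72, "tx": 0, "ty": 0, "tz": 0, "ax": 0, "ay": 0, "az": 0}, {"fingers": 0.72, "tx": 0, "ty": 0, "tz": 0, "ax": 0, "ay": 0, "az": 0}, {"fingers": 0.72, "tx": 0, "ty": 0, "tz": 0, "ax": 0, "ay": 0, "az": 0}]'

```text
time_s: 38.7
tcp_pos: [0.4317, 0.0179, 0.0514]
ee_rot: [[-0.0, -0.967, 0.253], [-0.0, 0.253, 0.967], [-1.0, 0.0, -0.0]]
wrist_force: [0.7, -0.0, -0.2]
gripper_width: 0.143
```

Request:
play_rows --commands '[{"fingers": 0.72, "tx": 0, "ty": 0, "tz": 0, "ax": 0, "ay": 0, "az": 0}, {"fingers": 0.72, "tx": 0, "ty": 0, "tz": 0, "ax": 0, "ay": 0, "az": 0}, {"fingers": 0.72, "tx": 0, "ty": 0, "tz": 0, "ax": 0, "ay": 0, "az": 0}, {"fingers": 0.72, "tx": 0, "ty": 0, "tz": 0, "ax": 0, "ay": 0, "az": 0}, {"fingers": 0.72, "tx": 0, "ty": 0, "tz": 0, "ax": 0, "ay": 0, "az": 0}]'

```text
time_s: 39.12
tcp_pos: [0.4317, 0.0181, 0.0515]
ee_rot: [[0.0, -0.967, 0.253], [0.0, 0.253, 0.967], [-1.0, -0.0, 0.0]]
wrist_force: [0.4, 1.0, 0.3]
gripper_width: 0.137
```

Request:
play_rows --commands '[{"fingers": 0.72, "tx": 0, "ty": 0, "tz": 0, "ax": 0, "ay": 0, "az": 0}, {"fingers": -0.2, "tx": 0, "ty": 0, "tz": 0, "ax": 0, "ay": 0, "az": 0}, {"fingers": -0.2, "tx": 0, "ty": 0, "tz": 0, "ax": 0, "ay": 0, "az": 0}, {"fingers": -0.2, "tx": 0, "ty": 0, "tz": 0, "ax": 0, "ay": 0, "az": 0}, {"fingers": -0.2, "tx": 0, "ty": 0, "tz": 0, "ax": 0, "ay": 0, "az": 0}]'

```text
time_s: 39.53
tcp_pos: [0.4317, 0.018, 0.0514]
ee_rot: [[-0.0, -0.967, 0.253], [0.0, 0.253, 0.967], [-1.0, 0.0, 0.0]]
wrist_force: [-0.4, -0.0, -0.1]
gripper_width: 0.354
```

Request:
play_rows --commands '[{"fingers": -0.2, "tx": -0.1, "ty": 0, "tz": 0, "ax": 0, "ay": 0, "az": 0}, {"fingers": -0.2, "tx": -0.1, "ty": 0, "tz": 0, "ax": 0, "ay": 0, "az": 0}, {"fingers": -0.2, "tx": -0.1, "ty": 0, "tz": 0, "ax": 0, "ay": 0, "az": 0}]'

```text
time_s: 39.78
tcp_pos: [0.4358, 0.0193, 0.1318]
ee_rot: [[0.011, -0.968, 0.251], [0.003, 0.251, 0.968], [-1.0, -0.01, 0.006]]
wrist_force: [1.8, -0.4, 0.6]
gripper_width: 0.564
```

Request:
play_rows --commands '[{"fingers": -0.2, "tx": 0, "ty": -0.1965, "tz": -0.0045, "ax": 0, "ay": 0, "az": 0}, {"fingers": -0.2, "tx": 0, "ty": -0.1965, "tz": -0.0045, "ax": 0, "ay": 0, "az": 0}, {"fingers": -0.2, "tx": 0, "ty": -0.1965, "tz": -0.0045, "ax": 0, "ay": 0, "az": 0}, {"fingers": -0.2, "tx": 0, "ty": -0.1965, "tz": -0.0045, "ax": 0, "ay": 0, "az": 0}, {"fingers": -0.2, "tx": 0, "ty": -0.1965, "tz": -0.0045, "ax": 0, "ay": 0, "az": 0}]'

```text
time_s: 40.2
tcp_pos: [0.5778, -0.0236, 0.1258]
ee_rot: [[0.003, -0.967, 0.254], [-0.0, 0.254, 0.967], [-1.0, -0.003, 0.0]]
wrist_force: [-0.1, -0.1, 0.9]
gripper_width: 0.598
```

Request:
play_rows --commands '[{"fingers": -0.2, "tx": 0, "ty": 0, "tz": 0, "ax": 0, "ay": 0, "az": 0}, {"fingers": -0.2, "tx": 0.05, "ty": 0, "tz": 0, "ax": 0, "ay": 0, "az": 0}, {"fingers": -0.2, "tx": 0.1, "ty": 0, "tz": 0, "ax": 0, "ay": 0, "az": 0}, {"fingers": -0.2, "tx": 0.1, "ty": 0, "tz": 0, "ax": 0, "ay": 0, "az": 0}, {"fingers": 0.72, "tx": 0.1, "ty": 0, "tz": 0, "ax": 0, "ay": 0, "az": 0}]'

```text
time_s: 40.62
tcp_pos: [0.5712, -0.0226, 0.0503]
ee_rot: [[-0.005, -0.968, 0.252], [-0.001, 0.252, 0.968], [-1.0, 0.005, -0.003]]
wrist_force: [0.5, -1.4, 0.4]
gripper_width: 0.574
```

Request:
play_rows --commands '[{"fingers": 0.72, "tx": 0, "ty": 0, "tz": 0, "ax": 0, "ay": 0, "az": 0}, {"fingers": 0.72, "tx": 0, "ty": 0, "tz": 0, "ax": 0, "ay": 0, "az": 0}, {"fingers": 0.72, "tx": 0, "ty": 0, "tz": 0, "ax": 0, "ay": 0, "az": 0}, {"fingers": 0.72, "tx": 0, "ty": 0, "tz": 0, "ax": 0, "ay": 0, "az": 0}, {"fingers": 0.72, "tx": 0, "ty": 0, "tz": 0, "ax": 0, "ay": 0, "az": 0}]'

```text
time_s: 41.03
tcp_pos: [0.574, -0.0224, 0.0527]
ee_rot: [[0.002, -0.968, 0.253], [0.0, 0.253, 0.968], [-1.0, -0.002, 0.001]]
wrist_force: [0.1, -0.2, -0.2]
gripper_width: 0.23
```

```bash
python3 - <<'E'
from h import *
s=st();print(to(*polar(290.2,.125),.052),s["wrist_force"])
E
```

```text
tcp [ 0.574  -0.0224  0.0527] yaw 165.4 w 20.0
[0.001  0.0004 0.0002] [ 0.06082725 -0.17033955 -0.16948877]
```

Request:
play_rows --commands '[{"fingers": 0.72, "tx": 0, "ty": 0, "tz": 0, "ax": 0, "ay": 0, "az": 0}, {"fingers": 0.72, "tx": 0, "ty": 0, "tz": 0, "ax": 0, "ay": 0, "az": 0}, {"fingers": 0.72, "tx": 0, "ty": 0, "tz": 0, "ax": 0, "ay": 0, "az": 0}]'

```text
time_s: 41.28
tcp_pos: [0.5735, -0.0225, 0.0515]
ee_rot: [[0.0, -0.967, 0.253], [0.0, 0.253, 0.967], [-1.0, -0.0, 0.0]]
wrist_force: [-1.1, -0.1, 0.5]
gripper_width: 0.152
```

Request:
play_rows --commands '[{"fingers": 0.72, "tx": 0, "ty": 0.0048, "tz": -0.0032, "ax": 0, "ay": 0, "az": 0}, {"fingers": 0.72, "tx": 0, "ty": 0.0148, "tz": -0.0092, "ax": 0, "ay": 0, "az": 0}, {"fingers": 0.72, "tx": 0, "ty": 0.0265, "tz": -0.015, "ax": 0, "ay": 0, "az": 0}, {"fingers": 0.72, "tx": 0, "ty": 0.0387, "tz": -0.02, "ax": 0, "ay": 0, "az": 0}, {"fingers": 0.72, "tx": 0, "ty": 0.0511, "tz": -0.0239, "ax": 0, "ay": 0, "az": 0}]'

```text
time_s: 41.7
tcp_pos: [0.5302, -0.0307, 0.0514]
ee_rot: [[-0.001, -0.967, 0.254], [-0.0, 0.254, 0.967], [-1.0, 0.001, -0.0]]
wrist_force: [0.5, -0.4, 0.4]
gripper_width: 0.144
```

Request:
play_rows --commands '[{"fingers": 0.72, "tx": 0, "ty": 0.0127, "tz": -0.003, "ax": 0, "ay": 0, "az": 0}, {"fingers": 0.72, "tx": 0, "ty": 0.0257, "tz": -0.0049, "ax": 0, "ay": 0, "az": 0}, {"fingers": 0.72, "tx": 0, "ty": 0.0387, "tz": -0.0058, "ax": 0, "ay": 0, "az": 0}, {"fingers": 0.72, "tx": 0, "ty": 0.0518, "tz": -0.0057, "ax": 0, "ay": 0, "az": 0}, {"fingers": 0.72, "tx": 0, "ty": 0.0649, "tz": -0.0046, "ax": 0, "ay": 0, "az": 0}]'

```text
time_s: 42.12
tcp_pos: [0.4827, -0.0209, 0.0514]
ee_rot: [[-0.0, -0.967, 0.253], [0.0, 0.253, 0.967], [-1.0, 0.0, -0.0]]
wrist_force: [-0.1, -1.4, -0.1]
gripper_width: 0.143
```

Request:
play_rows --commands '[{"fingers": 0.72, "tx": 0, "ty": 0.0129, "tz": 0.0021, "ax": 0, "ay": 0, "az": 0}, {"fingers": 0.72, "tx": 0, "ty": 0.0256, "tz": 0.0053, "ax": 0, "ay": 0, "az": 0}, {"fingers": 0.72, "tx": 0, "ty": 0.038, "tz": 0.0094, "ax": 0, "ay": 0, "az": 0}, {"fingers": 0.72, "tx": 0, "ty": 0.0501, "tz": 0.0146, "ax": 0, "ay": 0, "az": 0}, {"fingers": 0.72, "tx": 0, "ty": 0.0617, "tz": 0.0206, "ax": 0, "ay": 0, "az": 0}]'

```text
time_s: 42.53
tcp_pos: [0.4422, 0.0061, 0.0514]
ee_rot: [[-0.0, -0.968, 0.253], [0.0, 0.253, 0.968], [-1.0, 0.0, 0.0]]
wrist_force: [1.4, 0.2, 0.3]
gripper_width: 0.141
```

Request:
play_rows --commands '[{"fingers": 0.72, "tx": 0, "ty": 0.0087, "tz": 0.0053, "ax": 0, "ay": 0, "az": 0}, {"fingers": 0.72, "tx": 0, "ty": 0.0147, "tz": 0.0094, "ax": 0, "ay": 0, "az": 0}, {"fingers": 0.72, "tx": 0, "ty": 0.0173, "tz": 0.0113, "ax": 0, "ay": 0, "az": 0}, {"fingers": 0.72, "tx": 0, "ty": 0.0182, "tz": 0.012, "ax": 0, "ay": 0, "az": 0}, {"fingers": 0.72, "tx": 0, "ty": 0.0182, "tz": 0.012, "ax": 0, "ay": 0, "az": 0}]'

```text
time_s: 42.95
tcp_pos: [0.4322, 0.0179, 0.0515]
ee_rot: [[0.0, -0.968, 0.252], [0.0, 0.252, 0.968], [-1.0, -0.0, 0.0]]
wrist_force: [-0.4, 0.6, 1.0]
gripper_width: 0.142
```

Request:
play_rows --commands '[{"fingers": 0.72, "tx": 0, "ty": 0, "tz": 0, "ax": 0, "ay": 0, "az": 0}, {"fingers": 0.72, "tx": 0, "ty": 0, "tz": 0, "ax": 0, "ay": 0, "az": 0}, {"fingers": 0.72, "tx": 0, "ty": 0, "tz": 0, "ax": 0, "ay": 0, "az": 0}, {"fingers": 0.72, "tx": 0, "ty": 0, "tz": 0, "ax": 0, "ay": 0, "az": 0}, {"fingers": 0.72, "tx": 0, "ty": 0, "tz": 0, "ax": 0, "ay": 0, "az": 0}]'

```text
time_s: 43.37
tcp_pos: [0.4322, 0.0175, 0.0514]
ee_rot: [[0.0, -0.967, 0.253], [-0.0, 0.253, 0.967], [-1.0, -0.0, 0.0]]
wrist_force: [-0.5, -0.1, 0.0]
gripper_width: 0.138
```

Request:
play_rows --commands '[{"fingers": 0.72, "tx": 0, "ty": 0, "tz": 0, "ax": 0, "ay": 0, "az": 0}, {"fingers": 0.72, "tx": 0, "ty": 0, "tz": 0, "ax": 0, "ay": 0, "az": 0}, {"fingers": 0.72, "tx": 0, "ty": 0, "tz": 0, "ax": 0, "ay": 0, "az": 0}, {"fingers": 0.72, "tx": 0, "ty": 0, "tz": 0, "ax": 0, "ay": 0, "az": 0}, {"fingers": 0.72, "tx": 0, "ty": 0, "tz": 0, "ax": 0, "ay": 0, "az": 0}]'

```text
time_s: 43.78
tcp_pos: [0.4321, 0.0177, 0.0514]
ee_rot: [[0.0, -0.967, 0.253], [0.0, 0.253, 0.967], [-1.0, 0.0, 0.0]]
wrist_force: [1.4, -0.4, 0.6]
gripper_width: 0.141
```

```bash
python3 - <<'E'
from h import *
s=st();print(to(*polar(218.2,.125),.052))
P=viewer.capture("scene");e=proj(P,[*polar(GATE,.08),.041])[0];print("b vs gate px",[(np.round(np.array(d["uv"])-e,1).tolist(),round(d["score"],2)) for d in spotter.find_in("cell_b_mid",P)])
for k,a in (("a",38.2+144),("c",182.2),("d",254.2)): pass
im=P["image"][:,:,::-1];u=proj(P,[*HUB,.03])[0].astype(int)
cv2.imwrite("pics/s4.png",cv2.resize(im[u[1]-60:u[1]+70,u[0]-85:u[0]+85],(680,520),interpolation=cv2.INTER_CUBIC))
E
```

```text
tcp [0.4321 0.0177 0.0514] yaw 165.3 w 12.3
[-0.0008 -0.0003  0.0004]
b vs gate px [([-0.2, -0.4], 0.69), ([-25.7, 21.7], 0.34)]
```

b is on the gate to within half a pixel. Next cycle, for c.

Request:
play_rows --commands '[{"fingers": 0.72, "tx": 0, "ty": 0, "tz": 0, "ax": 0, "ay": 0, "az": 0}, {"fingers": -0.2, "tx": 0, "ty": 0, "tz": 0, "ax": 0, "ay": 0, "az": 0}, {"fingers": -0.2, "tx": 0, "ty": 0, "tz": 0, "ax": 0, "ay": 0, "az": 0}, {"fingers": -0.2, "tx": 0, "ty": 0, "tz": 0, "ax": 0, "ay": 0, "az": 0}, {"fingers": -0.2, "tx": 0, "ty": 0, "tz": 0, "ax": 0, "ay": 0, "az": 0}]'

```text
time_s: 44.3
tcp_pos: [0.4321, 0.0177, 0.0514]
ee_rot: [[0.0, -0.967, 0.253], [0.0, 0.253, 0.967], [-1.0, -0.0, 0.0]]
wrist_force: [0.3, -0.0, -0.5]
gripper_width: 0.357
```

Request:
play_rows --commands '[{"fingers": -0.2, "tx": -0.1, "ty": 0, "tz": 0, "ax": 0, "ay": 0, "az": 0}, {"fingers": -0.2, "tx": -0.1, "ty": 0, "tz": 0, "ax": 0, "ay": 0, "az": 0}, {"fingers": -0.2, "tx": -0.1, "ty": 0, "tz": 0, "ax": 0, "ay": 0, "az": 0}]'

```text
time_s: 44.55
tcp_pos: [0.4362, 0.0189, 0.1319]
ee_rot: [[0.012, -0.968, 0.251], [0.003, 0.251, 0.968], [-1.0, -0.01, 0.006]]
wrist_force: [-0.2, 0.5, 0.1]
gripper_width: 0.559
```

Request:
play_rows --commands '[{"fingers": -0.2, "tx": 0, "ty": -0.1963, "tz": -0.004, "ax": 0, "ay": 0, "az": 0}, {"fingers": -0.2, "tx": 0, "ty": -0.1963, "tz": -0.004, "ax": 0, "ay": 0, "az": 0}, {"fingers": -0.2, "tx": 0, "ty": -0.1963, "tz": -0.004, "ax": 0, "ay": 0, "az": 0}, {"fingers": -0.2, "tx": 0, "ty": -0.1963, "tz": -0.004, "ax": 0, "ay": 0, "az": 0}, {"fingers": -0.2, "tx": 0, "ty": -0.1963, "tz": -0.004, "ax": 0, "ay": 0, "az": 0}]'

```text
time_s: 44.97
tcp_pos: [0.5782, -0.0236, 0.1259]
ee_rot: [[0.003, -0.967, 0.255], [-0.0, 0.255, 0.967], [-1.0, -0.003, 0.0]]
wrist_force: [0.4, -0.2, 0.7]
gripper_width: 0.601
```

Request:
play_rows --commands '[{"fingers": -0.2, "tx": 0, "ty": 0, "tz": 0, "ax": 0, "ay": 0, "az": 0}, {"fingers": -0.2, "tx": 0.05, "ty": 0, "tz": 0, "ax": 0, "ay": 0, "az": 0}, {"fingers": -0.2, "tx": 0.1, "ty": 0, "tz": 0, "ax": 0, "ay": 0, "az": 0}, {"fingers": -0.2, "tx": 0.1, "ty": 0, "tz": 0, "ax": 0, "ay": 0, "az": 0}, {"fingers": 0.72, "tx": 0.1, "ty": 0, "tz": 0, "ax": 0, "ay": 0, "az": 0}]'

```text
time_s: 45.38
tcp_pos: [0.5715, -0.0226, 0.0503]
ee_rot: [[-0.005, -0.968, 0.252], [-0.001, 0.252, 0.968], [-1.0, 0.005, -0.003]]
wrist_force: [1.8, 0.5, 0.1]
gripper_width: 0.576
```

Request:
play_rows --commands '[{"fingers": 0.72, "tx": 0, "ty": 0, "tz": 0, "ax": 0, "ay": 0, "az": 0}, {"fingers": 0.72, "tx": 0, "ty": 0, "tz": 0, "ax": 0, "ay": 0, "az": 0}, {"fingers": 0.72, "tx": 0, "ty": 0, "tz": 0, "ax": 0, "ay": 0, "az": 0}, {"fingers": 0.72, "tx": 0, "ty": 0, "tz": 0, "ax": 0, "ay": 0, "az": 0}, {"fingers": 0.72, "tx": 0, "ty": 0, "tz": 0, "ax": 0, "ay": 0, "az": 0}]'

```text
time_s: 45.8
tcp_pos: [0.5743, -0.0223, 0.0527]
ee_rot: [[0.002, -0.968, 0.253], [0.001, 0.253, 0.968], [-1.0, -0.002, 0.001]]
wrist_force: [-0.8, 0.7, -0.4]
gripper_width: 0.228
```

Request:
play_rows --commands '[{"fingers": 0.72, "tx": 0, "ty": 0, "tz": 0, "ax": 0, "ay": 0, "az": 0}, {"fingers": 0.72, "tx": 0, "ty": 0, "tz": 0, "ax": 0, "ay": 0, "az": 0}, {"fingers": 0.72, "tx": 0, "ty": 0, "tz": 0, "ax": 0, "ay": 0, "az": 0}]'

```text
time_s: 46.05
tcp_pos: [0.5738, -0.0225, 0.0515]
ee_rot: [[0.0, -0.967, 0.253], [0.0, 0.253, 0.967], [-1.0, -0.0, 0.0]]
wrist_force: [0.2, 0.6, 1.3]
gripper_width: 0.15
```

```bash
cat >> h.py <<'E'
def ringcheck(park):
    """spotted cells against their nests; park angle in deg"""
    for n in ("scene","side"):
        P=viewer.capture(n)
        for k,i in zip("abcd",range(1,5)):
            e=proj(P,[*polar(park+72*i,.08),.018+H[k]/2])[0]
            l=sorted([np.round(np.array(d["uv"])-e).tolist() for d in spotter.find_in(f"cell_{k}_mid",P)],key=lambda q:abs(q[0])+abs(q[1]))
            print(n,k,l[:1],end="; ")
        print()
E
python3 - <<'E'
from h import *
s=st();print(to(*polar(290.2,.125),.052));ringcheck(GATE-144)
E
```

```text
tcp [ 0.5738 -0.0225  0.0515] yaw 165.3 w 13.1
[-0.0006  0.0002  0.0005]
scene a [[-1.0, -3.0]]; scene b [[-2.0, 3.0]]; scene c [[31.0, 26.0]]; scene d []; 
side a [[1.0, -1.0]]; side b [[1.0, -2.0]]; side c [[-2.0, -1.0]]; side d [[1.0, 1.0]];
```

All cells are in place. Pushing c to the gate.

Request:
play_rows --commands '[{"fingers": 0.72, "tx": 0, "ty": 0.0048, "tz": -0.0032, "ax": 0, "ay": 0, "az": 0}, {"fingers": 0.72, "tx": 0, "ty": 0.0148, "tz": -0.0092, "ax": 0, "ay": 0, "az": 0}, {"fingers": 0.72, "tx": 0, "ty": 0.0265, "tz": -0.015, "ax": 0, "ay": 0, "az": 0}, {"fingers": 0.72, "tx": 0, "ty": 0.0387, "tz": -0.02, "ax": 0, "ay": 0, "az": 0}, {"fingers": 0.72, "tx": 0, "ty": 0.0511, "tz": -0.0239, "ax": 0, "ay": 0, "az": 0}]'

```text
time_s: 46.97
tcp_pos: [0.5306, -0.0306, 0.0515]
ee_rot: [[-0.001, -0.967, 0.253], [-0.0, 0.253, 0.967], [-1.0, 0.001, -0.0]]
wrist_force: [1.9, -2.2, 0.4]
gripper_width: 0.138
```

Request:
play_rows --commands '[{"fingers": 0.72, "tx": 0, "ty": 0.0127, "tz": -0.003, "ax": 0, "ay": 0, "az": 0}, {"fingers": 0.72, "tx": 0, "ty": 0.0257, "tz": -0.0049, "ax": 0, "ay": 0, "az": 0}, {"fingers": 0.72, "tx": 0, "ty": 0.0387, "tz": -0.0058, "ax": 0, "ay": 0, "az": 0}, {"fingers": 0.72, "tx": 0, "ty": 0.0518, "tz": -0.0057, "ax": 0, "ay": 0, "az": 0}, {"fingers": 0.72, "tx": 0, "ty": 0.0649, "tz": -0.0046, "ax": 0, "ay": 0, "az": 0}]'

```text
time_s: 47.38
tcp_pos: [0.4831, -0.0209, 0.0515]
ee_rot: [[-0.0, -0.967, 0.253], [0.0, 0.253, 0.967], [-1.0, 0.0, -0.0]]
wrist_force: [1.4, -0.7, -0.3]
gripper_width: 0.137
```

Request:
play_rows --commands '[{"fingers": 0.72, "tx": 0, "ty": 0.0129, "tz": 0.0021, "ax": 0, "ay": 0, "az": 0}, {"fingers": 0.72, "tx": 0, "ty": 0.0256, "tz": 0.0053, "ax": 0, "ay": 0, "az": 0}, {"fingers": 0.72, "tx": 0, "ty": 0.038, "tz": 0.0094, "ax": 0, "ay": 0, "az": 0}, {"fingers": 0.72, "tx": 0, "ty": 0.0501, "tz": 0.0146, "ax": 0, "ay": 0, "az": 0}, {"fingers": 0.72, "tx": 0, "ty": 0.0617, "tz": 0.0206, "ax": 0, "ay": 0, "az": 0}]'

```text
time_s: 47.8
tcp_pos: [0.4425, 0.0061, 0.0514]
ee_rot: [[-0.0, -0.968, 0.253], [0.0, 0.253, 0.968], [-1.0, 0.0, -0.0]]
wrist_force: [0.2, 0.1, 0.6]
gripper_width: 0.138
```

Request:
play_rows --commands '[{"fingers": 0.72, "tx": 0, "ty": 0.0087, "tz": 0.0053, "ax": 0, "ay": 0, "az": 0}, {"fingers": 0.72, "tx": 0, "ty": 0.0147, "tz": 0.0094, "ax": 0, "ay": 0, "az": 0}, {"fingers": 0.72, "tx": 0, "ty": 0.0173, "tz": 0.0113, "ax": 0, "ay": 0, "az": 0}, {"fingers": 0.72, "tx": 0, "ty": 0.0182, "tz": 0.012, "ax": 0, "ay": 0, "az": 0}, {"fingers": 0.72, "tx": 0, "ty": 0.0182, "tz": 0.012, "ax": 0, "ay": 0, "az": 0}]'

```text
time_s: 48.22
tcp_pos: [0.4325, 0.0179, 0.0515]
ee_rot: [[0.0, -0.968, 0.253], [0.0, 0.253, 0.968], [-1.0, -0.0, 0.0]]
wrist_force: [-0.3, 0.4, 0.2]
gripper_width: 0.139
```

Request:
play_rows --commands '[{"fingers": 0.72, "tx": 0, "ty": 0, "tz": 0, "ax": 0, "ay": 0, "az": 0}, {"fingers": 0.72, "tx": 0, "ty": 0, "tz": 0, "ax": 0, "ay": 0, "az": 0}, {"fingers": 0.72, "tx": 0, "ty": 0, "tz": 0, "ax": 0, "ay": 0, "az": 0}, {"fingers": 0.72, "tx": 0, "ty": 0, "tz": 0, "ax": 0, "ay": 0, "az": 0}, {"fingers": 0.72, "tx": 0, "ty": 0, "tz": 0, "ax": 0, "ay": 0, "az": 0}]'

```text
time_s: 48.63
tcp_pos: [0.4324, 0.0175, 0.0514]
ee_rot: [[-0.0, -0.967, 0.253], [-0.0, 0.253, 0.967], [-1.0, 0.0, -0.0]]
wrist_force: [0.3, 0.8, 0.2]
gripper_width: 0.14
```

Request:
play_rows --commands '[{"fingers": 0.72, "tx": 0, "ty": 0, "tz": 0, "ax": 0, "ay": 0, "az": 0}, {"fingers": 0.72, "tx": 0, "ty": 0, "tz": 0, "ax": 0, "ay": 0, "az": 0}, {"fingers": 0.72, "tx": 0, "ty": 0, "tz": 0, "ax": 0, "ay": 0, "az": 0}, {"fingers": 0.72, "tx": 0, "ty": 0, "tz": 0, "ax": 0, "ay": 0, "az": 0}, {"fingers": 0.72, "tx": 0, "ty": 0, "tz": 0, "ax": 0, "ay": 0, "az": 0}]'

```text
time_s: 49.05
tcp_pos: [0.4324, 0.0176, 0.0514]
ee_rot: [[-0.0, -0.967, 0.253], [0.0, 0.253, 0.967], [-1.0, 0.0, 0.0]]
wrist_force: [1.0, -0.0, -0.4]
gripper_width: 0.145
```

```bash
python3 - <<'E'
from h import *
s=st();print(to(*polar(218.2,.125),.052));ringcheck(GATE-216)
E
```

```text
tcp [0.4324 0.0176 0.0514] yaw 165.3 w 12.6
[-0.0008  0.0001  0.0003]
scene a [[2.0, -5.0]]; scene b [[-1.0, 3.0]]; scene c [[1.0, -4.0]]; scene d [[-7.0, -3.0]]; 
side a []; side b [[-1.0, 3.0]]; side c [[1.0, 2.0]]; side d [[2.0, -2.0]];
```

Request:
play_rows --commands '[{"fingers": 0.72, "tx": 0, "ty": 0, "tz": 0, "ax": 0, "ay": 0, "az": 0}, {"fingers": -0.2, "tx": 0, "ty": 0, "tz": 0, "ax": 0, "ay": 0, "az": 0}, {"fingers": -0.2, "tx": 0, "ty": 0, "tz": 0, "ax": 0, "ay": 0, "az": 0}, {"fingers": -0.2, "tx": 0, "ty": 0, "tz": 0, "ax": 0, "ay": 0, "az": 0}, {"fingers": -0.2, "tx": 0, "ty": 0, "tz": 0, "ax": 0, "ay": 0, "az": 0}]'

```text
time_s: 49.97
tcp_pos: [0.4324, 0.0176, 0.0514]
ee_rot: [[-0.0, -0.967, 0.253], [-0.0, 0.253, 0.967], [-1.0, 0.0, -0.0]]
wrist_force: [-0.4, 0.2, 0.1]
gripper_width: 0.358
```

Request:
play_rows --commands '[{"fingers": -0.2, "tx": -0.1, "ty": 0, "tz": 0, "ax": 0, "ay": 0, "az": 0}, {"fingers": -0.2, "tx": -0.1, "ty": 0, "tz": 0, "ax": 0, "ay": 0, "az": 0}, {"fingers": -0.2, "tx": -0.1, "ty": 0, "tz": 0, "ax": 0, "ay": 0, "az": 0}]'

```text
time_s: 50.22
tcp_pos: [0.4365, 0.0189, 0.1318]
ee_rot: [[0.012, -0.968, 0.251], [0.003, 0.251, 0.968], [-1.0, -0.01, 0.006]]
wrist_force: [0.9, 0.5, 0.8]
gripper_width: 0.559
```

Request:
play_rows --commands '[{"fingers": -0.2, "tx": 0, "ty": -0.1963, "tz": -0.004, "ax": 0, "ay": 0, "az": 0}, {"fingers": -0.2, "tx": 0, "ty": -0.1963, "tz": -0.004, "ax": 0, "ay": 0, "az": 0}, {"fingers": -0.2, "tx": 0, "ty": -0.1963, "tz": -0.004, "ax": 0, "ay": 0, "az": 0}, {"fingers": -0.2, "tx": 0, "ty": -0.1963, "tz": -0.004, "ax": 0, "ay": 0, "az": 0}, {"fingers": -0.2, "tx": 0, "ty": -0.1963, "tz": -0.004, "ax": 0, "ay": 0, "az": 0}]'

```text
time_s: 50.63
tcp_pos: [0.5785, -0.0236, 0.1259]
ee_rot: [[0.003, -0.967, 0.255], [-0.0, 0.255, 0.967], [-1.0, -0.003, 0.0]]
wrist_force: [0.3, -0.1, -0.4]
gripper_width: 0.598
```

Request:
play_rows --commands '[{"fingers": -0.2, "tx": 0, "ty": 0, "tz": 0, "ax": 0, "ay": 0, "az": 0}, {"fingers": -0.2, "tx": 0.05, "ty": 0, "tz": 0, "ax": 0, "ay": 0, "az": 0}, {"fingers": -0.2, "tx": 0.1, "ty": 0, "tz": 0, "ax": 0, "ay": 0, "az": 0}, {"fingers": -0.2, "tx": 0.1, "ty": 0, "tz": 0, "ax": 0, "ay": 0, "az": 0}, {"fingers": 0.72, "tx": 0.1, "ty": 0, "tz": 0, "ax": 0, "ay": 0, "az": 0}]'

```text
time_s: 51.05
tcp_pos: [0.5718, -0.0226, 0.0503]
ee_rot: [[-0.005, -0.968, 0.252], [-0.001, 0.252, 0.968], [-1.0, 0.005, -0.003]]
wrist_force: [0.1, 0.1, -0.1]
gripper_width: 0.569
```

Request:
play_rows --commands '[{"fingers": 0.72, "tx": 0, "ty": 0, "tz": 0, "ax": 0, "ay": 0, "az": 0}, {"fingers": 0.72, "tx": 0, "ty": 0, "tz": 0, "ax": 0, "ay": 0, "az": 0}, {"fingers": 0.72, "tx": 0, "ty": 0, "tz": 0, "ax": 0, "ay": 0, "az": 0}, {"fingers": 0.72, "tx": 0, "ty": 0, "tz": 0, "ax": 0, "ay": 0, "az": 0}, {"fingers": 0.72, "tx": 0, "ty": 0, "tz": 0, "ax": 0, "ay": 0, "az": 0}]'

```text
time_s: 51.47
tcp_pos: [0.5746, -0.0223, 0.0527]
ee_rot: [[0.002, -0.968, 0.253], [0.0, 0.253, 0.968], [-1.0, -0.002, 0.001]]
wrist_force: [-0.9, 0.0, -0.7]
gripper_width: 0.231
```

Request:
play_rows --commands '[{"fingers": 0.72, "tx": 0, "ty": 0, "tz": 0, "ax": 0, "ay": 0, "az": 0}, {"fingers": 0.72, "tx": 0, "ty": 0, "tz": 0, "ax": 0, "ay": 0, "az": 0}, {"fingers": 0.72, "tx": 0, "ty": 0, "tz": 0, "ax": 0, "ay": 0, "az": 0}]'

```text
time_s: 51.72
tcp_pos: [0.5741, -0.0225, 0.0515]
ee_rot: [[0.0, -0.967, 0.253], [0.0, 0.253, 0.967], [-1.0, -0.0, 0.0]]
wrist_force: [0.0, -0.4, -0.0]
gripper_width: 0.149
```

```bash
python3 - <<'E'
from h import *
s=st();print(to(*polar(290.2,.125),.052));ringcheck(GATE-216)
E
```

```text
tcp [ 0.5741 -0.0225  0.0515] yaw 165.3 w 13.0
[-0.0006  0.0006  0.0004]
scene a [[2.0, -4.0]]; scene b [[-1.0, -1.0]]; scene c []; scene d [[-1.0, -4.0]]; 
side a [[6.0, 41.0]]; side b [[4.0, 0.0]]; side c [[2.0, -1.0]]; side d [[3.0, -0.0]];
```

Now d to the gate.

Request:
play_rows --commands '[{"fingers": 0.72, "tx": 0, "ty": 0.0048, "tz": -0.0032, "ax": 0, "ay": 0, "az": 0}, {"fingers": 0.72, "tx": 0, "ty": 0.0148, "tz": -0.0092, "ax": 0, "ay": 0, "az": 0}, {"fingers": 0.72, "tx": 0, "ty": 0.0265, "tz": -0.015, "ax": 0, "ay": 0, "az": 0}, {"fingers": 0.72, "tx": 0, "ty": 0.0387, "tz": -0.02, "ax": 0, "ay": 0, "az": 0}, {"fingers": 0.72, "tx": 0, "ty": 0.0511, "tz": -0.0239, "ax": 0, "ay": 0, "az": 0}]'

```text
time_s: 52.63
tcp_pos: [0.5309, -0.0306, 0.0515]
ee_rot: [[-0.001, -0.967, 0.253], [-0.0, 0.253, 0.967], [-1.0, 0.001, -0.0]]
wrist_force: [0.9, -0.8, -0.3]
gripper_width: 0.137
```

Request:
play_rows --commands '[{"fingers": 0.72, "tx": 0, "ty": 0.0127, "tz": -0.003, "ax": 0, "ay": 0, "az": 0}, {"fingers": 0.72, "tx": 0, "ty": 0.0257, "tz": -0.0049, "ax": 0, "ay": 0, "az": 0}, {"fingers": 0.72, "tx": 0, "ty": 0.0387, "tz": -0.0058, "ax": 0, "ay": 0, "az": 0}, {"fingers": 0.72, "tx": 0, "ty": 0.0518, "tz": -0.0057, "ax": 0, "ay": 0, "az": 0}, {"fingers": 0.72, "tx": 0, "ty": 0.0649, "tz": -0.0046, "ax": 0, "ay": 0, "az": 0}]'

```text
time_s: 53.05
tcp_pos: [0.4834, -0.0209, 0.0515]
ee_rot: [[-0.0, -0.967, 0.253], [0.0, 0.253, 0.967], [-1.0, 0.0, 0.0]]
wrist_force: [-0.0, -0.6, 0.4]
gripper_width: 0.139
```

Request:
play_rows --commands '[{"fingers": 0.72, "tx": 0, "ty": 0.0129, "tz": 0.0021, "ax": 0, "ay": 0, "az": 0}, {"fingers": 0.72, "tx": 0, "ty": 0.0256, "tz": 0.0053, "ax": 0, "ay": 0, "az": 0}, {"fingers": 0.72, "tx": 0, "ty": 0.038, "tz": 0.0094, "ax": 0, "ay": 0, "az": 0}, {"fingers": 0.72, "tx": 0, "ty": 0.0501, "tz": 0.0146, "ax": 0, "ay": 0, "az": 0}, {"fingers": 0.72, "tx": 0, "ty": 0.0617, "tz": 0.0206, "ax": 0, "ay": 0, "az": 0}]'

```text
time_s: 53.47
tcp_pos: [0.4428, 0.0061, 0.0514]
ee_rot: [[-0.0, -0.968, 0.253], [-0.0, 0.253, 0.968], [-1.0, 0.0, -0.0]]
wrist_force: [0.9, 0.1, -0.6]
gripper_width: 0.143
```

Request:
play_rows --commands '[{"fingers": 0.72, "tx": 0, "ty": 0.0087, "tz": 0.0053, "ax": 0, "ay": 0, "az": 0}, {"fingers": 0.72, "tx": 0, "ty": 0.0147, "tz": 0.0094, "ax": 0, "ay": 0, "az": 0}, {"fingers": 0.72, "tx": 0, "ty": 0.0173, "tz": 0.0113, "ax": 0, "ay": 0, "az": 0}, {"fingers": 0.72, "tx": 0, "ty": 0.0182, "tz": 0.012, "ax": 0, "ay": 0, "az": 0}, {"fingers": 0.72, "tx": 0, "ty": 0.0182, "tz": 0.012, "ax": 0, "ay": 0, "az": 0}]'

```text
time_s: 53.88
tcp_pos: [0.4328, 0.0179, 0.0515]
ee_rot: [[0.0, -0.968, 0.252], [0.0, 0.252, 0.968], [-1.0, -0.0, 0.0]]
wrist_force: [-0.3, 0.5, 0.1]
gripper_width: 0.143
```

Request:
play_rows --commands '[{"fingers": 0.72, "tx": 0, "ty": 0, "tz": 0, "ax": 0, "ay": 0, "az": 0}, {"fingers": 0.72, "tx": 0, "ty": 0, "tz": 0, "ax": 0, "ay": 0, "az": 0}, {"fingers": 0.72, "tx": 0, "ty": 0, "tz": 0, "ax": 0, "ay": 0, "az": 0}, {"fingers": 0.72, "tx": 0, "ty": 0, "tz": 0, "ax": 0, "ay": 0, "az": 0}, {"fingers": 0.72, "tx": 0, "ty": 0, "tz": 0, "ax": 0, "ay": 0, "az": 0}]'

```text
time_s: 54.3
tcp_pos: [0.4328, 0.0175, 0.0514]
ee_rot: [[-0.0, -0.967, 0.253], [-0.0, 0.253, 0.967], [-1.0, 0.0, -0.0]]
wrist_force: [-0.1, -0.0, 0.7]
gripper_width: 0.143
```

Request:
play_rows --commands '[{"fingers": 0.72, "tx": 0, "ty": 0, "tz": 0, "ax": 0, "ay": 0, "az": 0}, {"fingers": 0.72, "tx": 0, "ty": 0, "tz": 0, "ax": 0, "ay": 0, "az": 0}, {"fingers": 0.72, "tx": 0, "ty": 0, "tz": 0, "ax": 0, "ay": 0, "az": 0}, {"fingers": 0.72, "tx": 0, "ty": 0, "tz": 0, "ax": 0, "ay": 0, "az": 0}, {"fingers": 0.72, "tx": 0, "ty": 0, "tz": 0, "ax": 0, "ay": 0, "az": 0}]'

```text
time_s: 54.72
tcp_pos: [0.4327, 0.0176, 0.0515]
ee_rot: [[0.0, -0.967, 0.253], [0.0, 0.253, 0.967], [-1.0, -0.0, 0.0]]
wrist_force: [1.1, -0.1, 0.1]
gripper_width: 0.139
```

```bash
python3 - <<'E'
from h import *
s=st();print(to(*polar(218.2,.125),.052));ringcheck(GATE-288)
E
```

```text
tcp [0.4327 0.0176 0.0515] yaw 165.4 w 12.1
[-0.0007  0.0005  0.0002]
scene a [[1.0, -3.0]]; scene b [[-1.0, -0.0]]; scene c [[2.0, -4.0]]; scene d [[-3.0, 0.0]]; 
side a [[0.0, 1.0]]; side b [[115.0, -29.0]]; side c [[0.0, 6.0]]; side d [[5.0, 4.0]];
```

Request:
play_rows --commands '[{"fingers": 0.72, "tx": 0, "ty": 0, "tz": 0, "ax": 0, "ay": 0, "az": 0}, {"fingers": -0.2, "tx": 0, "ty": 0, "tz": 0, "ax": 0, "ay": 0, "az": 0}, {"fingers": -0.2, "tx": 0, "ty": 0, "tz": 0, "ax": 0, "ay": 0, "az": 0}, {"fingers": -0.2, "tx": 0, "ty": 0, "tz": 0, "ax": 0, "ay": 0, "az": 0}, {"fingers": -0.2, "tx": 0, "ty": 0, "tz": 0, "ax": 0, "ay": 0, "az": 0}]'

```text
time_s: 55.63
tcp_pos: [0.4327, 0.0176, 0.0514]
ee_rot: [[-0.0, -0.967, 0.253], [-0.0, 0.253, 0.967], [-1.0, 0.0, -0.0]]
wrist_force: [-0.8, 1.0, 0.2]
gripper_width: 0.359
```

Request:
play_rows --commands '[{"fingers": -0.2, "tx": -0.1, "ty": 0, "tz": 0, "ax": 0, "ay": 0, "az": 0}, {"fingers": -0.2, "tx": -0.1, "ty": 0, "tz": 0, "ax": 0, "ay": 0, "az": 0}, {"fingers": -0.2, "tx": -0.1, "ty": 0, "tz": 0, "ax": 0, "ay": 0, "az": 0}]'

```text
time_s: 55.88
tcp_pos: [0.4367, 0.0189, 0.1318]
ee_rot: [[0.011, -0.968, 0.251], [0.003, 0.251, 0.968], [-1.0, -0.01, 0.006]]
wrist_force: [1.0, 0.1, 0.7]
gripper_width: 0.561
```

Request:
play_rows --commands '[{"fingers": -0.2, "tx": 0, "ty": -0.1963, "tz": -0.004, "ax": 0, "ay": 0, "az": 0}, {"fingers": -0.2, "tx": 0, "ty": -0.1963, "tz": -0.004, "ax": 0, "ay": 0, "az": 0}, {"fingers": -0.2, "tx": 0, "ty": -0.1963, "tz": -0.004, "ax": 0, "ay": 0, "az": 0}, {"fingers": -0.2, "tx": 0, "ty": -0.1963, "tz": -0.004, "ax": 0, "ay": 0, "az": 0}, {"fingers": -0.2, "tx": 0, "ty": -0.1963, "tz": -0.004, "ax": 0, "ay": 0, "az": 0}]'

```text
time_s: 56.3
tcp_pos: [0.5788, -0.0236, 0.1258]
ee_rot: [[0.003, -0.967, 0.255], [-0.0, 0.255, 0.967], [-1.0, -0.003, 0.0]]
wrist_force: [-0.3, 1.2, -0.1]
gripper_width: 0.601
```

Request:
play_rows --commands '[{"fingers": -0.2, "tx": 0, "ty": 0, "tz": 0, "ax": 0, "ay": 0, "az": 0}, {"fingers": -0.2, "tx": 0.05, "ty": 0, "tz": 0, "ax": 0, "ay": 0, "az": 0}, {"fingers": -0.2, "tx": 0.1, "ty": 0, "tz": 0, "ax": 0, "ay": 0, "az": 0}, {"fingers": -0.2, "tx": 0.1, "ty": 0, "tz": 0, "ax": 0, "ay": 0, "az": 0}, {"fingers": 0.72, "tx": 0.1, "ty": 0, "tz": 0, "ax": 0, "ay": 0, "az": 0}]'

```text
time_s: 56.72
tcp_pos: [0.5721, -0.0226, 0.0503]
ee_rot: [[-0.005, -0.968, 0.252], [-0.001, 0.252, 0.968], [-1.0, 0.005, -0.003]]
wrist_force: [-0.4, 0.3, 0.3]
gripper_width: 0.573
```

Request:
play_rows --commands '[{"fingers": 0.72, "tx": 0, "ty": 0, "tz": 0, "ax": 0, "ay": 0, "az": 0}, {"fingers": 0.72, "tx": 0, "ty": 0, "tz": 0, "ax": 0, "ay": 0, "az": 0}, {"fingers": 0.72, "tx": 0, "ty": 0, "tz": 0, "ax": 0, "ay": 0, "az": 0}, {"fingers": 0.72, "tx": 0, "ty": 0, "tz": 0, "ax": 0, "ay": 0, "az": 0}, {"fingers": 0.72, "tx": 0, "ty": 0, "tz": 0, "ax": 0, "ay": 0, "az": 0}]'

```text
time_s: 57.13
tcp_pos: [0.5749, -0.0224, 0.0527]
ee_rot: [[0.002, -0.968, 0.253], [0.001, 0.253, 0.968], [-1.0, -0.002, 0.001]]
wrist_force: [-0.4, 0.6, 0.2]
gripper_width: 0.23
```

Request:
play_rows --commands '[{"fingers": 0.72, "tx": 0, "ty": 0, "tz": 0, "ax": 0, "ay": 0, "az": 0}, {"fingers": 0.72, "tx": 0, "ty": 0, "tz": 0, "ax": 0, "ay": 0, "az": 0}, {"fingers": 0.72, "tx": 0, "ty": 0, "tz": 0, "ax": 0, "ay": 0, "az": 0}]'

```text
time_s: 57.38
tcp_pos: [0.5744, -0.0225, 0.0515]
ee_rot: [[0.0, -0.967, 0.253], [0.0, 0.253, 0.967], [-1.0, -0.0, 0.0]]
wrist_force: [0.4, 1.1, -0.2]
gripper_width: 0.153
```

```bash
python3 - <<'E'
from h import *
s=st();print(to(*polar(290.2,.125),.052));ringcheck(GATE-288)
E
```

```text
tcp [ 0.5744 -0.0225  0.0515] yaw 165.4 w 13.3
[-0.0006  0.001   0.0003]
scene a [[-91.0, 49.0]]; scene b [[-1.0, 1.0]]; scene c [[-1.0, -5.0]]; scene d [[-4.0, 1.0]]; 
side a [[-0.0, -0.0]]; side b [[3.0, -2.0]]; side c [[2.0, -2.0]]; side d [[4.0, 3.0]];
```

Cell d reads (-4,1) and (4,3) px off, which may just be the bar hiding part of it. I'll confirm with one crop before leaving this station.

```bash
python3 - <<'E'
from h import *
out=[]
for n in ("scene","side"):
    P=viewer.capture(n);im=P["image"][:,:,::-1];g=polar(GATE,.08);u=proj(P,[*g,.05])[0].astype(int)
    t=np.radians(GATE);ex=np.array([np.cos(t),np.sin(t)]);ey=np.array([-ex[1],ex[0]])
    c=cv2.resize(im[u[1]-35:u[1]+35,u[0]-35:u[0]+35],None,fx=5.7,fy=5.7,interpolation=cv2.INTER_CUBIC)
    for z in (.018,.084):
        q=proj(P,np.array([[*(g+.013*(i*ex+j*ey)),z] for i,j in ((1,1),(1,-1),(-1,-1),(-1,1))]))
        cv2.polylines(c,[((q-u+35)*5.7).astype(int)],True,(0,0,255),1)
    out.append(c)
cv2.imwrite("pics/g.png",np.hstack(out))
E
```

```text
(no output)
```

View pics/g.png

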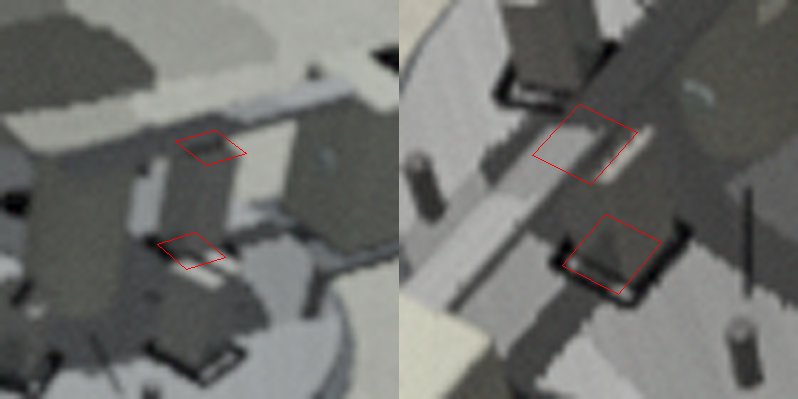

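d is upright in its nest and within about 3 mm of the predicted box, so the offset was mostly the bar hiding it. Final push to park, then release and retreat upward.

Request:
play_rows --commands '[{"fingers": 0.72, "tx": 0, "ty": 0.0048, "tz": -0.0032, "ax": 0, "ay": 0, "az": 0}, {"fingers": 0.72, "tx": 0, "ty": 0.0148, "tz": -0.0092, "ax": 0, "ay": 0, "az": 0}, {"fingers": 0.72, "tx": 0, "ty": 0.0265, "tz": -0.015, "ax": 0, "ay": 0, "az": 0}, {"fingers": 0.72, "tx": 0, "ty": 0.0387, "tz": -0.02, "ax": 0, "ay": 0, "az": 0}, {"fingers": 0.72, "tx": 0, "ty": 0.0511, "tz": -0.0239, "ax": 0, "ay": 0, "az": 0}]'

```text
time_s: 58.4
tcp_pos: [0.5312, -0.0306, 0.0515]
ee_rot: [[-0.001, -0.967, 0.254], [-0.0, 0.254, 0.967], [-1.0, 0.001, -0.0]]
wrist_force: [0.9, -1.1, -0.5]
gripper_width: 0.137
```

Request:
play_rows --commands '[{"fingers": 0.72, "tx": 0, "ty": 0.0127, "tz": -0.003, "ax": 0, "ay": 0, "az": 0}, {"fingers": 0.72, "tx": 0, "ty": 0.0257, "tz": -0.0049, "ax": 0, "ay": 0, "az": 0}, {"fingers": 0.72, "tx": 0, "ty": 0.0387, "tz": -0.0058, "ax": 0, "ay": 0, "az": 0}, {"fingers": 0.72, "tx": 0, "ty": 0.0518, "tz": -0.0057, "ax": 0, "ay": 0, "az": 0}, {"fingers": 0.72, "tx": 0, "ty": 0.0649, "tz": -0.0046, "ax": 0, "ay": 0, "az": 0}]'

```text
time_s: 58.82
tcp_pos: [0.4837, -0.0209, 0.0515]
ee_rot: [[-0.0, -0.967, 0.253], [0.0, 0.253, 0.967], [-1.0, 0.0, -0.0]]
wrist_force: [0.9, -0.3, -0.8]
gripper_width: 0.139
```

Request:
play_rows --commands '[{"fingers": 0.72, "tx": 0, "ty": 0.0129, "tz": 0.0021, "ax": 0, "ay": 0, "az": 0}, {"fingers": 0.72, "tx": 0, "ty": 0.0256, "tz": 0.0053, "ax": 0, "ay": 0, "az": 0}, {"fingers": 0.72, "tx": 0, "ty": 0.038, "tz": 0.0094, "ax": 0, "ay": 0, "az": 0}, {"fingers": 0.72, "tx": 0, "ty": 0.0501, "tz": 0.0146, "ax": 0, "ay": 0, "az": 0}, {"fingers": 0.72, "tx": 0, "ty": 0.0617, "tz": 0.0206, "ax": 0, "ay": 0, "az": 0}]'

```text
time_s: 59.23
tcp_pos: [0.4431, 0.0061, 0.0514]
ee_rot: [[-0.0, -0.968, 0.253], [-0.0, 0.253, 0.968], [-1.0, 0.0, -0.0]]
wrist_force: [1.2, -1.3, 0.5]
gripper_width: 0.14
```

Request:
play_rows --commands '[{"fingers": 0.72, "tx": 0, "ty": 0.0087, "tz": 0.0053, "ax": 0, "ay": 0, "az": 0}, {"fingers": 0.72, "tx": 0, "ty": 0.0147, "tz": 0.0094, "ax": 0, "ay": 0, "az": 0}, {"fingers": 0.72, "tx": 0, "ty": 0.0173, "tz": 0.0113, "ax": 0, "ay": 0, "az": 0}, {"fingers": 0.72, "tx": 0, "ty": 0.0182, "tz": 0.012, "ax": 0, "ay": 0, "az": 0}, {"fingers": 0.72, "tx": 0, "ty": 0.0182, "tz": 0.012, "ax": 0, "ay": 0, "az": 0}]'

```text
time_s: 59.65
tcp_pos: [0.4331, 0.0179, 0.0514]
ee_rot: [[0.0, -0.968, 0.252], [0.0, 0.252, 0.968], [-1.0, -0.0, 0.0]]
wrist_force: [-0.4, 0.4, 0.1]
gripper_width: 0.143
```

Request:
play_rows --commands '[{"fingers": 0.72, "tx": 0, "ty": 0, "tz": 0, "ax": 0, "ay": 0, "az": 0}, {"fingers": -0.2, "tx": 0, "ty": 0, "tz": 0, "ax": 0, "ay": 0, "az": 0}, {"fingers": -0.2, "tx": 0, "ty": 0, "tz": 0, "ax": 0, "ay": 0, "az": 0}, {"fingers": -0.2, "tx": 0, "ty": 0, "tz": 0, "ax": 0, "ay": 0, "az": 0}, {"fingers": -0.2, "tx": 0, "ty": 0, "tz": 0, "ax": 0, "ay": 0, "az": 0}]'

```text
time_s: 60.07
tcp_pos: [0.4331, 0.0175, 0.0514]
ee_rot: [[-0.0, -0.967, 0.253], [-0.0, 0.253, 0.967], [-1.0, 0.0, -0.0]]
wrist_force: [-0.0, 0.1, 0.7]
gripper_width: 0.362
```

Request:
play_rows --commands '[{"fingers": -0.2, "tx": -0.28, "ty": 0, "tz": 0, "ax": 0, "ay": 0, "az": 0}, {"fingers": -0.2, "tx": -0.28, "ty": 0, "tz": 0, "ax": 0, "ay": 0, "az": 0}, {"fingers": -0.2, "tx": -0.28, "ty": 0, "tz": 0, "ax": 0, "ay": 0, "az": 0}, {"fingers": -0.2, "tx": -0.28, "ty": 0, "tz": 0, "ax": 0, "ay": 0, "az": 0}, {"fingers": -0.2, "tx": -0.28, "ty": 0, "tz": 0, "ax": 0, "ay": 0, "az": 0}]'

```text
time_s: 60.48
tcp_pos: [0.4324, 0.0173, 0.262]
ee_rot: [[0.0, -0.967, 0.253], [0.0, 0.253, 0.967], [-1.0, -0.0, 0.0]]
wrist_force: [1.8, 1.1, -1.6]
gripper_width: 0.596
```

```bash
python3 - <<'E'
from h import *
s=st();ringcheck(GATE)
print("to view pose yaw kept; R z:",s["ee_rot"][:,2].round(3),"to (.60,.127,.325):",to(.60,.127,.325))
E
```

```text
tcp [0.4324 0.0173 0.262 ] yaw 165.3 w 51.8
scene a [[-3.0, -1.0]]; scene b [[-3.0, 1.0]]; scene c [[-2.0, -3.0]]; scene d [[-2.0, -3.0]]; 
side a [[-0.0, 1.0]]; side b [[1.0, 1.0]]; side c [[3.0, -5.0]]; side d [[4.0, -2.0]]; 
to view pose yaw kept; R z: [0.253 0.967 0.   ] to (.60,.127,.325): [-0.0896 -0.1789  0.1977]
```

Request:
play_rows --commands '[{"fingers": -0.2, "tx": -0.12, "ty": -0.1, "tz": 0.21, "ax": 0, "ay": 0, "az": 0}, {"fingers": -0.2, "tx": -0.12, "ty": -0.1, "tz": 0.21, "ax": 0, "ay": 0, "az": 0}, {"fingers": -0.2, "tx": -0.12, "ty": -0.1, "tz": 0.21, "ax": 0, "ay": 0, "az": 0}, {"fingers": -0.2, "tx": -0.12, "ty": -0.1, "tz": 0.21, "ax": 0, "ay": 0, "az": 0}, {"fingers": -0.2, "tx": -0.12, "ty": -0.1, "tz": 0.21, "ax": 0, "ay": 0, "az": 0}]'

```text
time_s: 61.4
tcp_pos: [0.5473, 0.1532, 0.3501]
ee_rot: [[0.0, -0.968, 0.252], [-0.0, 0.252, 0.968], [-1.0, -0.001, -0.0]]
wrist_force: [1.2, 0.2, -0.2]
gripper_width: 0.601
```

Request:
play_rows --commands '[{"fingers": -0.2, "tx": 0, "ty": 0, "tz": 0, "ax": 0, "ay": 0, "az": 0}, {"fingers": -0.2, "tx": 0, "ty": 0, "tz": 0, "ax": 0, "ay": 0, "az": 0}, {"fingers": -0.2, "tx": 0, "ty": 0, "tz": 0, "ax": 0, "ay": 0, "az": 0}, {"fingers": -0.2, "tx": 0, "ty": 0, "tz": 0, "ax": 0, "ay": 0, "az": 0}]'

```text
time_s: 61.73
tcp_pos: [0.5445, 0.1502, 0.3487]
ee_rot: [[-0.002, -0.967, 0.253], [-0.001, 0.253, 0.967], [-1.0, 0.002, -0.002]]
wrist_force: [-0.3, -0.7, -0.4]
gripper_width: 0.601
```

```bash
python3 - <<'E'
from h import *
s=st();W=viewer.capture("wrist");K=2.2
im=cv2.resize(W["image"][:,:,::-1],None,fx=K,fy=K,interpolation=cv2.INTER_CUBIC)
def sq(c,ang,h,z,col):
    t=np.radians(ang);ex=np.array([np.cos(t),np.sin(t)]);ey=np.array([-ex[1],ex[0]])
    q=np.array([[*(c+h*(i*ex+j*ey)),z] for i,j in ((1,1),(1,-1),(-1,-1),(-1,1))])
    cv2.polylines(im,[(proj(W,q,s)*K).astype(int)],True,col,1)
for k,i in zip("abcd",range(1,5)):
    a=GATE+72*i;c=polar(a,.08);sq(c,a,.018,.023,(0,0,255));sq(c,a,.013,.018+H[k],(255,0,0))
u=(proj(W,[*HUB,.03],s)[0]*K).astype(int);print(u)
x0=max(u[0]-400,0);y0=max(u[1]-330,0)
cv2.imwrite("pics/fin.png",im[y0:y0+600,x0:x0+800])
E
```

```text
tcp [0.5445 0.1502 0.3487] yaw 165.3 w 52.3
[555 252]
```

View pics/fin.png

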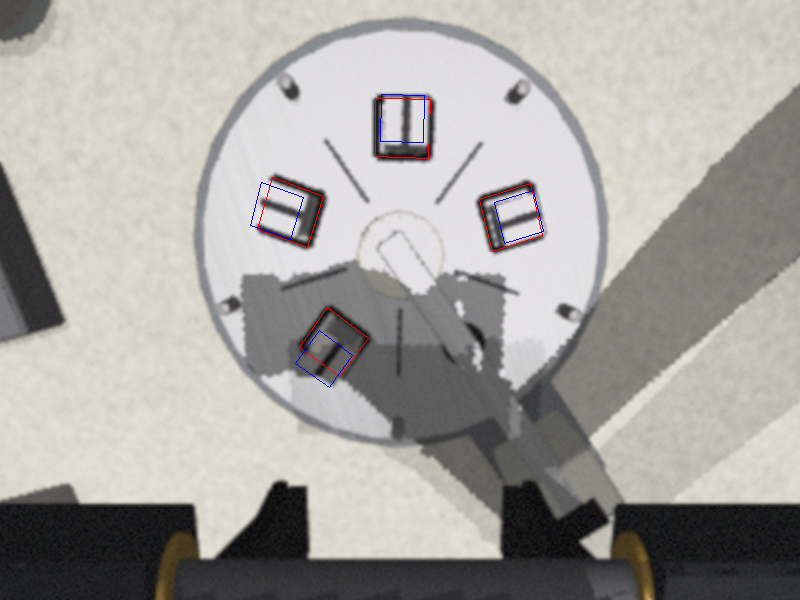

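Red and blue overlays match all four nests and cell tops, with bars radial: b (404,120), a (518,217), c (280,210), d (325,357). The park spot (465,342) is under the bar. Handing in.

```bash
python3 -c "
from station import job
print(job.finish_job())"
```

```text
the job is handed in; nothing more can be done
None
```

The job is handed in, at about 62 s on the robot clock; the hand-in reports no verdict.

**What I did:** I turned the disc so the parking station faced the light path. The cells went in as d to nest3, c to nest2, b to nest1 and a to nest0. I then turned the disc clockwise in five 72° steps by its pins, stopping a, b, c and d in the light path for about a second or more each. The last step parked the empty station there.

**Last checks:**
- **Nests and parking:** the final overhead picture matched the predicted outlines. All four cells stood upright in their nests with bars radial, the parking spot was under the bar, and the gripper was well clear.
- **Knocks and bystanders:** I saw no knocked cell and no bystander moved. I did not measure the bystanders again at the end.

**Checks that disagreed:**
- **Trained network:** it sometimes missed a cell or picked the wrong object. It also read d about 4 px off at the light path. An enlarged crop put d upright and within about 3 mm, inside the 9 mm limit.
- **a and c in the light path:** I checked a by eye there, and c by network readings within about 4 px.

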